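# Pack and lock the pit parts case with hook pole and blade key

### The job

Pack up the parts case: put every loose race part on the plank (the spiked wheels, the servo and the gear differential, whichever are there) inside the open case, then hook the pole into the lid's ring and pull the lid down shut without slamming it, and then turn the slotted cam lock on the lid a quarter turn clockwise with the blade key until it seats. Keep the robot's own hand and arm off the lid, put the pole back in its cradle and the key back in its holder, and leave the drive cup, battery, bottle, jar, wrench and bolt box where they are.

Things in the scene. Friction and masses are not known exactly. Their poses are not given: they have to be found in the camera images.
- case: Fixed dented aluminium parts case, 170 (x) by 280 (y) by 90 mm high, walls and floor 6 mm, open at the top when the lid is up. Origin: centre of its underside. Its front (robot side) is its -x face; the lid is hinged along its top +x edge.
- lid (a joint): Lid angle in rad: 0 = shut, level on the case; about 1.57 = standing upright; stops at 0 and 2.0. Starts between 1.62 and 1.8. The stiff hinge holds the lid wherever it is left (0.40 Nm friction, about 2 N at the ring); the lid weighs 0.4 kg, so its weight does not close it alone: it must be pulled, and at the end pressed, all the way to 0. The lid is a plate 174 by 280 by 10 mm.
- lid_hinge (a point): Point on the hinge line, mid-width, 90 mm above the table at the case's top rear edge (lid's frame: at angle 0 its axes are the case's; the lid turns about +y, so that at 1.57 the lid's -x axis points up and its z axis points to the case's +x).
- ring (a point): Centre of the red pull ring fixed on the middle of the lid's free edge; inner diameter 48 mm, wire 5 mm thick. In the lid's frame it lies at (-188, 0, -18) mm from lid_hinge. Its plane holds the lid's y axis and slopes 52 degrees to the lid: it sticks out from the lid's free edge forward and down when the lid is shut, upward and towards the robot when the lid stands open, so a vertical hook peg can stay in it all the way down. Axes of the point are those of the lid.
- cam (a joint): Angle of the slotted cam lock on the lid in rad: 0 = unlocked (slot along the case's y), 1.571 = locked, seated on its stop (slot along the case's x, in line with two green marks). Clockwise seen from above (lid shut) is positive; friction 0.06 Nm. Starts between 0 and 0.25. It stays where it is left.
- cam_slot (a point): Cam lock slot: on the cam's axis at the top of its brass jaws, 120 mm from the hinge line towards the free edge, 20 mm above the lid's underside (110 mm above the table when shut). Its x axis runs along the slot: 6 mm wide, 36 mm long, 10 mm deep, open at both ends. Faces up when the lid is shut.
- cradle_seat (a point): Where the pole's handle centre belongs in the fixed plywood cradle, 78 mm above the table; x axis along the pole. Two forks 40 mm either side of this point, 8 mm thick, each a U 30 mm wide and 22 mm deep with floor 66 mm above the table; between them it is open down to 8 mm above the table.
- pole_grip (a point): Centre of the orange square handle of the hook pole: 110 mm long (along x), 22 mm wide (y), 24 mm high (z). The pole lies level in the cradle, hook hanging down. The steel rod (9 mm thick) runs on from the handle along +x to 90 mm from this point and there bends straight down into a 42 mm peg. 0.12 kg.
- hook_tip (a point): Lowest point of the hook's peg (9 mm thick): 90 mm ahead (+x) of pole_grip and 42.5 mm below it.
- holder_seat (a point): Where key_grip belongs when the key stands in its fixed blue holder, 84 mm above the table. Axes: x along the pocket. The holder is a block 52 by 42 by 56 mm high with a pocket 27 mm (x) by 15 mm (y) open through its top.
- key_grip (a point): Middle of the flat yellow handle of the blade key: handle 32 mm (x) by 14 mm (y) by 45 mm high, above a flange 40 by 26 by 6 mm that rests on the holder's top. The key stands upright in the holder, blade down. This point is 80 mm above the blade's tip; the flange's underside is 52 mm above it. 0.08 kg.
- key_tip (a point): Bottom middle of the key's blade: 20 mm wide (x), 3.5 mm thick (y), 14 mm long; above it a round shank of 10 mm. Fits the cam slot.
- wheel_a_c (a point): Centre (half-way up) of a mud-caked spiked black rubber wheel with white hub, lying flat: 61 mm diameter, 44 mm high, 0.09 kg. May be absent.
- wheel_b_c (a point): Centre of the second, identical wheel. May be absent.
- servo_c (a point): Centre of the black plastic steering servo: 66 mm (x) by 30 mm (y) by 42 mm high, small ears at the x ends make it 78 mm; brass spline on top. 0.12 kg. May be absent.
- diff_c (a point): Centre (28 mm up) of the steel gear differential standing upright: ring gear 61 mm diameter, 14 mm high at the bottom, round housing 42 mm diameter above up to 56 mm. 0.25 kg. May be absent.
- drive_cup: Chrome steel drive cup, 44 mm diameter, 55 mm high, mouth up; not to be moved. Origin: underside.
- battery: Blue and grey battery pack 47 by 138 by 26 mm; not to be moved. Origin: underside.
- glue: White bottle, 36 mm diameter, 85 mm high; not to be moved. Origin: underside.
- grease: Green jar with black cap, 60 mm diameter, 50 mm high; not to be moved. Origin: underside.
- wrench: Steel wrench, 150 mm long along its x, lying flat; not to be moved.
- boltbox: Cardboard box 60 by 70 by 35 mm; not to be moved. Origin: underside.
Mind the look-alikes: they are no part of the job. What is shaped like the part that bears wheel_b_c but pink or red is not meant.

How it is judged:
By the outcome, as a careful person would: the job done as asked, in the order asked, and still so for the second after the job is handed in, with the robot touching nothing.
Of wheel_a, wheel_b, servo, diff only 2 to 3 are there at a start; the rules pass over those that are not, and their reading is None.
At some moment in a run one of wheel_a, wheel_b, servo, diff may be knocked a few centimetres aside while the robot is not near it.
It also fails if it takes over 192 s, if anything falls off the work surface, if the arm or the gripper's body presses on something with over 40 N, if the wrist force passes 120 N, or if a joint passes its speed limit or range.

### The arm

A 6-joint arm with a two-finger parallel gripper is mounted at the origin on the work surface. World frame = base frame: x ahead of the robot, y to its left, z up, the work surface at z = 0. Lengths are in m, angles in degrees, forces in N, time in s.
With the tool pointing down it reaches from about 0.4 to 0.825 m from the base axis. Payload 7 kg.
Tool frame: the origin (TCP) lies at the very end of the fingers, on their centre line; the grasp point (between the pads) lies 19 mm behind it (ctrl.tcp_to_grasp is the distance from the TCP to the grasp point, in m); z points along the fingers, y is the direction in which the jaws open and shut (so a half turn about z gives the same grasp; the last joint's range is limited). The gripper opens to 88 mm and grips with 3 to 60 N. Pads are 19 mm wide; open, the fingers measure 130 mm over their backs; the gripper's body (78 mm by 193 mm) begins 47 mm behind the grasp point.
Start: joints at [83.428, 20.546, 0.682, 0, -70.136, -16.507], TCP at [0.265, 0.621, 0.227] pointing down, gripper open.
Joint ranges: [-176.03, 176.03], [-82.01, 121.73], [-58.28, 71.71], [-173.87, 95.51], [-174.79, -0.11], [-173.66, 173.66]. Speed limits (degrees/s): [136.94, 136.94, 172.46, 180, 180, 180].

### API

Orientations are given as [roll, pitch, yaw] about the fixed x, y, z axes, in that order (R = Rz(yaw) Ry(pitch) Rx(roll)).
In Python, from plant import ctrl gives the robot as it stands.
- The arm moves only by the tool jog_arm, never from a script. Its argument "commands" is a list of rows, each an object of numbers: "x", "y", "z": the shift along the tool's x, y, z in cm; "roll": the turn about the tool's z in rad. In form: [{"x": .., "y": .., "z": .., "roll": ..}, ...]. A call has 1 to 12 rows; each row shifts and turns the commanded pose from where the row before left it, along the tool's axes as they then stand; what a row does not reach is not made up. A row lasts 1/10 s, in which the tool goes at most 50 mm and 8.59 degrees, less where a joint would pass 70% of its speed; a pose out of reach is approached as far as the arm can. A call is refused whole if a number of a shift passes 5 or a number of a turn 0.15, either way. A call with a gripper value outside its range is refused whole. "gripper" is the finger opening in cm, from 0 to 8.76, set as the call begins (left out, the last holds). The fingers move at their own pace and stop on an object; the grip force is fixed at half the most. Time passes only in rows, so rows that do not move let the fingers close. It gives the time, the measured TCP pose, the force and the opening at its end, in the units of the state.
- ctrl.get_obs(): the state, without advancing time (a new reading comes with each control period).
- ctrl.snapshot(name): name is "side" or "top"; returns a dict with "image" (480x640x3 uint8, red, green, blue), "mtx" (3x3 intrinsics, pixels), "position" and "orientation" of the camera in the world. Camera axes: x right, y up, looking along -z (the intrinsics and any distortion apply to the point x, -y, -z); pixel columns grow to the right and rows downward; lengths in m; the calibration is good to about 2 mm. A picture is of the moment at which its call begins. There is no depth.
- ctrl.close_job(): hands the job in, once; it reports no verdict.
Trained networks look in the newest picture that a camera, given by its name, has taken for a name from the list of things; names that differ only in an ending like _2 or _b are one class to them, and where a whole thing is asked for, a point or a joint stands for the part that bears it (a point fixed in the world has none). Each returns a list of dicts, best first, with "confidence" (0 to 1); they miss things now and then, are a little off and sometimes report something else, mostly with a low value. They report only what shows in the picture. A call takes as long as a camera call. They do not tell look-alikes from the thing itself.
- ctrl.search_frame(camera, query): "position" ([column, row] as shares, 0 to 1, of the picture: columns of its width, rows of its height, amid what is visible of it).
- ctrl.regions_of(camera, query): "mask" (480x640 bool, what is visible of it) and "position" ([column, row] as shares, 0 to 1, of the picture: columns of its width, rows of its height, amid what is visible of it).
The state is a dict: "clock": time; "joint_pos": joint angles; "qvel": joint speeds; "tau": joint torques, N m; "tool_pos": TCP position; "orientation": TCP orientation; "force": force on the tool from outside, world axes, zero at the start; "moment": the same for the moment, N m; "opening": finger opening in m.
Only numpy, scipy, OpenCV 4.12 (cv2) and the standard library are available. Lean on these libraries where they do the work, as an engineer would, in place of code of your own. Each camera call takes 0.05 s, during which the arm holds its last target.

## Working session

There is one attempt and no reset: what is moved stays moved. The work goes in short steps, Python scripts to look and compute and a tool call to move; the robot and the scene stay as the last step left them, time stands still between calls to the robot, and variables do not carry over. Pictures are saved under pics/ and viewed, and the job is handed in when it is done.

Besides the shell and the picture viewer there is one more tool, called after "Emit:" by a JSON object that holds its "fn" and its "kwargs", one argument or row to a line. jog_arm: Moves the arm, as the interface text tells. Its arguments: {"type":"object","properties":{"commands":{"type":"array"},"gripper":{"type":"number"}},"required":["commands"]}

```bash
ls -la; mkdir -p pics; python3 - <<'E'
from plant import ctrl
import cv2
print(ctrl.get_obs())
for n in ("side","top"):
    s=ctrl.snapshot(n); cv2.imwrite(f"pics/{n}0.png",s["image"][:,:,::-1]); print(n,s["mtx"],s["position"],s["orientation"],[k for k in s])
E
```

```text
total 12
drwxr-xr-x  3 agent agent 4096 Dec  6 07:53 .
drwxr-xr-x 23 root  root  4096 Dec  6 07:53 ..
drwxr-xr-x  2 agent agent 4096 Dec  6 07:53 pics
{'clock': 0.0, 'joint_pos': array([ 8.34282215e+01,  2.05936518e+01,  6.34811898e-01, -2.17810269e-02,
       -7.01381583e+01, -1.65080073e+01]), 'qvel': array([ 0.00193125,  0.02601259, -0.01517576, -0.02429607, -0.10621832,
        0.06282221]), 'tau': array([ 1.35931070e-03, -5.82722855e+01,  2.93055564e+01,  6.99740767e+00,
        6.90290850e-03, -1.36928497e-04]), 'tool_pos': array([0.2644184 , 0.62051106, 0.22560036]), 'orientation': array([ 1.79901181e+02, -7.93341205e-03, -2.30871965e+01]), 'force': array([0.0977732 , 0.01200678, 0.31520134]), 'moment': array([-0.00160386, -0.03071511,  0.03421316]), 'opening': 0.08719059505927775}
side [[617.06264379   0.         315.07887731]
 [  0.         617.06264379 242.66918292]
 [  0.           0.           1.        ]] [ 0.27040561 -0.82101341  1.07869686] [ 40.45967136   0.60190057 -17.02373187] ['image', 'mtx', 'position', 'orientation']
top [[482.85510946   0.         323.30708017]
 [  0.         482.85510946 235.24363219]
 [  0.           0.           1.        ]] [ 0.42385714 -0.03407202  1.17844023] [  4.24289523   1.44252998 -90.72399141] ['image', 'mtx', 'position', 'orientation']
```

View pics/side0.png

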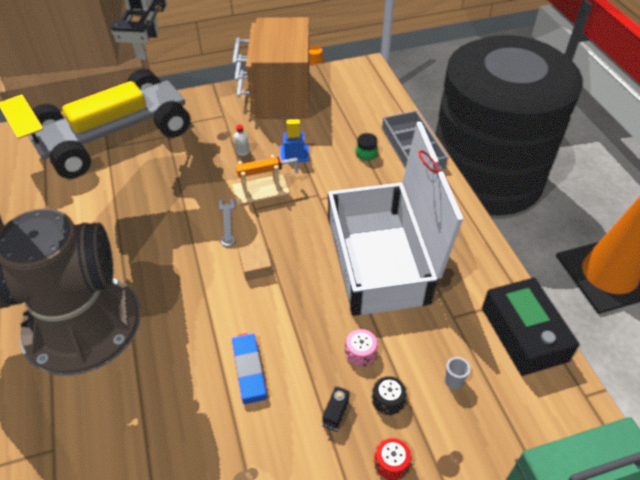

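View pics/top0.png

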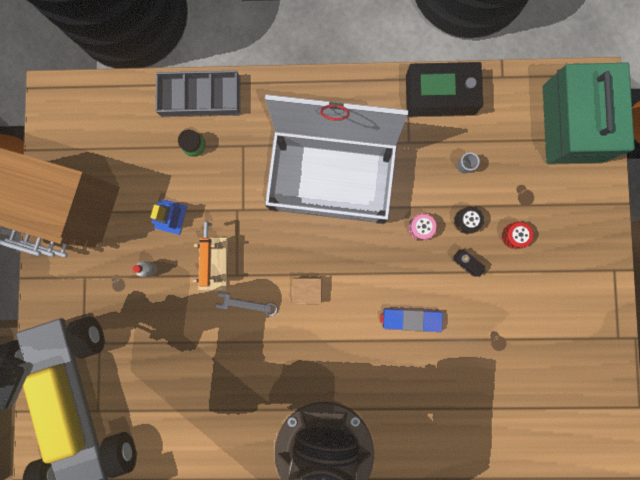

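Side: black wheel (390,393), servo (337,408), look-alike pink wheel (361,346) and red wheel (393,458), cup (457,372); pole handle (258,167), key (293,145), ring (429,160). No differential is visible so far.

```bash
cat > h.py <<'E'
import numpy as np, cv2
from scipy.spatial.transform import Rotation as R
from plant import ctrl
def snap(n,name=None):
    s=ctrl.snapshot(n)
    if name: cv2.imwrite(f"pics/{name}.png",s["image"][:,:,::-1])
    return s
def crop(s,name,c0,r0,w,h,k):
    cv2.imwrite(f"pics/{name}.png",cv2.resize(s["image"][r0:r0+h,c0:c0+w,::-1],None,fx=k,fy=k,interpolation=cv2.INTER_CUBIC))
def rot(s): return R.from_euler('xyz',s["orientation"],degrees=True).as_matrix()
def proj(s,P):
    P=np.atleast_2d(P); c=(P-s["position"])@rot(s); c=c*[1,-1,-1]
    u=c@np.array(s["mtx"]).T; return u[:,:2]/u[:,2:]
def ray(s,px):
    d=np.linalg.inv(s["mtx"])@[px[0],px[1],1]; d=rot(s)@(d*[1,-1,-1]); return np.array(s["position"]),d
def at_z(s,px,z):
    o,d=ray(s,px); return o+d*(z-o[2])/d[2]
def tri(s1,p1,s2,p2):
    o1,d1=ray(s1,p1);o2,d2=ray(s2,p2);d1/=np.linalg.norm(d1);d2/=np.linalg.norm(d2)
    t=np.linalg.lstsq(np.stack([d1,-d2],1),o2-o1,rcond=None)[0]
    a=o1+d1*t[0];b=o2+d2*t[1];return (a+b)/2,np.linalg.norm(a-b)
E
python3 - <<'E'
from h import *
S={n:snap(n) for n in("side","top")}
crop(S["side"],"c1",300,310,180,170,4)
crop(S["top"],"c2",380,130,180,130,4)
for q in ["wheel_a_c","servo_c","diff_c","ring","key_grip","pole_grip","hook_tip","cam_slot","case","holder_seat","cradle_seat","drive_cup","wrench","boltbox"]:
    for n in S:
        r=ctrl.search_frame(n,q); print(q,n,[(np.round(np.array(d["position"])*[640,480],1).tolist(),round(d["confidence"],2)) for d in r[:5]])
E
```

```text
wheel_a_c side []
wheel_a_c top []
servo_c side [([335.6, 410.3], 0.84)]
servo_c top [([468.3, 263.7], 0.65)]
diff_c side []
diff_c top []
ring side []
ring top [([333.4, 117.7], 0.77), ([239.0, 305.6], 0.55)]
key_grip side [([293.7, 132.6], 0.6), ([432.3, 199.3], 0.58)]
key_grip top [([159.7, 215.8], 0.49)]
pole_grip side [([262.4, 166.2], 0.74)]
pole_grip top [([203.7, 258.1], 0.84), ([160.2, 215.4], 0.51)]
hook_tip side [([262.7, 163.9], 0.78)]
hook_tip top [([204.3, 257.7], 0.92)]
cam_slot side []
cam_slot top [([333.0, 161.6], 0.23)]
case side [([398.2, 235.0], 0.71)]
case top [([331.8, 160.4], 0.92)]
holder_seat side [([293.2, 146.4], 0.81), ([247.6, 370.2], 0.47)]
holder_seat top [([172.6, 217.8], 0.92)]
cradle_seat side [([262.5, 189.9], 0.75)]
cradle_seat top [([215.4, 263.5], 0.93), ([162.4, 212.2], 0.75), ([203.8, 259.1], 0.55)]
drive_cup side [([455.5, 375.2], 0.74), ([243.5, 143.6], 0.34)]
drive_cup top [([468.8, 165.5], 0.8), ([143.2, 271.8], 0.33)]
wrench side [([228.3, 218.6], 0.64)]
wrench top [([238.7, 305.0], 0.81)]
boltbox side [([254.5, 260.7], 0.68)]
boltbox top [([306.9, 290.8], 0.92)]
```

View pics/c1.png

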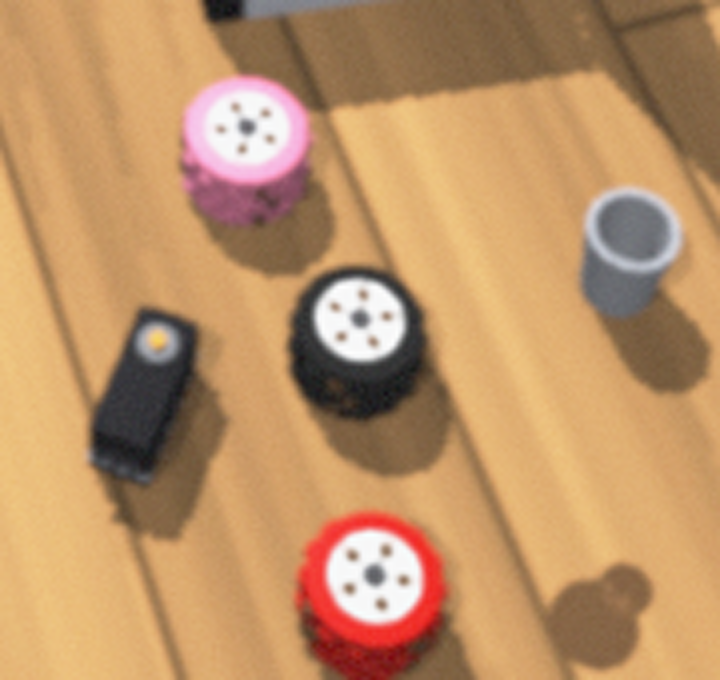

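View pics/c2.png

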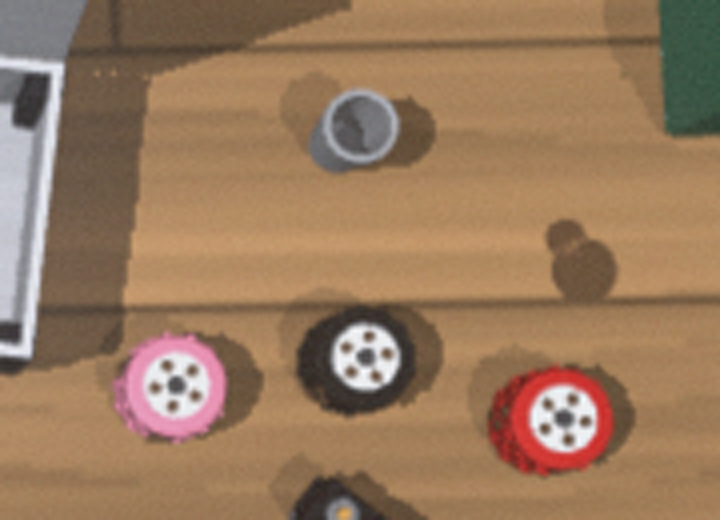

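Candidates for the wheel: black (390,393), pink (361,346), red (393,458) in side. The black one is right. The servo is at (337,408). Next I'll look closely at the fixtures.

```bash
python3 - <<'E'
from h import *
S={n:snap(n) for n in("side","top")}
crop(S["side"],"c3",310,110,170,210,3)
crop(S["top"],"c4",255,85,165,140,4)
crop(S["side"],"c5",220,105,120,110,6)
crop(S["top"],"c6",125,185,130,120,6)
a,e=tri(S["side"],(390,389.3),S["top"],(380+366/4,130+356/4));print("hub",a,e)
a,e=tri(S["side"],(300+157/4,310+339/4),S["top"],(380+343/4,130+513/4));print("spline",a,e)
E
```

```text
hub [ 0.542991   -0.35396504  0.04774881] 0.003749260583343706
spline [ 0.45132933 -0.33710604  0.04874183] 0.0033279675956887104
```

View pics/c3.png

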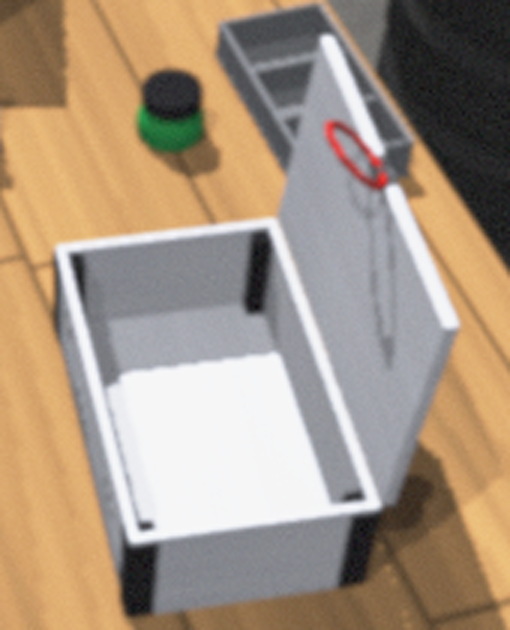

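View pics/c4.png

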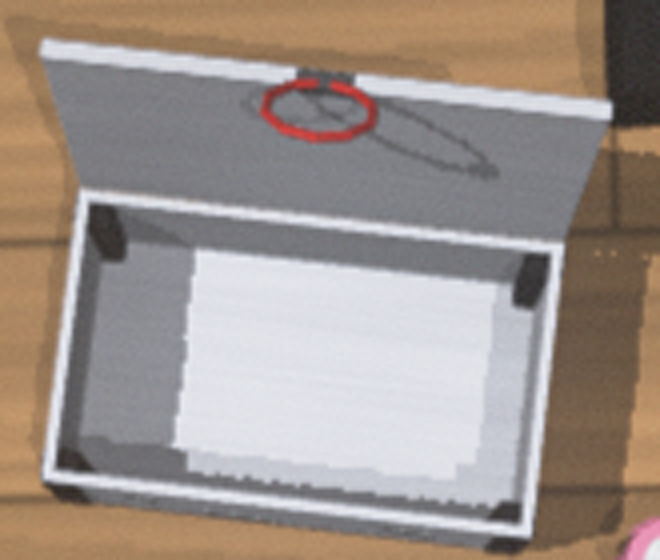

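View pics/c5.png

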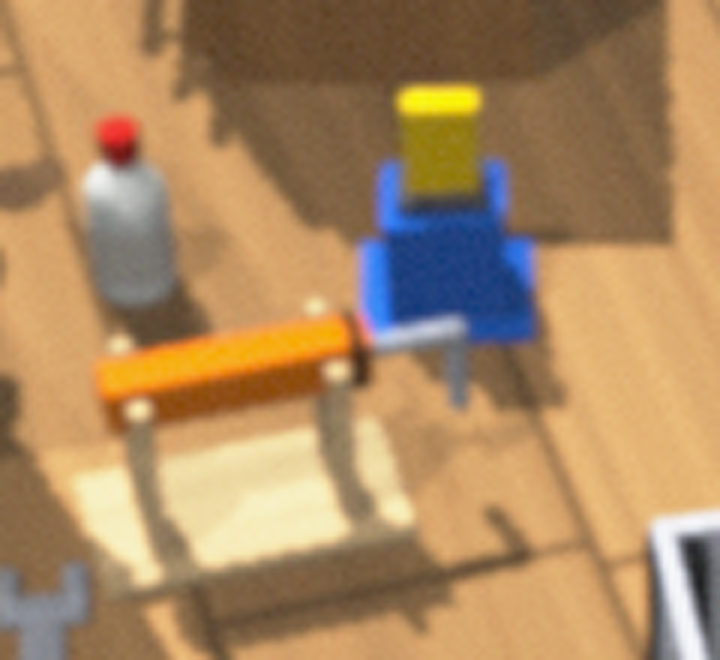

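View pics/c6.png

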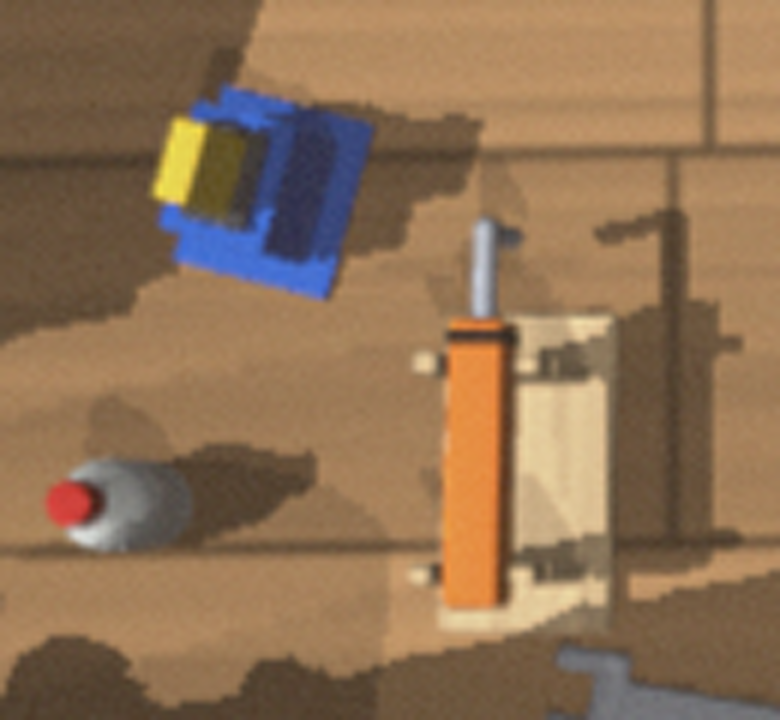

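Case interior is empty. Ring is at side (429,162) and top (335,112); key handle top at side (293,122) and top (155,212); pole peg tip at side (296,172). Now a joint fit with small camera corrections.

```bash
cat > fit.py <<'E'
from h import *
from scipy.optimize import least_squares
import pickle
S={n:snap(n) for n in("side","top")}
c3=lambda x,y:(310+x/3,110+y/3)
c4=lambda x,y:(255+x/4,85+y/4)
c5=lambda x,y:(220+x/6,105+y/6)
c6=lambda x,y:(125+x/6,185+y/6)
c1=lambda x,y:(300+x/4,310+y/4)
c2=lambda x,y:(380+x/4,130+y/4)
def fr(x,y,z,yaw,P):
    c,s=np.cos(yaw),np.sin(yaw); return np.array([x+c*P[0]-s*P[1],y+s*P[0]+c*P[1],z+P[2]])
def case(p,P): return fr(p[0],p[1],0,p[2],P)
def lid(p,P):
    a=p[3];c,s=np.cos(a),np.sin(a)
    # R_y(a)
    return case(p,[.085+c*P[0]+s*P[2],P[1],.09-s*P[0]+c*P[2]])
def pole(p,P): return fr(p[4],p[5],.078,p[6],P)
def key(p,P): return fr(p[7],p[8],.084,p[9],P)
def wheel(p,P): return np.array([p[10],p[11],.022])+P
def cup(p,P): return np.array([p[12],p[13],0])+P
W,L=.085,.14
obs=[ # cam, func, P, px
('top',case,(W,L,.09),c4(83,190)),('top',case,(W,-L,.09),c4(562,243)),('top',case,(-W,L,.09),c4(43,480)),('top',case,(-W,-L,.09),c4(530,538)),
('side',case,(-W,L,.09),c3(57,248)),('side',case,(W,L,.09),c3(275,222)),('side',case,(-W,-L,.09),c3(132,543)),('side',case,(W,-L,.09),c3(380,505)),
('side',case,(-W,-L,0),c3(127,613)),
('side',lid,(-.174,L,0),c3(323,38)),('side',lid,(-.174,-L,0),c3(443,330)),('side',lid,(-.174,-L,.01),c3(458,322)),
('top',lid,(-.174,L,0),c4(45,60)),('top',lid,(-.174,-L,0),c4(606,120)),('top',lid,(-.174,L,.01),c4(40,42)),('top',lid,(-.174,-L,.01),c4(612,102)),
('side',lid,(-.188,0,-.018),c3(356,155)),('top',lid,(-.188,0,-.018),c4(320,110)),
('top',pole,(-.055,.011,.012),c6(443,606)),('top',pole,(-.055,-.011,.012),c6(498,606)),('top',pole,(.055,.011,.012),c6(450,320)),('top',pole,(.055,-.011,.012),c6(508,320)),
('side',pole,(-.055,.011,.012),c5(97,365)),('side',pole,(-.055,-.011,.012),c5(110,398)),('side',pole,(.055,.011,.012),c5(343,318)),
('top',pole,(.0945,0,.0045),c6(486,218)),('side',pole,(.09,0,-.0425),c5(458,405)),('side',pole,(.0945,0,.0045),c5(462,318)),
('top',key,(0,0,.0225),c6(180,160)),('side',key,(0,0,.0225),c5(440,99)),
('top',key,(.016,.007,.0225),c6(175,117)),('top',key,(.016,-.007,.0225),c6(208,122)),('top',key,(-.016,-.007,.0225),c6(186,207)),('top',key,(-.016,.007,.0225),c6(152,195)),
('top',wheel,(0,0,.022),c2(366,356)),('side',wheel,(0,0,.022),c1(360,318)),
('top',cup,(0,0,.055),c2(362,126)),('side',cup,(0,0,.055),c1(634,228)),
]
def P2(n,q,X):
    s=S[n];i=0 if n=='side' else 6
    rr=rot(s)@R.from_rotvec(q[i+3:i+6]).as_matrix()
    c=((X-np.array(s["position"])-q[i:i+3])@rr)*[1,-1,-1];u=np.array(s["mtx"])@c;return u[:2]/u[2]
NP=14
def res(v):
    p,q=v[:NP],v[NP:]
    r=[(P2(n,q,f(p,P))-px)/.6 for n,f,P,px in obs]
    pr=q.copy().reshape(2,6);pr[:,:3]/=.0015;pr[:,3:]/=.0015
    return np.concatenate(r+[pr.ravel()])
if __name__=="__main__":
    x0=np.r_[.59,-.02,-.1,1.7,.40,.25,0,.5,.36,-.2,.543,-.354,.65,-.35,np.zeros(12)]
    o=least_squares(res,x0,loss='soft_l1')
    v=o.x;J=o.jac;cov=np.linalg.inv(J.T@J)
    print(np.round(v[:NP],4));print(np.round(np.sqrt(np.diag(cov))[:NP],4));print(np.round(v[NP:],4))
    r=res(v)[:2*len(obs)].reshape(-1,2)*.6
    for (n,f,P,px),e in zip(obs,r): print(n,f.__name__,P,np.round(e,1))
    p=v[:NP]
    print("ring",lid(p,(-.188,0,-.018)),"camslot shut",case(p,(.085-.12,0,.11)),"key yaw",np.degrees(p[[2,6,9]]))
    np.save("fit.npy",v)
E
python3 fit.py
```

```text
[ 0.6451 -0.0239 -0.1333  1.6536  0.4507  0.2663 -0.0118  0.5659  0.3744
 -0.2593  0.5444 -0.3517  0.6794 -0.3517]
[0.0026 0.0022 0.0028 0.0048 0.0027 0.0026 0.0098 0.0027 0.0028 0.0422
 0.0026 0.0022 0.0026 0.0022]
[-0.0009 -0.0006  0.0016  0.0008  0.0013  0.0001  0.0009  0.0006  0.0021
  0.0019  0.0018 -0.0003]
top case (0.085, 0.14, 0.09) [-0.8 -0.1]
top case (0.085, -0.14, 0.09) [0.4 0.1]
top case (-0.085, 0.14, 0.09) [-0.3 -0. ]
top case (-0.085, -0.14, 0.09) [ 0.2 -0.2]
side case (-0.085, 0.14, 0.09) [-0.2 -0.7]
side case (0.085, 0.14, 0.09) [ 0.  -1.1]
side case (-0.085, -0.14, 0.09) [-0.3 -0.4]
side case (0.085, -0.14, 0.09) [0.2 0.5]
side case (-0.085, -0.14, 0) [-0.1  1.7]
side lid (-0.174, 0.14, 0) [-1.4 -0.7]
side lid (-0.174, -0.14, 0) [ 0.4 -0.7]
side lid (-0.174, -0.14, 0.01) [0.7 1.5]
top lid (-0.174, 0.14, 0) [-1.6 -0.3]
top lid (-0.174, -0.14, 0) [1.3 0.3]
top lid (-0.174, 0.14, 0.01) [ 0.4 -0.6]
top lid (-0.174, -0.14, 0.01) [ 0.3 -0.1]
side lid (-0.188, 0, -0.018) [-0.4  0.3]
top lid (-0.188, 0, -0.018) [-0.2  0.7]
top pole (-0.055, 0.011, 0.012) [0.1 0.5]
top pol
[... 201 characters left out ...]
 [-1.1  0.2]
side pole (0.055, 0.011, 0.012) [ 3.2 -1.7]
top pole (0.0945, 0, 0.0045) [-0.2 -0.2]
side pole (0.09, 0, -0.0425) [0.1 0.6]
side pole (0.0945, 0, 0.0045) [0.6 0.4]
top key (0, 0, 0.0225) [0. 0.]
side key (0, 0, 0.0225) [-0.1 -0.1]
top key (0.016, 0.007, 0.0225) [-0.2 -0.4]
top key (0.016, -0.007, 0.0225) [0.2 0.3]
top key (-0.016, -0.007, 0.0225) [ 0.1 -0.3]
top key (-0.016, 0.007, 0.0225) [-0.1  0.3]
top wheel (0, 0, 0.022) [-0.3  0.1]
side wheel (0, 0, 0.022) [0.2 0.2]
top cup (0, 0, 0.055) [-0.1 -0.1]
side cup (0, 0, 0.055) [-0.   0.1]
ring [ 0.72695297 -0.03487832  0.27884452] camslot shut [ 0.61039412 -0.01924728  0.11      ] key yaw [ -7.63803926  -0.67673147 -14.85668289]
```

```bash
python3 - <<'E'
from h import *
S={n:snap(n) for n in("side","top")}
crop(S["side"],"c7",310,375,60,70,10)
crop(S["top"],"c8",440,235,60,50,12)
E
```

```text
(no output)
```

View pics/c7.png

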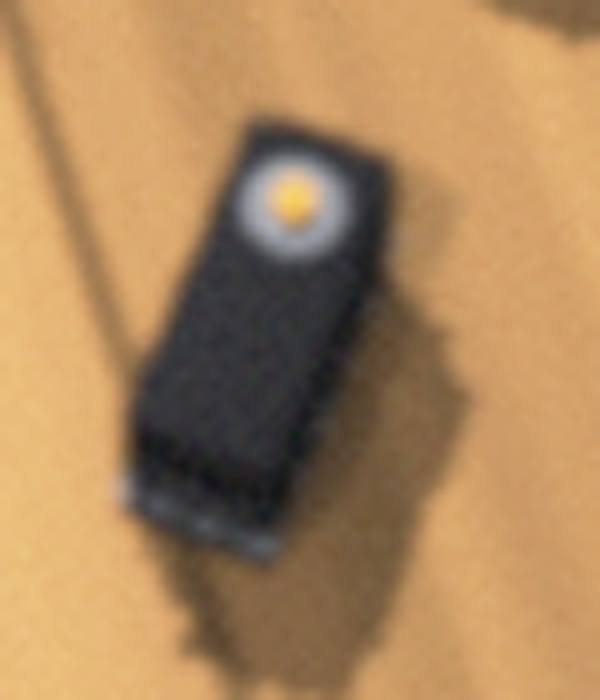

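View pics/c8.png

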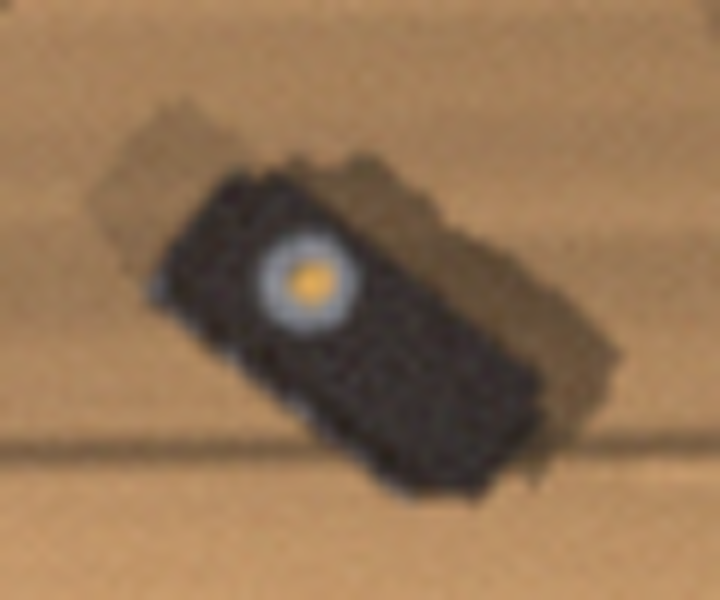

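```bash
cat > corr.py <<'E'
from fit import *
v=np.load("fit.npy");q=v[NP:]
def C(s,n):
    i=0 if n=='side' else 6
    s=dict(s);s["position"]=np.array(s["position"])+q[i:i+3]
    s["orientation"]=R.from_matrix(rot(s)@R.from_rotvec(q[i+3:i+6]).as_matrix()).as_euler('xyz',degrees=True)
    return s
def csnap(n,name=None): return C(snap(n,name),n)
E
python3 - <<'E'
from corr import *
s=csnap("side");t=csnap("top")
sp=[at_z(s,p,.042)[:2] for p in [(335.5,387),(349.5,390.5),(338.7,423.2),(324.7,417)]]
tp=[at_z(t,p,.042)[:2] for p in [(463.3,249.6),(485.4,266.3),(480,275.8)]]
print(np.round(sp,4).tolist(),np.round(tp,4).tolist())
print("c",np.mean(sp,0), "axis", np.degrees(np.arctan2(*(np.mean(sp[:2],0)-np.mean(sp[2:],0))[::-1])), np.linalg.norm(sp[0]-sp[3]),np.linalg.norm(sp[0]-sp[1]))
print(np.degrees(np.arctan2(*(tp[0]-tp[1])[::-1])),(tp[0]+tp[2])/2)
E
```

```text
[[0.4509, -0.3159], [0.4732, -0.3302], [0.4343, -0.3843], [0.4142, -0.3658]] [[0.4732, -0.3314], [0.4335, -0.3812], [0.4116, -0.3679]]
c [ 0.44314281 -0.34903244] axis 54.01336872476 0.061989306248978984 0.02653652236990583
51.46019046170095 [ 0.44239463 -0.34961753]
```

```bash
cat > plan.py <<'E'
import sys,numpy as np
from plant import ctrl
def go(x,y,z,yaw=None):
    o=ctrl.get_obs();p=np.array(o["tool_pos"]);w=o["orientation"][2]
    yaw=w if yaw is None else yaw
    d=np.array([x,y,z])-p;a=np.radians(yaw)
    tx=d[0]*np.cos(a)+d[1]*np.sin(a);ty=d[0]*np.sin(a)-d[1]*np.cos(a)
    dw=(yaw-w+180)%360-180
    print("at",np.round(p,4),np.round(o["orientation"],2),"F",np.round(o["force"],1),"op",round(o["opening"],4),"t",round(o["clock"],2),"q",np.round(o["joint_pos"],1))
    print("roll total %.3f rad then tool x %.2f y %.2f z %.2f cm"%(-np.radians(dw),tx*100,ty*100,-d[2]*100))
if __name__=="__main__":
    a=[float(v) for v in sys.argv[1:]]; go(*a)
E
python3 plan.py .443 -.349 .15 -127.5
```

```text
at [0.2646 0.6209 0.2266] [180.    -0.   -23.08] F [-0.3  0.6  0.4] op 0.0877 t 2.1 q [ 83.4  20.5   0.7   0.  -70.1 -16.5]
roll total 1.822 rad then tool x 66.09 y -73.20 z 7.66 cm
```

Emit:
{"fn": "jog_arm", "kwargs": {
  "commands": [
    {"roll":0.15},
    {"roll":0.15},
    {"roll":0.15},
    {"roll":0.15},
    {"roll":0.15},
    {"roll":0.15},
    {"roll":0.15},
    {"roll":0.15},
    {"roll":0.15},
    {"roll":0.15},
    {"roll":0.15},
    {"roll":0.15}
  ],
  "gripper": 5.5
}}

```text
validation failed for argument at $.co...
```

Emit:
{"fn": "jog_arm", "kwargs": {
  "commands": [
    {"x":1.9,"y":-4.42},
    {"x":1.9,"y":-4.42},
    {"x":1.9,"y":-4.42},
    {"x":1.9,"y":-4.42},
    {"x":1.9,"y":-4.42},
    {"x":1.9,"y":-4.42},
    {"x":1.9,"y":-4.42},
    {"x":1.9,"y":-4.42},
    {"x":1.9,"y":-4.42},
    {"x":1.9,"y":-4.42}
  ]
}}

```text
validation failed for argument at $.co...
```

Emit:
{"fn": "jog_arm", "kwargs": {
  "commands": [
    {"x":3.92,"y":-2.41},
    {"x":3.92,"y":-2.41},
    {"x":3.92,"y":-2.41},
    {"x":3.92,"y":-2.41},
    {"x":3.92,"y":-2.41},
    {"x":3.92,"y":-2.41},
    {"x":3.92,"y":-2.41},
    {"x":3.92,"y":-2.41},
    {"x":3.92,"y":-2.41},
    {"x":3.92,"y":-2.41},
    {"x":3.92,"y":-2.41},
    {"x":3.92,"y":-2.41}
  ]
}}

```text
validation failed for argument at $.co...
```

```bash
python3 plan.py .443 -.349 .12 -127.5; python3 - <<'E'
from h import *
s=snap("side");t=snap("top")
crop(s,"d1",290,300,150,150,5);crop(t,"d2",400,180,150,130,5)
E
```

```text
at [0.2646 0.6209 0.2266] [180.    -0.   -23.08] F [-0.3  0.6  0.4] op 0.0877 t 2.1 q [ 83.4  20.5   0.7   0.  -70.1 -16.5]
roll total 1.822 rad then tool x 66.09 y -73.20 z 10.66 cm
```

Emit:
{"fn": "jog_arm", "kwargs": {
  "commands": [
    {"x":0,"y":0,"z":0,"roll":0.15},
    {"x":0,"y":0,"z":0,"roll":0.15},
    {"x":0,"y":0,"z":0,"roll":0.15},
    {"x":0,"y":0,"z":0,"roll":0.15},
    {"x":0,"y":0,"z":0,"roll":0.15},
    {"x":0,"y":0,"z":0,"roll":0.15},
    {"x":0,"y":0,"z":0,"roll":0.15},
    {"x":0,"y":0,"z":0,"roll":0.15},
    {"x":0,"y":0,"z":0,"roll":0.15},
    {"x":0,"y":0,"z":0,"roll":0.15},
    {"x":0,"y":0,"z":0,"roll":0.15},
    {"x":0,"y":0,"z":0,"roll":0.15}
  ],
  "gripper": 5.5
}}

```text
clock: 3.4
tool_pos: [0.2646, 0.621, 0.2266]
orientation: [-180.0, 0.0, -126.6]
force: [-0.2, -0.6, 0.2]
opening: 0.0554
```

Emit:
{"fn": "jog_arm", "kwargs": {
  "commands": [
    {"x":1.9,"y":-4.42,"z":0,"roll":0},
    {"x":1.9,"y":-4.42,"z":0,"roll":0},
    {"x":1.9,"y":-4.42,"z":0,"roll":0},
    {"x":1.9,"y":-4.42,"z":0,"roll":0},
    {"x":1.9,"y":-4.42,"z":0,"roll":0},
    {"x":1.9,"y":-4.42,"z":0,"roll":0},
    {"x":1.9,"y":-4.42,"z":0,"roll":0},
    {"x":1.9,"y":-4.42,"z":0,"roll":0},
    {"x":1.9,"y":-4.42,"z":0,"roll":0},
    {"x":1.9,"y":-4.42,"z":0,"roll":0}
  ]
}}

```text
clock: 4.4
tool_pos: [0.5097, 0.2048, 0.227]
orientation: [-180.0, 0.0, -126.2]
force: [0.3, 0.8, 0.4]
opening: 0.0551
```

Emit:
{"fn": "jog_arm", "kwargs": {
  "commands": [
    {"x":3.92,"y":-2.41,"z":0,"roll":0},
    {"x":3.92,"y":-2.41,"z":0,"roll":0},
    {"x":3.92,"y":-2.41,"z":0,"roll":0},
    {"x":3.92,"y":-2.41,"z":0,"roll":0},
    {"x":3.92,"y":-2.41,"z":0,"roll":0},
    {"x":3.92,"y":-2.41,"z":0,"roll":0},
    {"x":3.92,"y":-2.41,"z":0,"roll":0},
    {"x":3.92,"y":-2.41,"z":0,"roll":0},
    {"x":3.92,"y":-2.41,"z":0,"roll":0},
    {"x":3.92,"y":-2.41,"z":0,"roll":0},
    {"x":3.92,"y":-2.41,"z":0,"roll":0},
    {"x":3.92,"y":-2.41,"z":0,"roll":0}
  ]
}}

```text
clock: 5.6
tool_pos: [0.464, -0.3458, 0.2269]
orientation: [-180.0, 0.0, -126.2]
force: [1.5, 0.9, 0.4]
opening: 0.055
```

```bash
python3 plan.py .443 -.349 .12 -127.5; python3 - <<'E'
from h import *
s=snap("side","d0");t=snap("top")
crop(s,"d1",290,300,150,150,4);crop(t,"d2",400,180,150,130,5)
E
```

```text
at [ 0.464  -0.3458  0.2269] [-1.7996e+02  1.0000e-02 -1.2621e+02] F [1.5 0.9 0.4] op 0.055 t 5.6 q [-17.3  11.5 -11.8   0.  -66.7 -18.9]
roll total 0.023 rad then tool x 1.53 y 1.47 z 10.69 cm
```

View pics/d0.png

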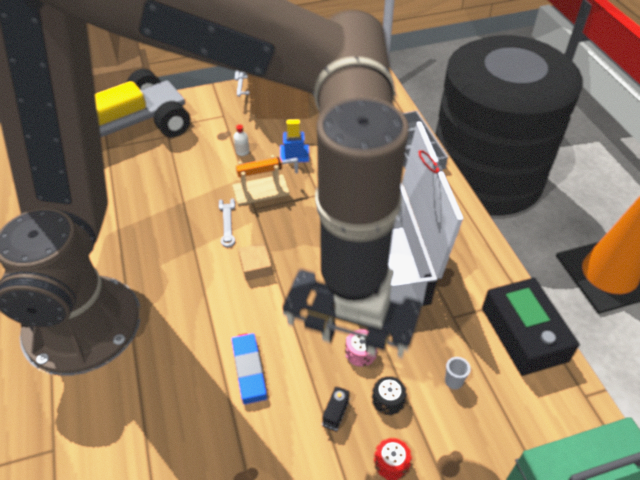

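```bash
python3 - <<'E'
from corr import *
s=csnap("side");t=csnap("top")
o=ctrl.get_obs();p=o["tool_pos"];print(o["clock"],p)
print(proj(s,p),proj(t,p))
crop(s,"d1",270,250,170,150,4);crop(t,"d2",400,180,170,130,4)
E
```

```text
5.9 [ 0.46438305 -0.3433647   0.22652796]
[[350.557086   345.09183374]] [[494.31067907 249.65819073]]
```

View pics/d1.png

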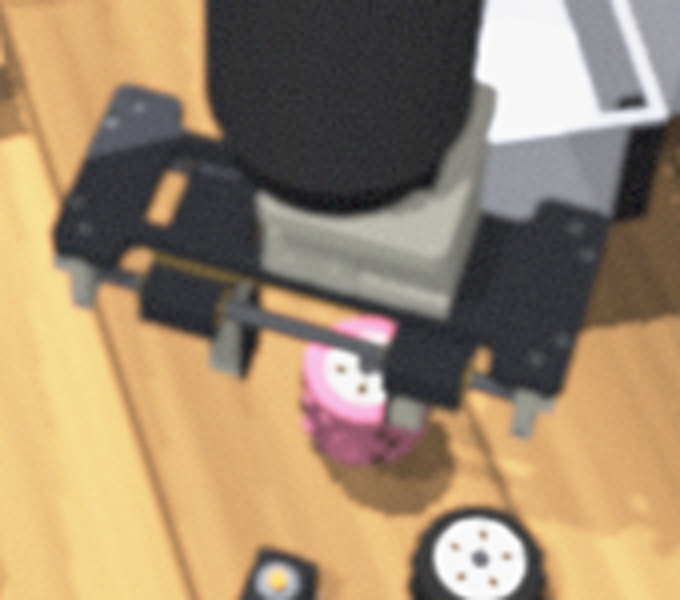

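View pics/d2.png

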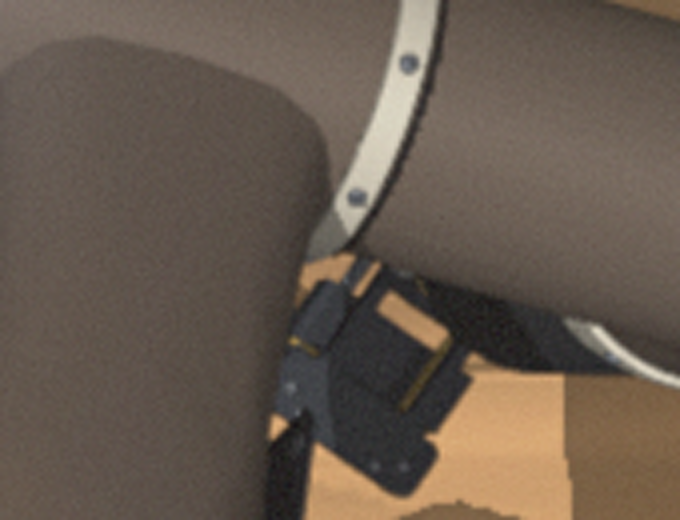

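```bash
python3 plan.py .443 -.349 .014 -127.5
```

```text
at [ 0.4644 -0.3434  0.2265] [ 1.7999e+02  1.0000e-02 -1.2621e+02] F [0.3 0.  1. ] op 0.0551 t 5.9 q [-17.1  11.4 -11.9  -0.  -66.6 -19.1]
roll total 0.023 rad then tool x 1.75 y 1.35 z 21.25 cm
```

Emit:
{"fn": "jog_arm", "kwargs": {
  "commands": [
    {"x":0.85,"y":0.7,"z":2,"roll":0.023},
    {"x":0.9,"y":0.65,"z":4,"roll":0},
    {"x":0,"y":0,"z":4,"roll":0},
    {"x":0,"y":0,"z":4,"roll":0},
    {"x":0,"y":0,"z":3,"roll":0},
    {"x":0,"y":0,"z":2,"roll":0},
    {"x":0,"y":0,"z":1.2,"roll":0},
    {"x":0,"y":0,"z":1,"roll":0},
    {"x":0,"y":0,"z":0,"roll":0}
  ]
}}

```text
clock: 6.8
tool_pos: [0.4431, -0.3491, 0.0141]
orientation: [180.0, -0.0, -127.5]
force: [-0.6, 0.7, 0.3]
opening: 0.0547
```

Emit:
{"fn": "jog_arm", "kwargs": {
  "commands": [
    {"x":0,"y":0,"z":0,"roll":0},
    {"x":0,"y":0,"z":0,"roll":0},
    {"x":0,"y":0,"z":0,"roll":0},
    {"x":0,"y":0,"z":0,"roll":0},
    {"x":0,"y":0,"z":0,"roll":0},
    {"x":0,"y":0,"z":0,"roll":0}
  ],
  "gripper": 0
}}

```text
clock: 7.4
tool_pos: [0.4432, -0.3499, 0.0152]
orientation: [-180.0, 0.0, -127.5]
force: [-1.8, 2.2, 6.5]
opening: 0.0299
```

Emit:
{"fn": "jog_arm", "kwargs": {
  "commands": [
    {"x":0,"y":0,"z":-2,"roll":0},
    {"x":0,"y":0,"z":-4,"roll":0},
    {"x":0,"y":0,"z":-4,"roll":0},
    {"x":0,"y":0,"z":-4,"roll":-0.15},
    {"x":0,"y":0,"z":0,"roll":-0.15},
    {"x":0,"y":0,"z":0,"roll":-0.15},
    {"x":0,"y":0,"z":0,"roll":-0.15},
    {"x":0,"y":0,"z":0,"roll":-0.15},
    {"x":0,"y":0,"z":0,"roll":-0.15},
    {"x":0,"y":0,"z":0,"roll":-0.15},
    {"x":0,"y":0,"z":0,"roll":-0.15},
    {"x":0,"y":0,"z":0,"roll":-0.15}
  ]
}}

```text
clock: 8.6
tool_pos: [0.4429, -0.3497, 0.1543]
orientation: [-180.0, 0.0, -49.8]
force: [0.8, 0.2, -1.7]
opening: 0.0299
```

Emit:
{"fn": "jog_arm", "kwargs": {
  "commands": [
    {"x":0,"y":0,"z":0,"roll":-0.15},
    {"x":0,"y":0,"z":0,"roll":-0.15},
    {"x":0,"y":0,"z":0,"roll":-0.15},
    {"x":0,"y":0,"z":0,"roll":-0.15},
    {"x":0,"y":0,"z":0,"roll":-0.14},
    {"x":0,"y":0,"z":0,"roll":0}
  ]
}}

```text
clock: 9.2
tool_pos: [0.4429, -0.3497, 0.1544]
orientation: [-180.0, 0.0, -7.7]
force: [-0.2, -0.3, -1.4]
opening: 0.0301
```

```bash
python3 plan.py .608 -.0745 .15 -7.6
```

```text
at [ 0.4429 -0.3497  0.1544] [-1.7999e+02  1.0000e-02 -7.6700e+00] F [-0.2 -0.3 -1.4] op 0.0301 t 9.2 q [-18.4  13.6 -19.2  -0.  -57.2 100.8]
roll total -0.001 rad then tool x 12.72 y -29.46 z 0.44 cm
```

Emit:
{"fn": "jog_arm", "kwargs": {
  "commands": [
    {"x":1.59,"y":-3.68,"z":0,"roll":0},
    {"x":1.59,"y":-3.68,"z":0,"roll":0},
    {"x":1.59,"y":-3.68,"z":0,"roll":0},
    {"x":1.59,"y":-3.68,"z":0,"roll":0},
    {"x":1.59,"y":-3.68,"z":0,"roll":0},
    {"x":1.59,"y":-3.68,"z":0,"roll":0},
    {"x":1.59,"y":-3.68,"z":0,"roll":0},
    {"x":1.59,"y":-3.7,"z":0,"roll":0},
    {"x":0,"y":0,"z":0,"roll":0}
  ]
}}

```text
clock: 10.1
tool_pos: [0.6114, -0.0715, 0.1542]
orientation: [-180.0, -0.0, -7.9]
force: [-0.8, 0.3, -1.4]
opening: 0.0293
```

```bash
python3 plan.py .608 -.0745 .032 -7.6;python3 - <<'E'
from h import *
s=snap("side","e0")
E
```

```text
at [ 0.6114 -0.0715  0.1542] [-1.7998e+02 -5.0000e-02 -7.8500e+00] F [-0.8  0.3 -1.4] op 0.0293 t 10.1 q [ 11.5  18.1 -12.8  -0.  -59.   70.7]
roll total -0.004 rad then tool x -0.29 y 0.34 z 12.22 cm
```

View pics/e0.png

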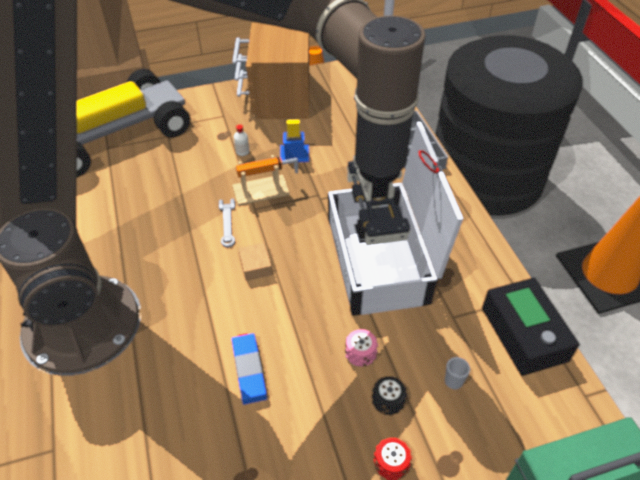

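Emit:
{"fn": "jog_arm", "kwargs": {
  "commands": [
    {"x":-0.29,"y":0.34,"z":3,"roll":0},
    {"x":0,"y":0,"z":3,"roll":0},
    {"x":0,"y":0,"z":3,"roll":0},
    {"x":0,"y":0,"z":2,"roll":0},
    {"x":0,"y":0,"z":1.2,"roll":0},
    {"x":0,"y":0,"z":0,"roll":0},
    {"x":0,"y":0,"z":0,"roll":0}
  ]
}}

```text
clock: 10.85
tool_pos: [0.6061, -0.0784, 0.0333]
orientation: [180.0, -0.0, -7.8]
force: [-0.0, 0.4, -2.0]
opening: 0.0301
```

Emit:
{"fn": "jog_arm", "kwargs": {
  "commands": [
    {"x":0,"y":0,"z":0,"roll":0},
    {"x":0,"y":0,"z":0,"roll":0},
    {"x":0,"y":0,"z":0,"roll":0},
    {"x":0,"y":0,"z":0,"roll":0}
  ],
  "gripper": 5.5
}}

```text
clock: 11.25
tool_pos: [0.606, -0.078, 0.0332]
orientation: [-180.0, -0.1, -7.8]
force: [0.8, -0.6, 0.0]
opening: 0.0533
```

Emit:
{"fn": "jog_arm", "kwargs": {
  "commands": [
    {"x":0,"y":0,"z":-2,"roll":0},
    {"x":0,"y":0,"z":-4,"roll":0},
    {"x":0,"y":0,"z":-4,"roll":0},
    {"x":0,"y":0,"z":-3,"roll":0},
    {"x":-1.6,"y":3.7,"z":0,"roll":0.15},
    {"x":-1.6,"y":3.7,"z":0,"roll":0.15},
    {"x":-1.6,"y":3.7,"z":0,"roll":0.15},
    {"x":-1.6,"y":3.7,"z":0,"roll":0.15}
  ],
  "gripper": 8.76
}}

```text
clock: 12.05
tool_pos: [0.4942, -0.1934, 0.1627]
orientation: [-180.0, -0.0, -42.5]
force: [0.9, 0.5, 0.2]
opening: 0.0877
```

```bash
python3 plan.py .544 -.352 .15 -85;python3 - <<'E'
from h import *
s=snap("side","e1");t=snap("top","e2")
crop(s,"e3",300,170,180,310,2.5)
E
```

```text
at [ 0.4942 -0.1934  0.1627] [-1.7999e+02 -2.0000e-02 -4.2520e+01] F [0.9 0.5 0.2] op 0.0877 t 12.05 q [ -0.2  10.  -22.7   0.  -57.3  47.7]
roll total 0.741 rad then tool x 16.23 y -3.58 z 1.27 cm
```

View pics/e1.png

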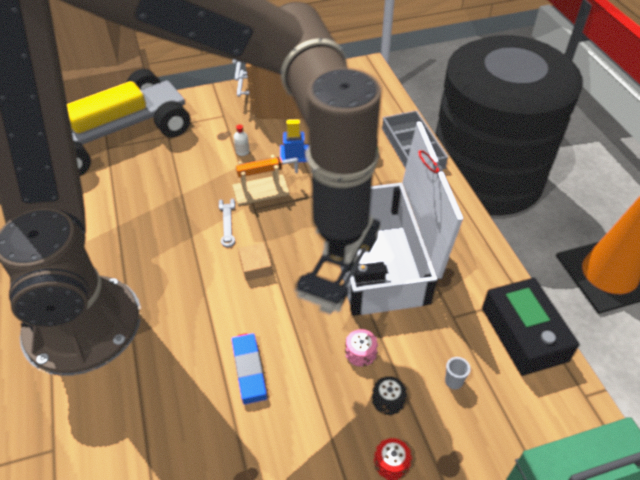

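Servo lies in the case (375,272) and the black wheel is still at (390,393). Going for the wheel.

Emit:
{"fn": "jog_arm", "kwargs": {
  "commands": [
    {"x":0,"y":0,"z":0,"roll":0.15},
    {"x":0,"y":0,"z":0,"roll":0.15},
    {"x":0,"y":0,"z":0,"roll":0.15},
    {"x":0,"y":0,"z":0,"roll":0.15},
    {"x":0,"y":0,"z":0,"roll":0.14},
    {"x":4,"y":-0.9,"z":0,"roll":0},
    {"x":4,"y":-0.9,"z":0,"roll":0},
    {"x":4,"y":-0.9,"z":0,"roll":0},
    {"x":4.2,"y":-0.9,"z":0,"roll":0},
    {"x":0,"y":0,"z":0,"roll":0},
    {"x":0,"y":0,"z":0,"roll":0}
  ]
}}

```text
clock: 13.25
tool_pos: [0.5462, -0.3508, 0.1617]
orientation: [179.9, 0.0, -84.6]
force: [-0.8, -0.1, 0.1]
opening: 0.0882
```

```bash
python3 plan.py .544 -.352 .016 -85;python3 - <<'E'
from corr import *
s=csnap("side")
crop(s,"e4",300,250,180,230,3)
E
```

```text
at [ 0.5462 -0.3508  0.1617] [ 1.7994e+02  3.0000e-02 -8.4630e+01] F [-0.8 -0.1  0.1] op 0.0882 t 13.25 q [-15.5  20.8  -7.8  -0.  -61.5  20.9]
roll total 0.006 rad then tool x 0.10 y 0.23 z 14.57 cm
```

View pics/e4.png

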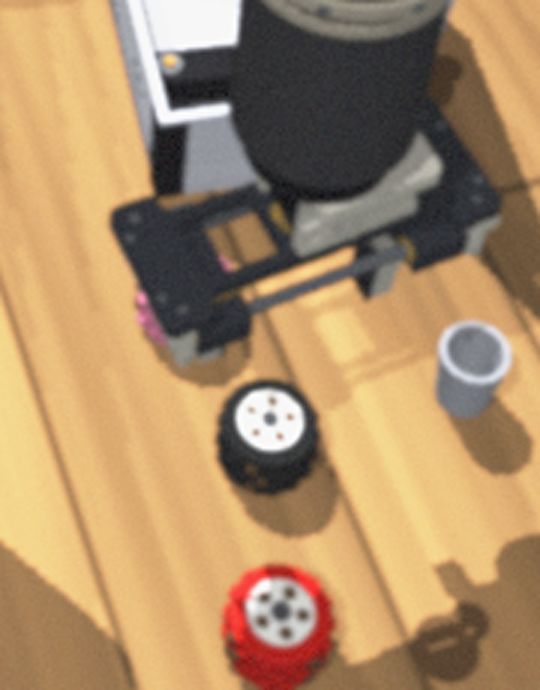

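Emit:
{"fn": "jog_arm", "kwargs": {
  "commands": [
    {"x":0.1,"y":0.23,"z":3,"roll":0},
    {"x":0,"y":0,"z":3,"roll":0},
    {"x":0,"y":0,"z":3,"roll":0},
    {"x":0,"y":0,"z":2.5,"roll":0},
    {"x":0,"y":0,"z":2,"roll":0},
    {"x":0,"y":0,"z":1.1,"roll":0},
    {"x":0,"y":0,"z":0,"roll":0},
    {"x":0,"y":0,"z":0,"roll":0}
  ]
}}

```text
clock: 14.2
tool_pos: [0.5448, -0.3512, 0.0176]
orientation: [-179.9, -0.0, -84.5]
force: [0.5, 0.1, -0.1]
opening: 0.0876
```

Emit:
{"fn": "jog_arm", "kwargs": {
  "commands": [
    {"x":0,"y":0,"z":0,"roll":0},
    {"x":0,"y":0,"z":0,"roll":0},
    {"x":0,"y":0,"z":0,"roll":0},
    {"x":0,"y":0,"z":0,"roll":0},
    {"x":0,"y":0,"z":0,"roll":0},
    {"x":0,"y":0,"z":0,"roll":0}
  ],
  "gripper": 0
}}

```text
clock: 14.8
tool_pos: [0.5442, -0.3515, 0.017]
orientation: [-180.0, -0.0, -84.6]
force: [-0.3, 1.0, 3.3]
opening: 0.0597
```

Emit:
{"fn": "jog_arm", "kwargs": {
  "commands": [
    {"x":0,"y":0,"z":-2,"roll":0},
    {"x":0,"y":0,"z":-4,"roll":0},
    {"x":0,"y":0,"z":-4,"roll":0},
    {"x":0,"y":0,"z":-4,"roll":-0.15},
    {"x":0,"y":0,"z":0,"roll":-0.15},
    {"x":0,"y":0,"z":0,"roll":-0.15},
    {"x":0,"y":0,"z":0,"roll":-0.15},
    {"x":0,"y":0,"z":0,"roll":-0.15},
    {"x":0,"y":0,"z":0,"roll":-0.15},
    {"x":0,"y":0,"z":0,"roll":-0.15},
    {"x":0,"y":0,"z":0,"roll":-0.15},
    {"x":0,"y":0,"z":0,"roll":-0.15}
  ]
}}

```text
clock: 16.0
tool_pos: [0.5439, -0.3512, 0.1561]
orientation: [-180.0, 0.0, -6.9]
force: [0.1, -0.5, -2.0]
opening: 0.0596
```

```bash
python3 plan.py .624 .036 .15 -7.6
```

```text
at [ 0.5439 -0.3512  0.1561] [-1.7998e+02  4.0000e-02 -6.8600e+00] F [ 0.1 -0.5 -2. ] op 0.0596 t 16.0 q [-15.6  20.9  -8.4  -0.  -60.8  98.8]
roll total 0.013 rad then tool x 2.82 y -39.44 z 0.61 cm
```

Emit:
{"fn": "jog_arm", "kwargs": {
  "commands": [
    {"x":0.31,"y":-4.38,"z":0,"roll":0.013},
    {"x":0.31,"y":-4.38,"z":0,"roll":0},
    {"x":0.31,"y":-4.38,"z":0,"roll":0},
    {"x":0.31,"y":-4.38,"z":0,"roll":0},
    {"x":0.31,"y":-4.38,"z":0,"roll":0},
    {"x":0.31,"y":-4.38,"z":0,"roll":0},
    {"x":0.31,"y":-4.38,"z":0,"roll":0},
    {"x":0.31,"y":-4.38,"z":0,"roll":0},
    {"x":0.31,"y":-4.38,"z":0,"roll":0},
    {"x":0,"y":0,"z":0,"roll":0},
    {"x":0,"y":0,"z":0,"roll":0}
  ]
}}

```text
clock: 17.1
tool_pos: [0.6255, 0.0364, 0.1559]
orientation: [180.0, 0.1, -7.8]
force: [0.0, -0.3, -1.7]
opening: 0.0595
```

```bash
python3 plan.py .623 .037 .034 -7.6
```

```text
at [0.6255 0.0364 0.1559] [ 1.7998e+02  6.0000e-02 -7.8300e+00] F [ 0.  -0.3 -1.7] op 0.0595 t 17.1 q [ 21.2  19.1 -11.2  -0.  -59.8  61. ]
roll total -0.004 rad then tool x -0.26 y -0.02 z 12.19 cm
```

Emit:
{"fn": "jog_arm", "kwargs": {
  "commands": [
    {"x":-0.26,"y":0,"z":3,"roll":0},
    {"x":0,"y":0,"z":3,"roll":0},
    {"x":0,"y":0,"z":3,"roll":0},
    {"x":0,"y":0,"z":2,"roll":0},
    {"x":0,"y":0,"z":1.2,"roll":0},
    {"x":0,"y":0,"z":0,"roll":0},
    {"x":0,"y":0,"z":0,"roll":0}
  ]
}}

```text
clock: 17.8
tool_pos: [0.6237, 0.0351, 0.0353]
orientation: [180.0, -0.0, -8.0]
force: [0.5, 0.4, 0.0]
opening: 0.0592
```

Emit:
{"fn": "jog_arm", "kwargs": {
  "commands": [
    {"x":0,"y":0,"z":0,"roll":0},
    {"x":0,"y":0,"z":0,"roll":0},
    {"x":0,"y":0,"z":0,"roll":0},
    {"x":0,"y":0,"z":0,"roll":0}
  ],
  "gripper": 7.6
}}

```text
clock: 18.2
tool_pos: [0.6235, 0.0358, 0.0352]
orientation: [-180.0, -0.1, -7.9]
force: [-0.0, -0.2, -0.2]
opening: 0.0759
```

Emit:
{"fn": "jog_arm", "kwargs": {
  "commands": [
    {"x":0,"y":0,"z":-2,"roll":0},
    {"x":0,"y":0,"z":-4,"roll":0},
    {"x":0,"y":0,"z":-4,"roll":0},
    {"x":0,"y":0,"z":-3,"roll":0},
    {"x":-3.5,"y":0,"z":0,"roll":0},
    {"x":-3.5,"y":-3,"z":0,"roll":0},
    {"x":-3.5,"y":-3,"z":0,"roll":0},
    {"x":-3.5,"y":-3,"z":0,"roll":0},
    {"x":-3,"y":-4,"z":0,"roll":0},
    {"x":0,"y":-4,"z":0,"roll":0},
    {"x":0,"y":-3,"z":0,"roll":0},
    {"x":0,"y":0,"z":0,"roll":0}
  ]
}}

```text
clock: 19.4
tool_pos: [0.4829, 0.2608, 0.1649]
orientation: [-179.9, -0.1, -7.8]
force: [-1.5, -0.6, -1.0]
opening: 0.0763
```

```bash
python3 plan.py .451 .266 .15 -1;python3 - <<'E'
from h import *
s=snap("side","f1");t=snap("top","f2")
E
```

```text
at [0.4829 0.2608 0.1649] [-1.7993e+02 -7.0000e-02 -7.7600e+00] F [-1.5 -0.6 -1. ] op 0.0763 t 19.4 q [ 48.8  11.5 -20.4   0.  -57.9  33.4]
roll total -0.118 rad then tool x -3.20 y -0.46 z 1.49 cm
```

View pics/f1.png

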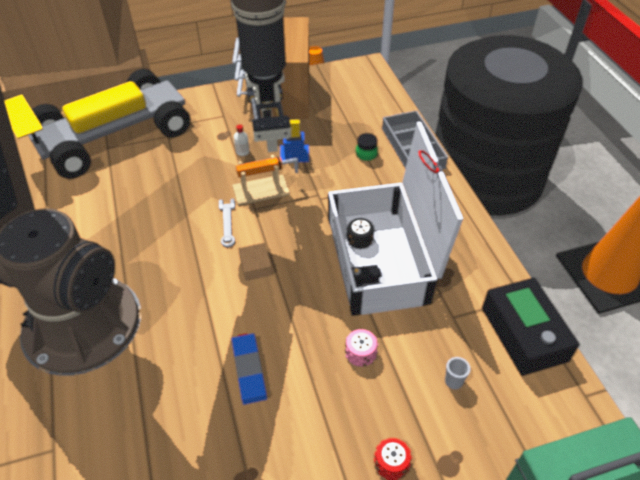

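View pics/f2.png

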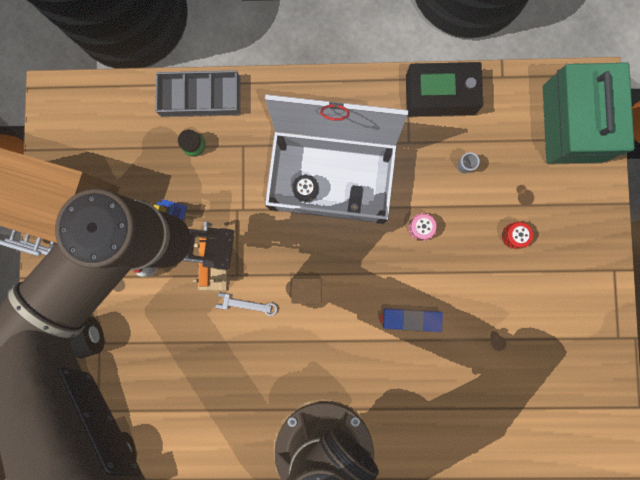

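Both parts are in the case: wheel (360,231) and servo (370,272) in side. No other part is visible. Next, the pole.

Emit:
{"fn": "jog_arm", "kwargs": {
  "commands": [
    {"x":0,"y":0,"z":0,"roll":-0.12},
    {"x":-1.6,"y":-0.3,"z":0.7,"roll":0},
    {"x":-1.6,"y":-0.2,"z":0.7,"roll":0},
    {"x":0,"y":0,"z":0,"roll":0},
    {"x":0,"y":0,"z":0,"roll":0}
  ],
  "gripper": 5
}}

```text
clock: 20.0
tool_pos: [0.4508, 0.2622, 0.151]
orientation: [-180.0, -0.0, -1.1]
force: [0.7, 0.2, 0.6]
opening: 0.0503
```

```bash
python3 plan.py .451 .266 .059 -0.7;python3 - <<'E'
from corr import *
s=csnap("side");t=csnap("top")
crop(s,"g1",200,60,150,140,4);crop(t,"g2",140,200,130,100,5)
p=ctrl.get_obs()["tool_pos"];print((proj(s,p)-[200,60])*4,(proj(t,p)-[140,200])*5)
print(at_z(t,(307,290),.035))
E
```

```text
at [0.4508 0.2622 0.151 ] [-1.7999e+02 -2.0000e-02 -1.0800e+00] F [0.7 0.2 0.6] op 0.0503 t 20.0 q [ 51.8   9.8 -24.7   0.  -55.5  37.1]
roll total -0.007 rad then tool x 0.02 y -0.38 z 9.20 cm
[[230.01565054 339.98906201]] [[290.63888943 306.89555978]]
[0.38319265 0.03650139 0.035     ]
```

View pics/g1.png

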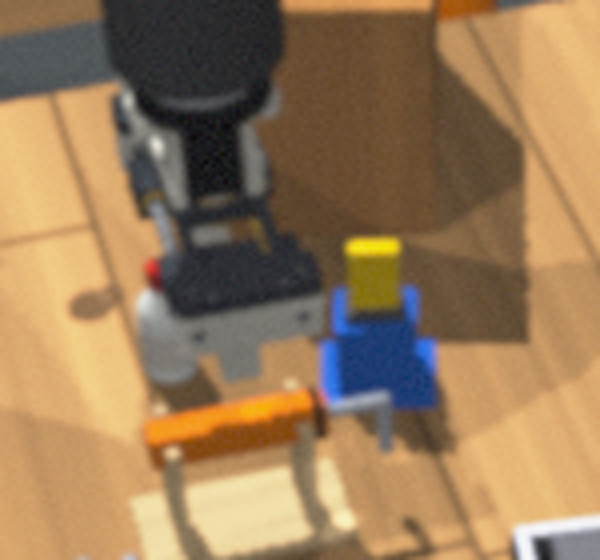

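View pics/g2.png

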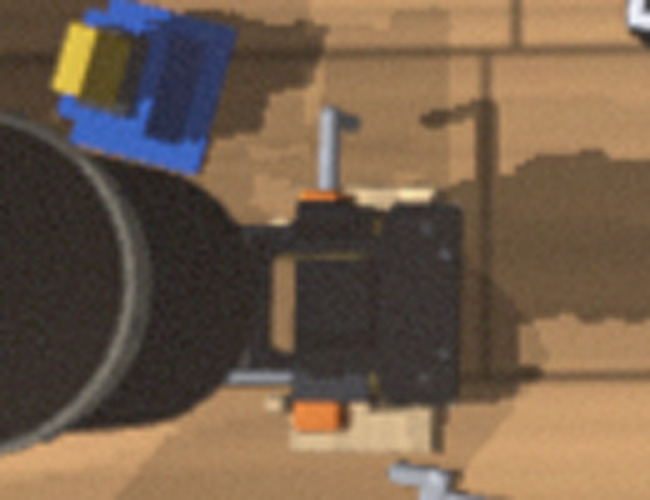

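Emit:
{"fn": "jog_arm", "kwargs": {
  "commands": [
    {"x":0,"y":-0.38,"z":2,"roll":-0.007},
    {"x":0,"y":0,"z":2.5,"roll":0},
    {"x":0,"y":0,"z":2.5,"roll":0},
    {"x":0,"y":0,"z":1.5,"roll":0},
    {"x":0,"y":0,"z":0.7,"roll":0},
    {"x":0,"y":0,"z":0,"roll":0},
    {"x":0,"y":0,"z":0,"roll":0}
  ]
}}

```text
clock: 20.9
tool_pos: [0.4512, 0.267, 0.0592]
orientation: [-180.0, -0.0, -0.7]
force: [-0.3, 0.1, 0.2]
opening: 0.0502
```

Emit:
{"fn": "jog_arm", "kwargs": {
  "commands": [
    {"x":0,"y":0,"z":0,"roll":0},
    {"x":0,"y":0,"z":0,"roll":0},
    {"x":0,"y":0,"z":0,"roll":0},
    {"x":0,"y":0,"z":0,"roll":0},
    {"x":0,"y":0,"z":0,"roll":0},
    {"x":0,"y":0,"z":0,"roll":0}
  ],
  "gripper": 0
}}

```text
clock: 21.5
tool_pos: [0.4507, 0.2667, 0.0589]
orientation: [-180.0, -0.0, -0.7]
force: [-0.9, -1.0, 4.4]
opening: 0.0219
```

```bash
python3 plan.py .451 .266 .15 -0.7
```

```text
at [0.4507 0.2667 0.0589] [-1.7999e+02 -1.0000e-02 -6.7000e-01] F [-0.9 -1.   4.4] op 0.0219 t 21.5 q [ 52.1  16.5 -30.5   0.  -43.   37.2]
roll total 0.001 rad then tool x 0.03 y 0.07 z -9.11 cm
```

Emit:
{"fn": "jog_arm", "kwargs": {
  "commands": [
    {"x":0,"y":0,"z":-1,"roll":0},
    {"x":0,"y":0,"z":-2,"roll":0},
    {"x":0,"y":0,"z":-3,"roll":0},
    {"x":0,"y":0,"z":-4,"roll":0},
    {"x":0,"y":0,"z":-4,"roll":0},
    {"x":0,"y":0,"z":-4,"roll":0},
    {"x":0,"y":0,"z":-4,"roll":0.06},
    {"x":0,"y":0,"z":-4,"roll":0.06},
    {"x":0,"y":0,"z":-2.6,"roll":0},
    {"x":0,"y":0,"z":0,"roll":0},
    {"x":0,"y":0,"z":0,"roll":0}
  ]
}}

```text
clock: 22.6
tool_pos: [0.4503, 0.2666, 0.3449]
orientation: [-179.9, 0.0, -7.5]
force: [-0.0, -0.0, -2.3]
opening: 0.0216
```

```bash
python3 plan.py .600 -.018 .345 -7.6; python3 - <<'E'
from corr import *
s=csnap("side","h0")
p=ctrl.get_obs()
a=np.radians(p["orientation"][2]);P=np.array(p["tool_pos"]);tip=P+[.09*np.cos(a),.09*np.sin(a),.019-.0425]
print(proj(s,tip))
E
```

```text
at [0.4503 0.2666 0.3449] [-1.7994e+02  1.0000e-02 -7.5500e+00] F [-0.  -0.  -2.3] op 0.0216 t 22.6 q [ 52.1   2.8  -6.7  -0.  -80.4  30.4]
roll total 0.001 rad then tool x 18.60 y 26.23 z -0.01 cm
[[292.56925846  77.31127673]]
```

View pics/h0.png

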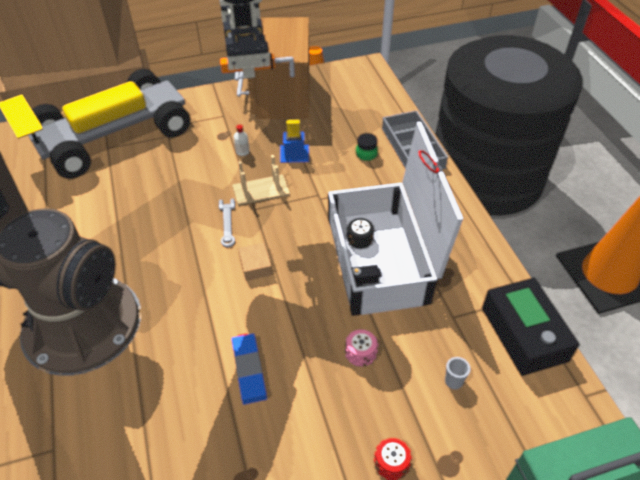

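Emit:
{"fn": "jog_arm", "kwargs": {
  "commands": [
    {"x":2.07,"y":2.91,"z":0,"roll":0},
    {"x":2.07,"y":2.91,"z":0,"roll":0},
    {"x":2.07,"y":2.91,"z":0,"roll":0},
    {"x":2.07,"y":2.91,"z":0,"roll":0},
    {"x":2.07,"y":2.91,"z":0,"roll":0},
    {"x":2.07,"y":2.91,"z":0,"roll":0},
    {"x":2.07,"y":2.91,"z":0,"roll":0},
    {"x":2.07,"y":2.91,"z":0,"roll":0},
    {"x":2.07,"y":2.91,"z":0,"roll":0},
    {"x":0,"y":0,"z":0,"roll":0},
    {"x":0,"y":0,"z":0,"roll":0},
    {"x":0,"y":0,"z":0,"roll":0}
  ]
}}

```text
clock: 23.95
tool_pos: [0.6005, -0.0171, 0.3438]
orientation: [180.0, 0.1, -7.5]
force: [-0.4, 0.4, -0.4]
opening: 0.0216
```

```bash
python3 plan.py .638 -.023 .345 -7.6; python3 - <<'E'
from corr import *
s=csnap("side");t=csnap("top","i2")
p=ctrl.get_obs()
a=np.radians(p["orientation"][2]);P=np.array(p["tool_pos"]);tip=P+[.09*np.cos(a),.09*np.sin(a),.019-.0425]
ring=lid(v[:NP],(-.188,0,-.018))
o=[360,90]
crop(s,"i1",360,90,140,130,5);print(tip,(proj(s,tip)-o)*5,(proj(s,ring)-o)*5)
E
```

```text
at [ 0.6005 -0.0171  0.3438] [ 1.7998e+02  8.0000e-02 -7.5400e+00] F [-0.4  0.4 -0.4] op 0.0216 t 23.95 q [ 17.   10.7   2.2  -0.  -81.6  65.5]
roll total 0.001 rad then tool x 3.79 y 0.09 z -0.12 cm
[ 0.68989939 -0.02833358  0.32126757] [[256.83801167 283.76082426]] [[341.30516499 360.00856776]]
```

View pics/i1.png

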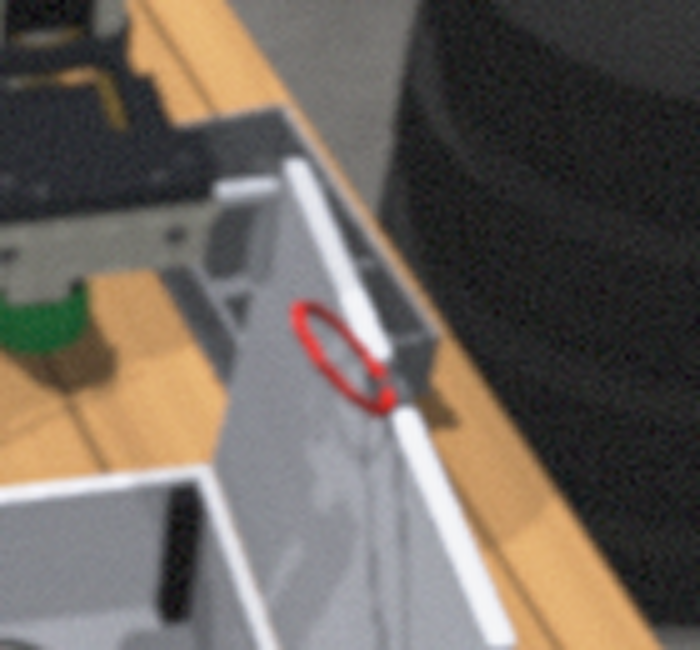

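View pics/i2.png

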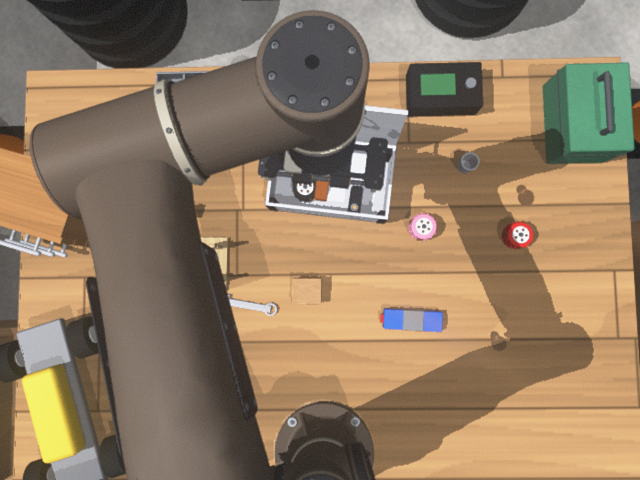

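Emit:
{"fn": "jog_arm", "kwargs": {
  "commands": [
    {"x":1.9,"y":0.05,"z":0,"roll":0},
    {"x":1.9,"y":0.05,"z":0,"roll":0},
    {"x":0,"y":0,"z":0,"roll":0},
    {"x":0,"y":0,"z":0,"roll":0},
    {"x":0,"y":0,"z":0,"roll":0}
  ]
}}

```text
clock: 24.65
tool_pos: [0.638, -0.0231, 0.3448]
orientation: [-180.0, -0.0, -7.5]
force: [-0.3, -0.5, -1.6]
opening: 0.0218
```

```bash
cat > look.py <<'E'
import sys
from corr import *
n=sys.argv[1];L=float(sys.argv[2]) if len(sys.argv)>2 else 1.654
s=csnap("side")
p=ctrl.get_obs()
a=np.radians(p["orientation"][2]);P=np.array(p["tool_pos"])
pt=lambda f,z:P+[f*np.cos(a),f*np.sin(a),.019+z]
pp=v[:NP].copy();pp[3]=L
ring=lid(pp,(-.188,0,-.018))
b=proj(s,[pt(.09,-.0425),pt(.09,0),ring])
c=np.clip((b.mean(0)-[70,60]).astype(int),0,[500,360])
im=np.ascontiguousarray(cv2.resize(s["image"][c[1]:c[1]+120,c[0]:c[0]+140,::-1],None,fx=5,fy=5,interpolation=cv2.INTER_CUBIC))
im=cv2.convertScaleAbs(im,alpha=1.3,beta=-20)
cv2.imwrite(f"pics/{n}.png",im)
print("tip,bend,ring px in crop",np.round((b-c)*5).tolist(),"tip",pt(.09,-.0425),"ring",ring,p["force"],p["moment"])
E
python3 look.py j1
```

```text
tip,bend,ring px in crop [[352.0, 304.0], [368.0, 214.0], [337.0, 390.0]] tip [ 0.72728714 -0.03509376  0.32156649] ring [ 0.72703647 -0.03488952  0.27884557] [-0.20249265 -0.01838626 -0.50404753] [-0.06840459  0.04067283  0.00067624]
```

View pics/j1.png

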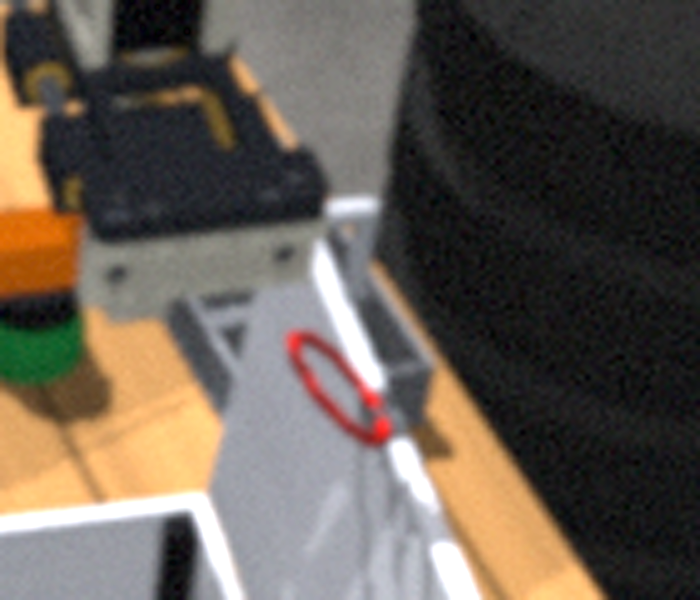

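Emit:
{"fn": "jog_arm", "kwargs": {
  "commands": [
    {"x":0,"y":0,"z":1,"roll":0},
    {"x":0,"y":0,"z":1,"roll":0},
    {"x":0,"y":0,"z":1,"roll":0},
    {"x":0,"y":0,"z":1,"roll":0},
    {"x":0,"y":0,"z":1,"roll":0},
    {"x":0,"y":0,"z":0.6,"roll":0},
    {"x":0,"y":0,"z":0,"roll":0},
    {"x":0,"y":0,"z":0,"roll":0}
  ]
}}

```text
clock: 25.6
tool_pos: [0.6386, -0.0235, 0.2887]
orientation: [180.0, -0.0, -7.6]
force: [0.3, -0.4, -1.4]
opening: 0.0219
```

```bash
python3 look.py j2
```

```text
tip,bend,ring px in crop [[345.0, 341.0], [359.0, 257.0], [347.0, 315.0]] tip [ 0.72799413 -0.03528687  0.26570309] ring [ 0.72703647 -0.03488952  0.27884557] [ 0.37966414 -0.23774568 -0.44561372] [-0.04411522  0.01515289 -0.00923331]
```

View pics/j2.png

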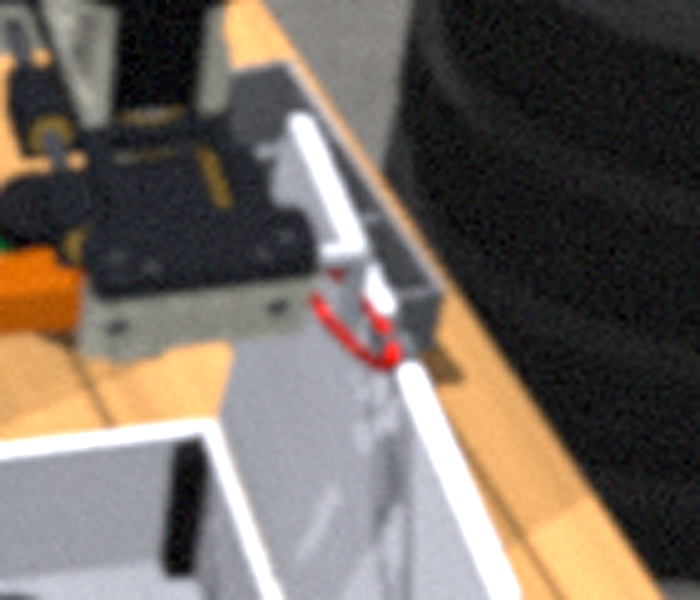

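```bash
cat > traj.py <<'E'
import numpy as np,sys
from corr import *
from plant import ctrl
def bend(a,sl=.003):
    x,z=-.2043,-.0389;c,s=np.cos(a),np.sin(a)
    return np.array([c*x+s*z+.007,-s*x+c*z+.007+sl])
def cur():
    o=ctrl.get_obs();P=np.array(o["tool_pos"]);a=np.radians(o["orientation"][2])
    B=P+[.09*np.cos(a),.09*np.sin(a),.019]
    p=v[:NP];cs=np.array([np.cos(p[2]),np.sin(p[2])])
    d=B[:2]-p[:2];return np.array([d@cs-.085,B[2]-.09]),d@np.array([-cs[1],cs[0]]),o
if __name__=="__main__":
    A=[float(x) for x in sys.argv[1:]]
    b,y,o=cur();print("bend local",np.round(b,4),"y",round(y,4),"F",np.round(o["force"],1),"yaw",o["orientation"])
    prev=b
    for a in A:
        sl=.003 if a>.5 else .002
        t=bend(a,sl);d=t-prev;print("%.2f x %.2f z %.2f"%(a,d[0]*100,-d[1]*100));prev=t
E
python3 traj.py 1.654 1.6 1.55 1.5 1.45 1.4 1.35 1.3 1.25 1.2 1.15 1.1 1.05 1.0 .95 .9 .85 .8 .75 .7 .65 .6 .55 .5 .45 .4 .35 .3 .25 .2 .15 .1 .05 0
```

```text
bend local [-0.0014  0.218 ] y -0.0003 F [ 0.4  0.1 -1.9] yaw [-1.79986539e+02 -4.21908414e-02 -7.55136819e+00]
1.65 x -1.34 z 0.12
1.60 x -1.11 z 0.15
1.55 x -1.02 z 0.19
1.50 x -1.01 z 0.24
1.45 x -1.00 z 0.29
1.40 x -0.98 z 0.34
1.35 x -0.96 z 0.39
1.30 x -0.94 z 0.44
1.25 x -0.92 z 0.48
1.20 x -0.90 z 0.53
1.15 x -0.87 z 0.57
1.10 x -0.84 z 0.62
1.05 x -0.81 z 0.66
1.00 x -0.77 z 0.70
0.95 x -0.74 z 0.73
0.90 x -0.70 z 0.77
0.85 x -0.66 z 0.80
0.80 x -0.62 z 0.84
0.75 x -0.58 z 0.87
0.70 x -0.53 z 0.89
0.65 x -0.49 z 0.92
0.60 x -0.44 z 0.94
0.55 x -0.39 z 0.96
0.50 x -0.34 z 1.08
0.45 x -0.29 z 1.00
0.40 x -0.24 z 1.01
0.35 x -0.19 z 1.02
0.30 x -0.14 z 1.03
0.25 x -0.09 z 1.04
0.20 x -0.04 z 1.04
0.15 x 0.01 z 1.04
0.10 x 0.07 z 1.04
0.05 x 0.12 z 1.03
0.00 x 0.17 z 1.03
```

First the slack and the pull to about 1.3 rad.

Emit:
{"fn": "jog_arm", "kwargs": {
  "commands": [
    {"x":-0.7,"y":0,"z":0.05,"roll":0},
    {"x":-0.64,"y":0,"z":0.07,"roll":0},
    {"x":-0.6,"y":0,"z":0.1,"roll":0},
    {"x":-0.6,"y":0,"z":0.1,"roll":0},
    {"x":-1.0,"y":0,"z":0.2,"roll":0},
    {"x":-1.0,"y":0,"z":0.25,"roll":0},
    {"x":-1.0,"y":0,"z":0.3,"roll":0},
    {"x":-1.0,"y":0,"z":0.35,"roll":0}
  ]
}}

```text
clock: 26.65
tool_pos: [0.5726, -0.0148, 0.2743]
orientation: [-180.0, -0.0, -7.6]
force: [1.4, 0.2, -0.7]
opening: 0.022
```

```bash
python3 look.py k1 1.42; python3 traj.py 1.4 1.35 1.3
```

```text
tip,bend,ring px in crop [[328.0, 345.0], [338.0, 263.0], [389.0, 295.0]] tip [ 0.66164947 -0.02653326  0.25064539] ring [ 0.68369978 -0.02907788  0.27316247] [ 0.3872856   0.34737137 -1.1949058 ] [-0.04583887 -0.02455847  0.0164822 ]
bend local [-0.0673  0.2032] y -0.0004 F [ 0.1 -0.4 -1.4] yaw [ 1.79989563e+02  3.78966561e-02 -7.53842099e+00]
1.40 x 0.12 z -0.15
1.35 x -0.96 z 0.39
1.30 x -0.94 z 0.44
```

View pics/k1.png

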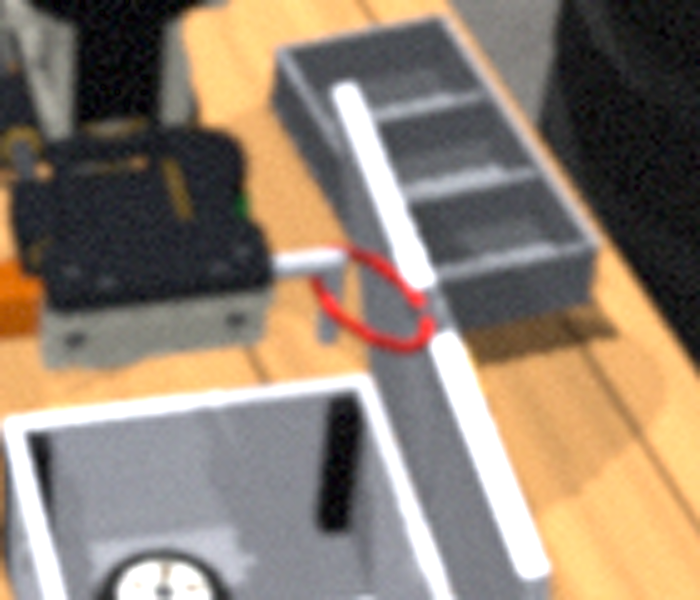

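The ring follows the peg, with the hook inside the ring near (330,290) of the crop. Continuing.

Emit:
{"fn": "jog_arm", "kwargs": {
  "commands": [
    {"x":-0.9,"y":0,"z":0.3,"roll":0},
    {"x":-0.94,"y":0,"z":0.4,"roll":0},
    {"x":-0.92,"y":0,"z":0.48,"roll":0},
    {"x":-0.9,"y":0,"z":0.53,"roll":0},
    {"x":-0.87,"y":0,"z":0.57,"roll":0},
    {"x":-0.84,"y":0,"z":0.62,"roll":0},
    {"x":-0.81,"y":0,"z":0.66,"roll":0},
    {"x":-0.77,"y":0,"z":0.7,"roll":0},
    {"x":-0.74,"y":0,"z":0.73,"roll":0},
    {"x":-0.7,"y":0,"z":0.77,"roll":0}
  ]
}}

```text
clock: 27.9
tool_pos: [0.4898, -0.0038, 0.2162]
orientation: [180.0, 0.0, -7.6]
force: [0.8, 0.3, -0.1]
opening: 0.0217
```

```bash
python3 look.py k2 .9; python3 traj.py .9 .85 .8
```

```text
tip,bend,ring px in crop [[332.0, 352.0], [336.0, 275.0], [387.0, 284.0]] tip [ 0.57879683 -0.01570274  0.19269277] ring [ 0.59952883 -0.0177902   0.22607648] [ 0.48863115 -0.24324234 -1.29110097] [-0.03016034 -0.02214171 -0.01278344]
bend local [-0.1508  0.1459] y -0.0005 F [ 0.9  0.1 -2. ] yaw [ 1.79990856e+02  3.96120403e-03 -7.53760426e+00]
0.90 x 0.03 z 0.00
0.85 x -0.66 z 0.80
0.80 x -0.62 z 0.84
```

View pics/k2.png

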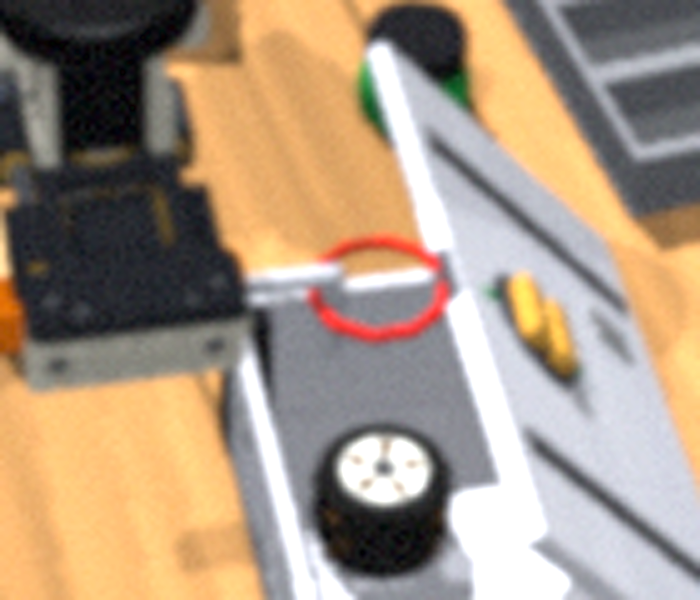

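Emit:
{"fn": "jog_arm", "kwargs": {
  "commands": [
    {"x":-0.66,"y":0,"z":0.8,"roll":0},
    {"x":-0.62,"y":0,"z":0.84,"roll":0},
    {"x":-0.58,"y":0,"z":0.87,"roll":0},
    {"x":-0.53,"y":0,"z":0.89,"roll":0},
    {"x":-0.49,"y":0,"z":0.92,"roll":0},
    {"x":-0.44,"y":0,"z":0.94,"roll":0},
    {"x":-0.39,"y":0,"z":0.96,"roll":0},
    {"x":-0.34,"y":0,"z":1.08,"roll":0},
    {"x":-0.29,"y":0,"z":1.0,"roll":0}
  ]
}}

```text
clock: 29.05
tool_pos: [0.4467, 0.0018, 0.1327]
orientation: [180.0, 0.0, -7.6]
force: [1.0, 0.6, -1.1]
opening: 0.022
```

```bash
python3 look.py k3 .45; python3 traj.py .45 .4 .35
```

```text
tip,bend,ring px in crop [[340.0, 353.0], [340.0, 285.0], [383.0, 272.0]] tip [ 0.53593806 -0.01019989  0.10949371] ring [ 0.55378743 -0.01165608  0.15556547] [-0.35177912  0.79295963  0.0201091 ] [-0.054103   -0.00284067  0.00467502]
bend local [-0.1944  0.0628] y -0.0007 F [ 0.7 -0.4 -0.8] yaw [ 1.79978516e+02  2.98642194e-02 -7.55159631e+00]
0.45 x 0.05 z -0.00
0.40 x -0.24 z 1.01
0.35 x -0.19 z 1.02
```

View pics/k3.png

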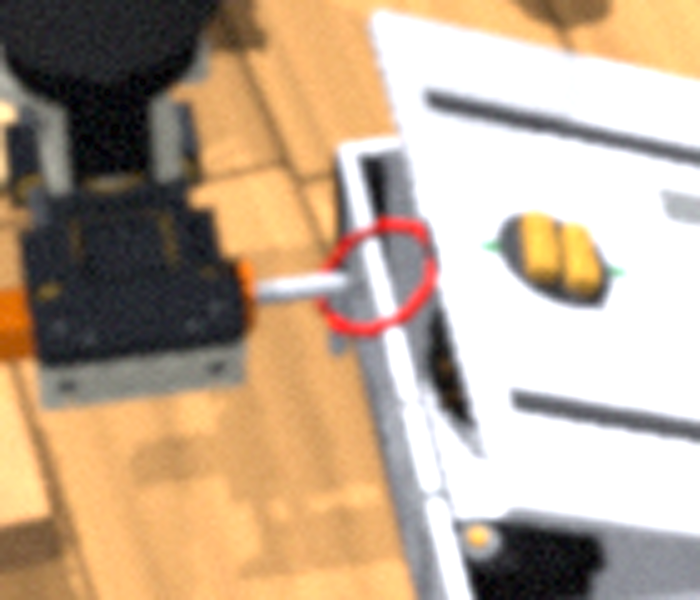

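Emit:
{"fn": "jog_arm", "kwargs": {
  "commands": [
    {"x":-0.24,"y":0,"z":1.01,"roll":0},
    {"x":-0.19,"y":0,"z":1.02,"roll":0},
    {"x":-0.14,"y":0,"z":1.03,"roll":0},
    {"x":-0.09,"y":0,"z":1.0,"roll":0},
    {"x":-0.04,"y":0,"z":0.8,"roll":0},
    {"x":0,"y":0,"z":0.7,"roll":0},
    {"x":0,"y":0,"z":0.6,"roll":0}
  ]
}}

```text
clock: 30.0
tool_pos: [0.4404, 0.0027, 0.0714]
orientation: [180.0, 0.0, -7.6]
force: [0.3, -0.4, -1.9]
opening: 0.0219
```

```bash
python3 look.py k4 .15; python3 traj.py .15 .1 .05 0
```

```text
tip,bend,ring px in crop [[344.0, 353.0], [344.0, 289.0], [374.0, 269.0]] tip [ 0.52957781 -0.00915847  0.04828208] ring [ 0.54242374 -0.01013216  0.10029649] [ 0.18979051 -0.72130051 -1.91891642] [-0.13085584 -0.24070849 -0.03987271]
bend local [-0.2014  0.0012] y -0.0007 F [ 0.3 -0.3 -1.2] yaw [ 1.79990802e+02  1.38016409e-02 -7.55669850e+00]
0.15 x 0.05 z 0.02
0.10 x 0.07 z 1.04
0.05 x 0.12 z 1.03
0.00 x 0.17 z 1.03
```

View pics/k4.png

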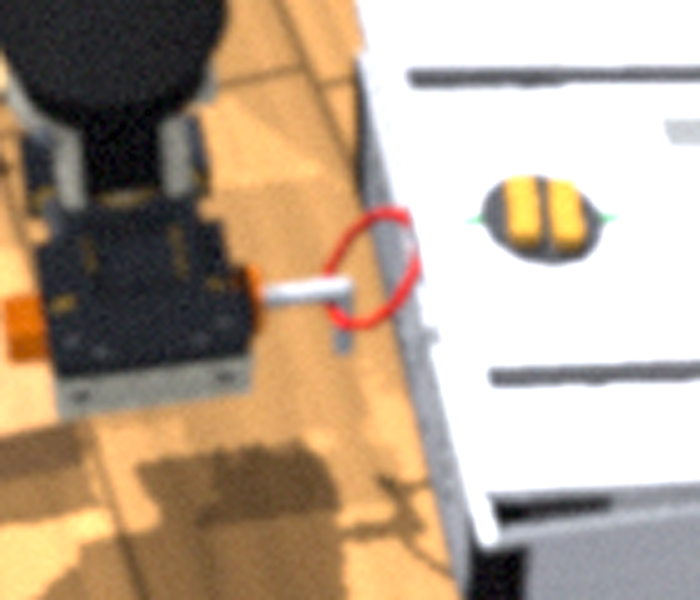

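Emit:
{"fn": "jog_arm", "kwargs": {
  "commands": [
    {"x":0.03,"y":0,"z":0.5,"roll":0},
    {"x":0.03,"y":0,"z":0.5,"roll":0},
    {"x":0.05,"y":0,"z":0.4,"roll":0},
    {"x":0.05,"y":0,"z":0.4,"roll":0},
    {"x":0.05,"y":0,"z":0.3,"roll":0},
    {"x":0.05,"y":0,"z":0.3,"roll":0},
    {"x":0.05,"y":0,"z":0.3,"roll":0},
    {"x":0.02,"y":0,"z":0.2,"roll":0},
    {"x":0,"y":0,"z":0,"roll":0}
  ]
}}

```text
clock: 31.15
tool_pos: [0.4436, 0.0023, 0.0429]
orientation: [180.0, 0.0, -7.6]
force: [-0.0, -0.4, -1.1]
opening: 0.0218
```

```bash
python3 look.py k5 0; python3 traj.py 0
```

```text
tip,bend,ring px in crop [[347.0, 348.0], [347.0, 286.0], [370.0, 268.0]] tip [ 0.53306846 -0.00944806  0.01975431] ring [ 0.54299745 -0.0102091   0.072     ] [-0.02144155  0.29381425 -1.09317588] [-0.03150589  0.00018798 -0.01538306]
bend local [-0.1979 -0.0277] y -0.0005 F [-0.2  1.2 -1.5] yaw [-1.79991842e+02 -1.54129196e-02 -7.54842071e+00]
0.00 x 0.06 z 0.22
```

View pics/k5.png

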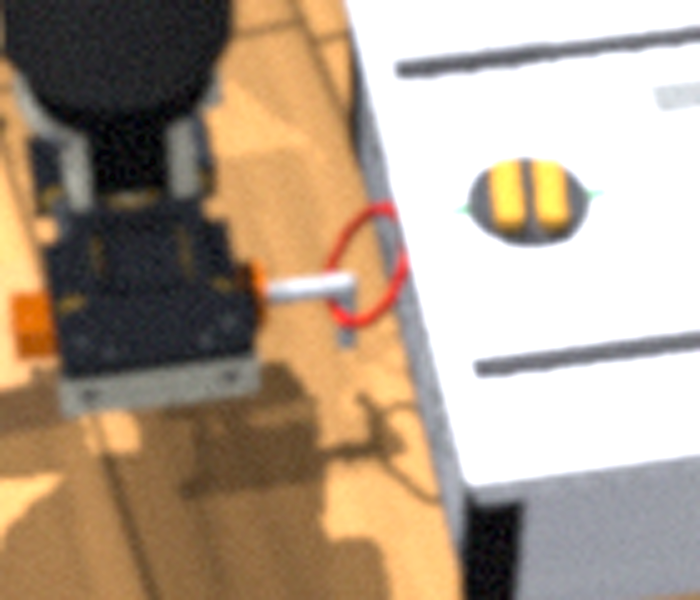

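Emit:
{"fn": "jog_arm", "kwargs": {
  "commands": [
    {"x":0.03,"y":0,"z":0.15,"roll":0},
    {"x":0.03,"y":0,"z":0.15,"roll":0},
    {"x":0,"y":0,"z":0.15,"roll":0},
    {"x":0,"y":0,"z":0,"roll":0}
  ]
}}

```text
clock: 31.8
tool_pos: [0.4445, 0.0023, 0.0387]
orientation: [-180.0, -0.0, -7.5]
force: [-0.5, 0.3, 1.4]
opening: 0.0218
```

```bash
python3 traj.py 0
```

```text
bend local [-0.1973 -0.0322] y -0.0005 F [-0.5  0.6  1.4] yaw [-1.79997380e+02 -1.38809220e-02 -7.54477105e+00]
0.00 x -0.00 z -0.23
```

Emit:
{"fn": "jog_arm", "kwargs": {
  "commands": [
    {"x":0,"y":0,"z":0.1,"roll":0},
    {"x":0,"y":0,"z":0.1,"roll":0},
    {"x":0,"y":0,"z":0,"roll":0}
  ]
}}

```text
clock: 32.2
tool_pos: [0.4444, 0.0022, 0.0367]
orientation: [180.0, -0.0, -7.6]
force: [-1.5, -0.3, 3.6]
opening: 0.022
```

```bash
python3 look.py k6 0; python3 traj.py 0
```

```text
tip,bend,ring px in crop [[343.0, 352.0], [344.0, 291.0], [365.0, 263.0]] tip [ 0.53363843 -0.00959838  0.01321093] ring [ 0.54299745 -0.0102091   0.072     ] [-0.92627041 -0.76517702  3.09056096] [-0.29911024 -0.012676   -0.11181722]
bend local [-0.1974 -0.0343] y -0.0006 F [-1.8 -0.6  3.2] yaw [ 1.79998569e+02 -3.93417641e-03 -7.55293247e+00]
0.00 x 0.01 z -0.44
```

View pics/k6.png

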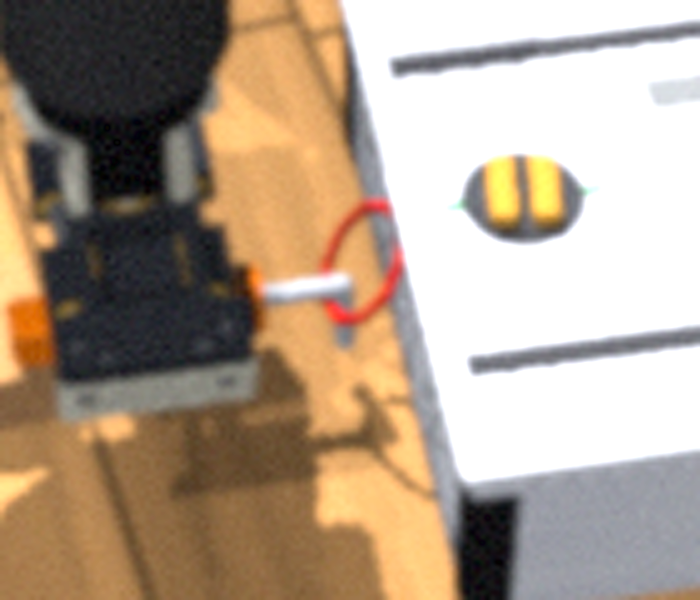

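Emit:
{"fn": "jog_arm", "kwargs": {
  "commands": [
    {"x":0,"y":0,"z":-0.3,"roll":0},
    {"x":0.2,"y":0,"z":-0.2,"roll":0},
    {"x":0.4,"y":0,"z":0,"roll":0},
    {"x":0.3,"y":0,"z":0,"roll":0},
    {"x":0,"y":0,"z":0,"roll":0},
    {"x":0,"y":0,"z":0,"roll":0}
  ]
}}

```text
clock: 33.05
tool_pos: [0.4532, 0.001, 0.0415]
orientation: [180.0, 0.0, -7.6]
force: [1.0, 1.1, -1.5]
opening: 0.0215
```

```bash
python3 look.py k7 0; python3 traj.py 0
```

```text
tip,bend,ring px in crop [[353.0, 348.0], [354.0, 286.0], [355.0, 268.0]] tip [ 0.54234522 -0.01079393  0.01805735] ring [ 0.54299745 -0.0102091   0.072     ] [ 0.26356292 -0.14943091 -1.43670842] [-0.04130221 -0.00401491 -0.04532865]
bend local [-0.1885 -0.0294] y -0.0006 F [-0.7 -0.1 -0.8] yaw [ 1.79996193e+02  9.29542443e-03 -7.55152915e+00]
0.00 x -0.88 z 0.05
```

View pics/k7.png

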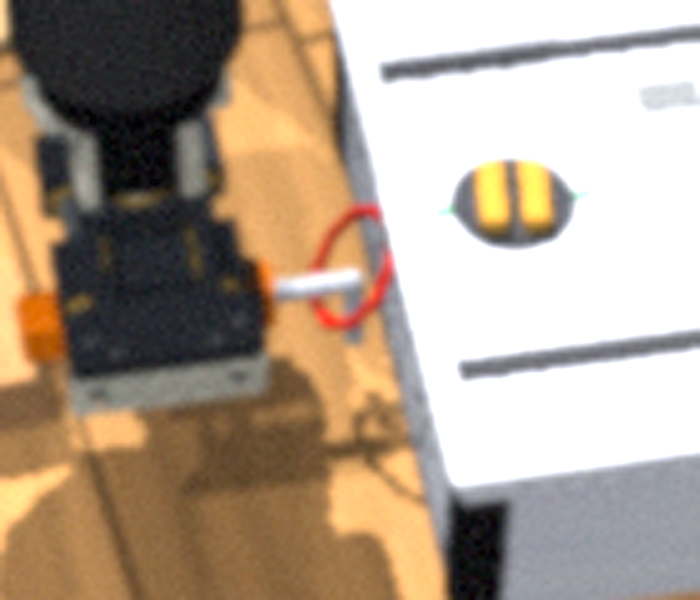

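Emit:
{"fn": "jog_arm", "kwargs": {
  "commands": [
    {"x":0,"y":0,"z":-0.6,"roll":0},
    {"x":0,"y":0,"z":-1,"roll":0},
    {"x":0,"y":0,"z":-1,"roll":0},
    {"x":0,"y":0,"z":-1,"roll":0},
    {"x":0,"y":0,"z":-1.5,"roll":0},
    {"x":0,"y":0,"z":-2,"roll":0},
    {"x":0,"y":0,"z":-3,"roll":0},
    {"x":0,"y":0,"z":-3,"roll":0},
    {"x":0,"y":0,"z":-1,"roll":0},
    {"x":-2,"y":0,"z":0,"roll":0},
    {"x":0,"y":0,"z":0,"roll":0}
  ]
}}

```text
clock: 34.4
tool_pos: [0.4316, 0.0036, 0.183]
orientation: [-179.9, 0.0, -7.6]
force: [0.1, -0.4, -1.6]
opening: 0.022
```

```bash
python3 look.py k8 0; python3 - <<'E'
from corr import *
s=csnap("side","k9")
p=v[:NP].copy();p[3]=0
crop(s,"k10",300,160,160,160,5)
for P in [(-.174,-.14,.01),(0,-.14,.01),(-.174,.14,.01),(-.174,-.14,0)]: print(P,np.round((proj(s,lid(p,P))-[300,160])*5))
print("cam",np.round((proj(s,lid(p,(-.12,0,.02)))-[300,160])*5))
for a in (.03,):
    p[3]=a;print((proj(s,lid(p,(-.174,-.14,.01)))-[300,160])*5,(proj(s,lid(p,(-.174,.14,.01)))-[300,160])*5)
E
```

```text
tip,bend,ring px in crop [[338.0, 281.0], [337.0, 208.0], [385.0, 413.0]] tip [ 0.52268027 -0.00807944  0.15928239] ring [ 0.54299745 -0.0102091   0.072     ] [ 0.31566942 -0.12708917 -1.10278924] [-0.00395559 -0.04597283 -0.00143079]
(-0.174, -0.14, 0.01) [[260. 639.]]
(0, -0.14, 0.01) [[688. 579.]]
(-0.174, 0.14, 0.01) [[135. 145.]]
(-0.174, -0.14, 0) [[259. 654.]]
cam [[320. 343.]]
[[261.06629328 631.23694372]] [[136.11878791 136.93224884]]
```

View pics/k9.png

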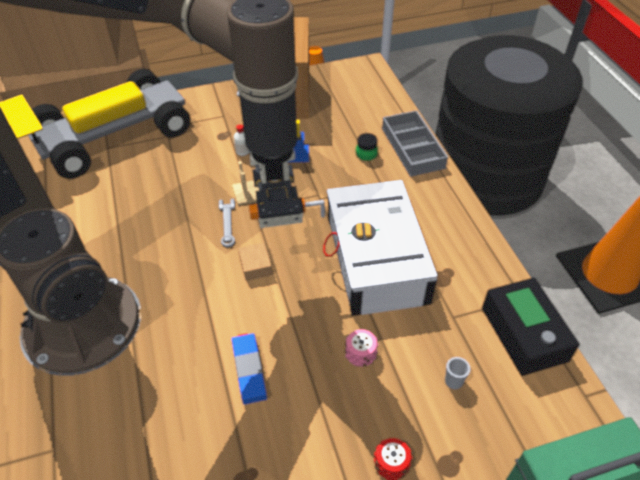

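View pics/k10.png

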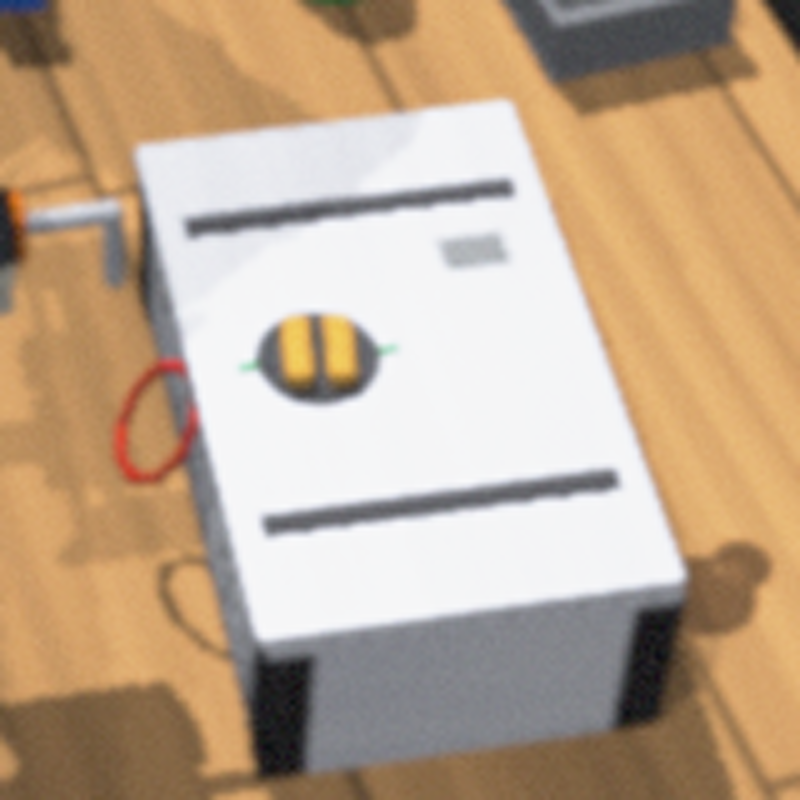

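```bash
python3 - <<'E'
from corr import *
s=csnap("side");t=csnap("top","l2")
p=ctrl.get_obs();a=np.radians(p["orientation"][2]);P=np.array(p["tool_pos"])
for th in (0,1,2,3,4):
    b=np.radians(th)
    f=lambda x,z:P+np.array([0,0,.019])+(x*np.cos(b)-z*np.sin(b))*np.array([np.cos(a),np.sin(a),0])+np.array([0,0,x*np.sin(b)+z*np.cos(b)])
    print(th,np.round(proj(s,[f(.09,-.0425),f(.0945,.0045),f(-.055,.012)]),1).tolist())
crop(s,"l1",235,180,100,60,8);crop(t,"l3",270,130,120,100,6)
E
python3 plan.py .4507 .2667 .20 -0.67
```

```text
0 [[322.6, 218.4], [324.8, 201.9], [249.0, 208.8]]
1 [[323.0, 217.8], [324.8, 201.3], [248.9, 209.2]]
2 [[323.3, 217.2], [324.7, 200.7], [248.9, 209.5]]
3 [[323.6, 216.6], [324.6, 200.2], [248.8, 209.9]]
4 [[323.9, 216.0], [324.5, 199.6], [248.8, 210.3]]
at [0.4336 0.0037 0.1825] [ 1.7998e+02  2.0000e-02 -7.5600e+00] F [-0.6  0.1 -1.4] op 0.0219 t 34.9 q [ 26.7  -0.7 -31.9   0.  -58.9  55.7]
roll total -0.120 rad then tool x 1.41 y -26.32 z -1.75 cm
```

View pics/l1.png

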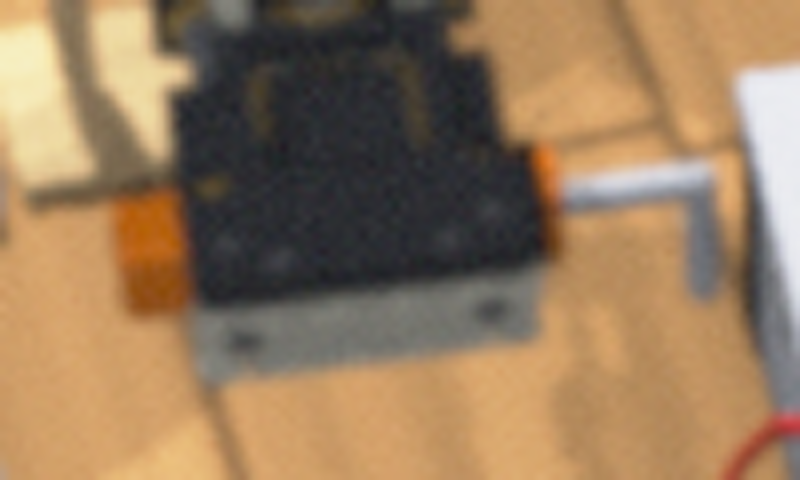

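View pics/l3.png

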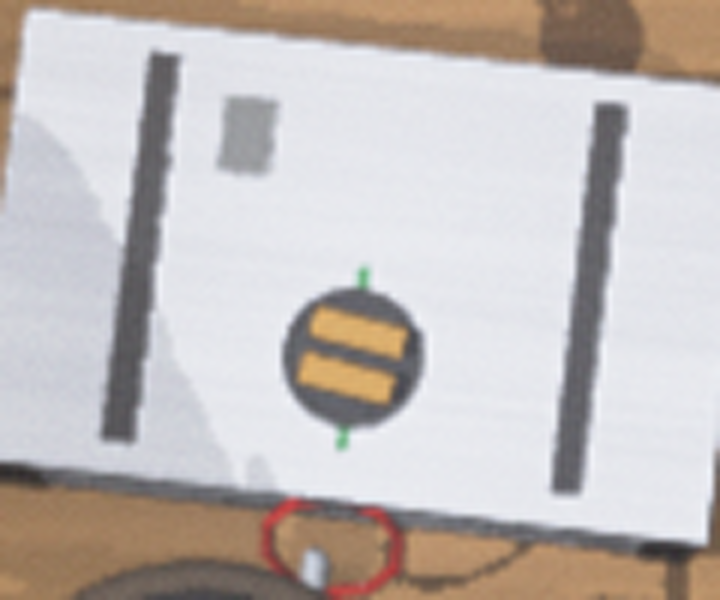

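Emit:
{"fn": "jog_arm", "kwargs": {
  "commands": [
    {"x":0,"y":0,"z":-0.85,"roll":-0.06},
    {"x":0,"y":0,"z":-0.9,"roll":-0.06},
    {"x":0.2,"y":-3.76,"z":0,"roll":0},
    {"x":0.2,"y":-3.76,"z":0,"roll":0},
    {"x":0.2,"y":-3.76,"z":0,"roll":0},
    {"x":0.2,"y":-3.76,"z":0,"roll":0},
    {"x":0.2,"y":-3.76,"z":0,"roll":0},
    {"x":0.2,"y":-3.76,"z":0,"roll":0},
    {"x":0.21,"y":-3.76,"z":0,"roll":0},
    {"x":0,"y":0,"z":0,"roll":0},
    {"x":0,"y":0,"z":0,"roll":0},
    {"x":0,"y":0,"z":0,"roll":0}
  ]
}}

```text
clock: 36.1
tool_pos: [0.4505, 0.2661, 0.1998]
orientation: [180.0, 0.0, -0.7]
force: [-0.3, -0.6, -1.3]
opening: 0.0215
```

```bash
python3 plan.py .4507 .2667 .061 -0.67; python3 - <<'E'
from corr import *
t=csnap("top","m2")
print(at_z(t,(328.8,189.25),.11),"pred",case(v[:NP],(-.035,0,.11)))
E
```

```text
at [0.4505 0.2661 0.1998] [ 1.7996e+02  4.0000e-02 -6.8000e-01] F [-0.3 -0.6 -1.3] op 0.0215 t 36.1 q [ 52.1   7.4 -20.6  -0.  -62.1  37.2]
roll total -0.000 rad then tool x 0.02 y -0.06 z 13.88 cm
[ 0.60970069 -0.01925511  0.11      ] pred [ 0.61039412 -0.01924728  0.11      ]
```

Emit:
{"fn": "jog_arm", "kwargs": {
  "commands": [
    {"x":0,"y":-0.05,"z":3,"roll":0},
    {"x":0,"y":0,"z":3,"roll":0},
    {"x":0,"y":0,"z":3,"roll":0},
    {"x":0,"y":0,"z":2,"roll":0},
    {"x":0,"y":0,"z":1.2,"roll":0},
    {"x":0,"y":0,"z":0.9,"roll":0},
    {"x":0,"y":0,"z":0.6,"roll":0},
    {"x":0,"y":0,"z":0.2,"roll":0},
    {"x":0,"y":0,"z":0,"roll":0},
    {"x":0,"y":0,"z":0,"roll":0}
  ]
}}

```text
clock: 37.25
tool_pos: [0.451, 0.2676, 0.0618]
orientation: [-180.0, -0.0, -0.7]
force: [-0.6, 0.3, -0.8]
opening: 0.0216
```

```bash
python3 plan.py .4507 .2667 .059 -0.67; python3 - <<'E'
from corr import *
s=csnap("side")
crop(s,"n1",215,90,110,110,6)
E
```

```text
at [0.451  0.2676 0.0618] [-1.7995e+02 -4.0000e-02 -6.7000e-01] F [-0.6  0.3 -0.8] op 0.0216 t 37.25 q [ 52.1  16.3 -30.2   0.  -43.4  37.2]
roll total 0.000 rad then tool x -0.03 y 0.09 z 0.28 cm
```

View pics/n1.png

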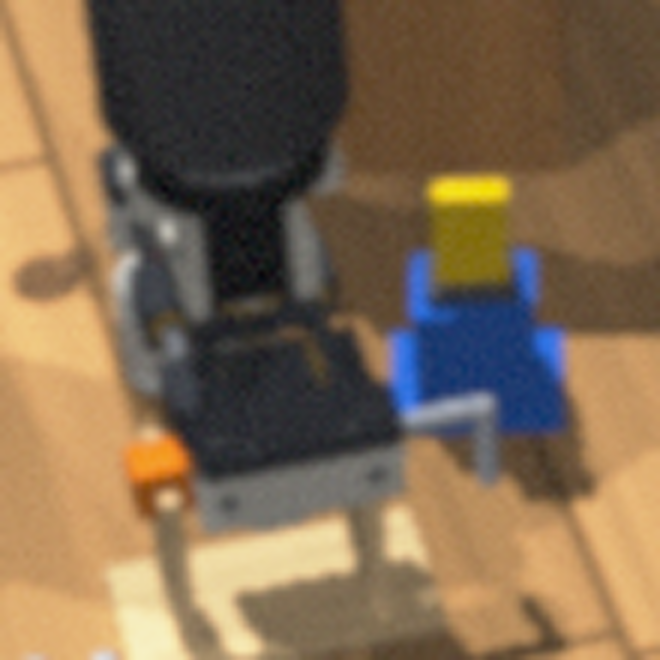

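Emit:
{"fn": "jog_arm", "kwargs": {
  "commands": [
    {"x":0,"y":0.09,"z":0.1,"roll":0},
    {"x":0,"y":0,"z":0.1,"roll":0},
    {"x":0,"y":0,"z":0,"roll":0}
  ]
}}

```text
clock: 37.7
tool_pos: [0.4508, 0.2663, 0.0595]
orientation: [-180.0, -0.0, -0.7]
force: [-1.8, -1.8, 4.8]
opening: 0.0217
```

Emit:
{"fn": "jog_arm", "kwargs": {
  "commands": [
    {"x":0,"y":0,"z":0,"roll":0},
    {"x":0,"y":0,"z":0,"roll":0},
    {"x":0,"y":0,"z":0,"roll":0},
    {"x":0,"y":0,"z":0,"roll":0}
  ],
  "gripper": 5
}}

```text
clock: 38.1
tool_pos: [0.4507, 0.2664, 0.0591]
orientation: [180.0, 0.0, -0.7]
force: [-0.6, -0.1, 0.4]
opening: 0.0471
```

Emit:
{"fn": "jog_arm", "kwargs": {
  "commands": [
    {"x":0,"y":0,"z":-1,"roll":0},
    {"x":0,"y":0,"z":-3,"roll":0},
    {"x":0,"y":0,"z":-4,"roll":0},
    {"x":0,"y":0,"z":-4,"roll":0},
    {"x":0,"y":0,"z":-2,"roll":0.12},
    {"x":0,"y":0,"z":0,"roll":0.13},
    {"x":2,"y":0,"z":0,"roll":0},
    {"x":2,"y":0,"z":0,"roll":0},
    {"x":2,"y":0,"z":0,"roll":0}
  ]
}}

```text
clock: 39.0
tool_pos: [0.5092, 0.2507, 0.2003]
orientation: [-179.9, -0.0, -15.0]
force: [0.2, 0.0, 0.1]
opening: 0.0499
```

```bash
python3 plan.py .566 .374 .16 -14.9; python3 - <<'E'
from corr import *
s=csnap("side");t=csnap("top")
crop(s,"o1",215,90,110,110,6);crop(t,"o2",125,185,130,120,6)
E
```

```text
at [0.5092 0.2507 0.2003] [-1.7995e+02 -3.0000e-02 -1.4970e+01] F [0.2 0.  0.1] op 0.0499 t 39.0 q [ 46.   11.5 -15.4   0.  -63.   29.1]
roll total -0.001 rad then tool x 2.32 y -13.38 z 4.03 cm
```

View pics/o1.png

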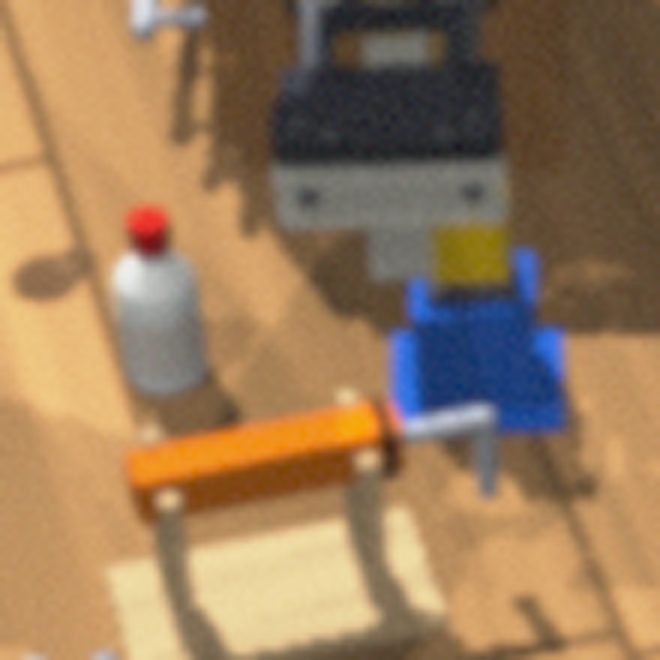

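View pics/o2.png

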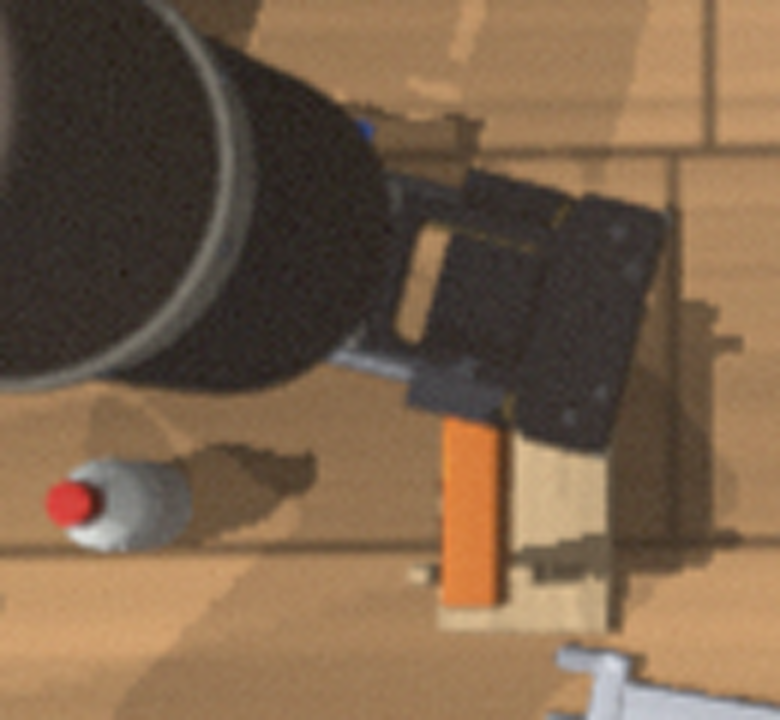

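```bash
python3 - <<'E'
from corr import *
s=csnap("side");t=csnap("top","p2")
cv2.imwrite("pics/p1.png",s["image"][:,:,::-1])
for px in [(252,98),(263,116),(308,116)]: print("side z0",at_z(s,px,0))
for px in [(80,172),(62,248),(118,187)]: print("top",[np.round(at_z(t,px,z)[:2],3).tolist() for z in (0,.1,.2,.3)])
for px in [(252,22),(308,20)]: print("side top",[np.round(at_z(s,px,z)[:2],3).tolist() for z in (.1,.2,.3)])
E
```

```text
side z0 [0.51380653 0.64457522 0.        ]
side z0 [0.52422764 0.55424237 0.        ]
side z0 [0.644095   0.51573247 0.        ]
top [[0.683, 0.607], [0.661, 0.552], [0.64, 0.498], [0.618, 0.444]]
top [[0.493, 0.647], [0.487, 0.589], [0.481, 0.532], [0.476, 0.474]]
top [[0.644, 0.509], [0.625, 0.463], [0.606, 0.417], [0.588, 0.371]]
side top [[0.577, 0.877], [0.546, 0.704], [0.515, 0.53]]
side top [[0.741, 0.835], [0.693, 0.666], [0.645, 0.497]]
```

View pics/p1.png

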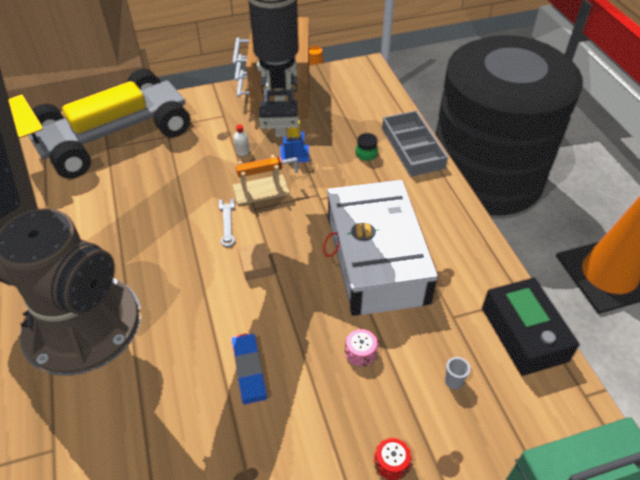

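```bash
python3 - <<'E'
from corr import *
s=csnap("side");t=csnap("top")
for z in (.1,.15,.2,.25,.3): print(z,proj(s,[.644,.516,z]),proj(t,[.644,.516,z]),proj(s,[.525,.555,z]))
E
```

```text
0.1 [[307.18327802  85.77660221]] [[ 95.42776914 179.22335245]] [[260.38697821  85.65544799]]
0.15 [[306.77803787  69.62134228]] [[ 84.07963066 174.85418181]] [[258.87912539  69.52493101]]
0.2 [[306.35319353  52.68454376]] [[ 71.60963166 170.05308129]] [[257.29845521  52.61543774]]
0.25 [[305.90728716  34.90808846]] [[ 57.84276331 164.75267037]] [[255.63956241  34.86914438]]
0.3 [[305.43871269  16.22794918]] [[ 42.56561856 158.87078477]] [[253.89649316  16.22235888]]
```

View pics/p2.png

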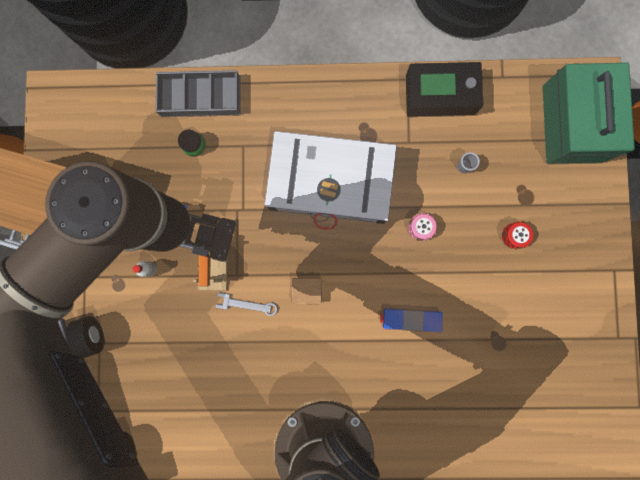

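```bash
python3 plan.py .566 .3745 .15 -13.2
```

```text
at [0.5084 0.251  0.1994] [-1.7998e+02 -1.0000e-02 -1.4970e+01] F [ 0.2 -0.2  1. ] op 0.0503 t 39.6 q [ 46.   11.6 -15.5  -0.  -62.9  29. ]
roll total -0.031 rad then tool x 2.79 y -13.34 z 4.94 cm
```

Emit:
{"fn": "jog_arm", "kwargs": {
  "commands": [
    {"x":0,"y":0,"z":0,"roll":-0.031},
    {"x":0.7,"y":-3.34,"z":0,"roll":0},
    {"x":0.7,"y":-3.34,"z":1,"roll":0},
    {"x":0.7,"y":-3.33,"z":2,"roll":0},
    {"x":0.69,"y":-3.33,"z":2,"roll":0},
    {"x":0,"y":0,"z":0,"roll":0},
    {"x":0,"y":0,"z":0,"roll":0}
  ]
}}

```text
clock: 40.3
tool_pos: [0.5659, 0.3745, 0.1477]
orientation: [179.9, 0.1, -13.2]
force: [-0.6, -0.4, 0.5]
opening: 0.0503
```

```bash
python3 plan.py .566 .3745 .066 -13.2; python3 - <<'E'
from corr import *
s=csnap("side");t=csnap("top")
crop(s,"q1",240,60,110,110,6);crop(t,"q2",110,170,110,90,6)
p=ctrl.get_obs()["tool_pos"];print((proj(s,p)-[240,60])*6,(proj(t,p)-[110,170])*6)
E
```

```text
at [0.5659 0.3745 0.1477] [ 1.7986e+02  7.0000e-02 -1.3180e+01] F [-0.6 -0.4  0.5] op 0.0503 t 40.3 q [ 49.9  24.   -4.6   0.  -61.5  26.9]
roll total 0.000 rad then tool x 0.01 y -0.01 z 8.17 cm
[[316.72713536 282.8078451 ]] [[226.00690226 233.66399109]]
```

View pics/q1.png

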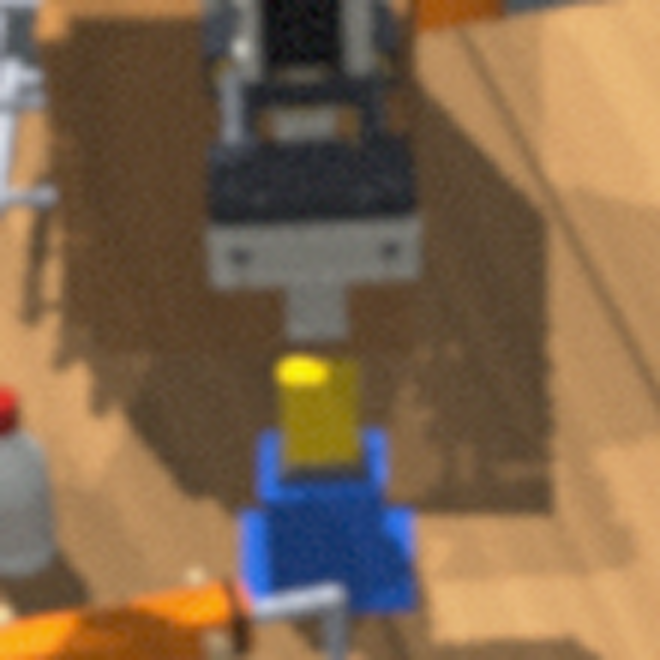

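View pics/q2.png

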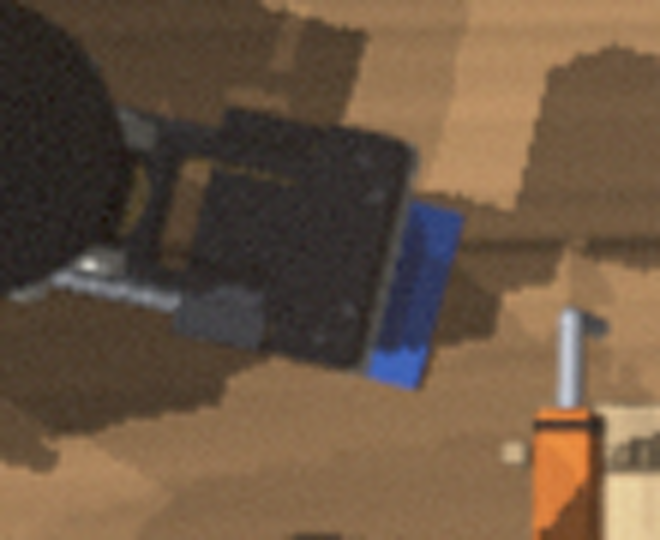

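Emit:
{"fn": "jog_arm", "kwargs": {
  "commands": [
    {"x":0,"y":0,"z":2,"roll":0},
    {"x":0,"y":0,"z":2,"roll":0},
    {"x":0,"y":0,"z":2,"roll":0},
    {"x":0,"y":0,"z":1.3,"roll":0},
    {"x":0,"y":0,"z":0.7,"roll":0},
    {"x":0,"y":0,"z":0,"roll":0},
    {"x":0,"y":0,"z":0,"roll":0}
  ]
}}

```text
clock: 41.2
tool_pos: [0.5668, 0.3745, 0.0701]
orientation: [-179.9, -0.0, -13.2]
force: [-0.1, -0.5, -0.0]
opening: 0.0502
```

Emit:
{"fn": "jog_arm", "kwargs": {
  "commands": [
    {"x":0,"y":0,"z":0,"roll":0},
    {"x":0,"y":0,"z":0,"roll":0},
    {"x":0,"y":0,"z":0,"roll":0},
    {"x":0,"y":0,"z":0,"roll":0},
    {"x":0,"y":0,"z":0,"roll":0},
    {"x":0,"y":0,"z":0,"roll":0},
    {"x":0,"y":0,"z":0,"roll":0}
  ],
  "gripper": 0
}}

```text
clock: 41.9
tool_pos: [0.5663, 0.3742, 0.0692]
orientation: [180.0, -0.0, -13.2]
force: [-0.2, -0.8, 2.4]
opening: 0.0141
```

```bash
python3 plan.py .566 .3745 .066 -13.2; python3 - <<'E'
from corr import *
s=csnap("side")
crop(s,"r1",240,60,110,110,6)
E
```

```text
at [0.5663 0.3742 0.0692] [179.99  -0.   -13.22] F [-0.2 -0.8  2.4] op 0.0141 t 41.9 q [ 49.9  28.1  -9.4   0.  -52.5  26.9]
roll total -0.000 rad then tool x -0.04 y -0.02 z 0.32 cm
```

View pics/r1.png

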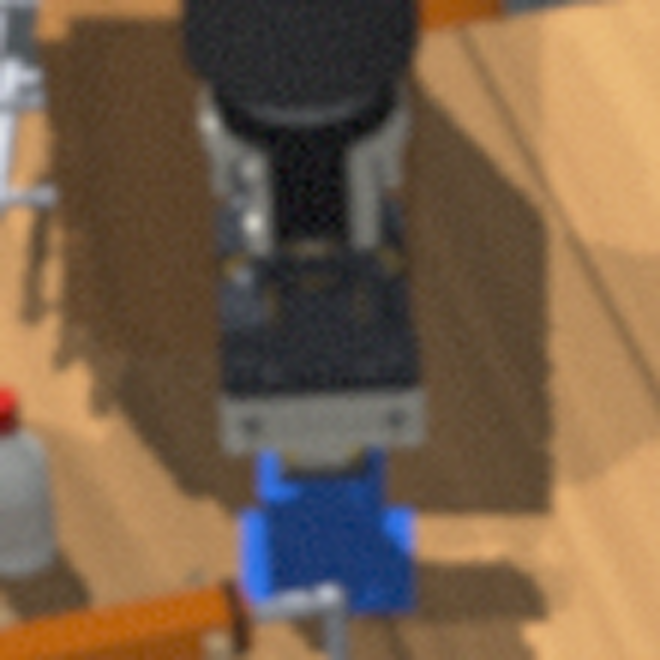

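Emit:
{"fn": "jog_arm", "kwargs": {
  "commands": [
    {"x":0,"y":0,"z":-0.5,"roll":0},
    {"x":0,"y":0,"z":-1,"roll":0},
    {"x":0,"y":0,"z":-2,"roll":0},
    {"x":0,"y":0,"z":-2,"roll":0},
    {"x":0,"y":0,"z":-3,"roll":0},
    {"x":0,"y":0,"z":-3,"roll":0},
    {"x":0,"y":0,"z":-2.5,"roll":0},
    {"x":0,"y":0,"z":0,"roll":0},
    {"x":0,"y":0,"z":0,"roll":0}
  ]
}}

```text
clock: 42.95
tool_pos: [0.5664, 0.3746, 0.2104]
orientation: [-179.9, -0.0, -13.2]
force: [-1.3, 1.1, -1.5]
opening: 0.0138
```

```bash
python3 plan.py .61 -.0192 .205 -13.2; python3 - <<'E'
from corr import *
s=csnap("side");t=csnap("top")
p=np.array(ctrl.get_obs()["tool_pos"])
print((proj(s,[p+[0,0,-.065],p+[0,0,-.04]])-[240,40])*6)
crop(s,"r2",240,40,110,110,6)
E
```

```text
at [0.5664 0.3746 0.2104] [-1.7988e+02 -4.0000e-02 -1.3230e+01] F [-1.3  1.1 -1.5] op 0.0138 t 42.95 q [ 49.9  21.4  -0.2  -0.  -68.3  26.9]
roll total -0.001 rad then tool x 13.24 y 37.34 z 0.54 cm
[[316.1922511  417.94358304]
 [313.7752846  367.51888662]]
```

View pics/r2.png

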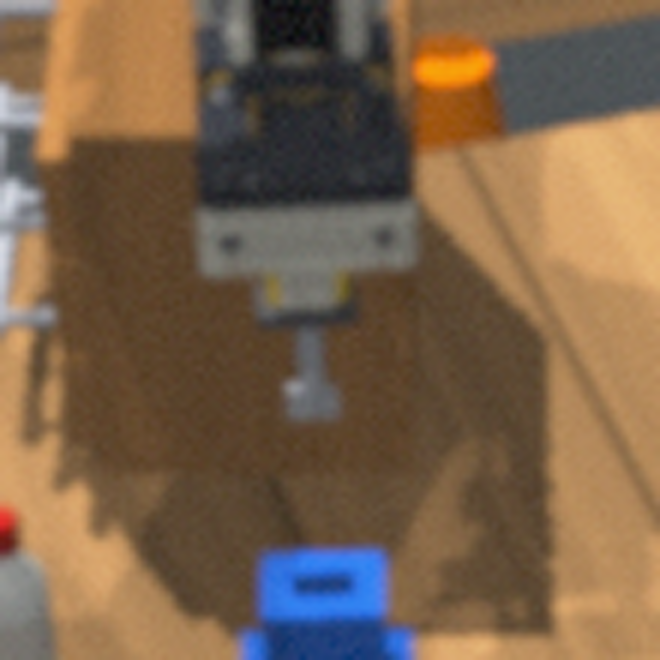

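Emit:
{"fn": "jog_arm", "kwargs": {
  "commands": [
    {"x":1.47,"y":4.15,"z":0,"roll":0},
    {"x":1.47,"y":4.15,"z":0,"roll":0},
    {"x":1.47,"y":4.15,"z":0,"roll":0},
    {"x":1.47,"y":4.15,"z":0,"roll":0},
    {"x":1.47,"y":4.15,"z":0,"roll":0},
    {"x":1.47,"y":4.15,"z":0,"roll":0},
    {"x":1.47,"y":4.15,"z":0,"roll":0},
    {"x":1.47,"y":4.15,"z":0,"roll":0},
    {"x":1.47,"y":4.15,"z":0,"roll":0},
    {"x":0,"y":0,"z":0,"roll":0},
    {"x":0,"y":0,"z":0,"roll":0.106}
  ]
}}

```text
clock: 44.25
tool_pos: [0.6093, -0.0212, 0.2082]
orientation: [180.0, 0.1, -19.5]
force: [0.5, 0.8, -1.3]
opening: 0.0143
```

Emit:
{"fn": "jog_arm", "kwargs": {
  "commands": [
    {"x":0,"y":0,"z":0,"roll":0.15},
    {"x":0,"y":0,"z":0,"roll":0.15},
    {"x":0,"y":0,"z":0,"roll":0.15},
    {"x":0,"y":0,"z":0,"roll":0.15},
    {"x":0,"y":0,"z":0,"roll":0.15},
    {"x":0,"y":0,"z":0,"roll":0.15},
    {"x":0,"y":0,"z":0,"roll":0.15},
    {"x":0,"y":0,"z":0,"roll":0.15},
    {"x":0,"y":0,"z":0,"roll":0.15},
    {"x":0,"y":0,"z":0,"roll":0.15},
    {"x":0,"y":0,"z":0,"roll":0}
  ]
}}

```text
clock: 45.35
tool_pos: [0.6093, -0.0193, 0.2084]
orientation: [179.9, -0.0, -105.4]
force: [0.1, -0.2, -0.6]
opening: 0.0141
```

```bash
python3 plan.py .61 -.0192 .185 -105.2; python3 - <<'E'
from corr import *
s=csnap("side");t=csnap("top","s2")
p=np.array(ctrl.get_obs()["tool_pos"])
print((proj(s,[p+[0,0,-.065],[.61,-.0192,.11]])-[310,160])*6)
crop(s,"s1",310,160,110,110,6)
E
```

```text
at [ 0.6093 -0.0193  0.2084] [ 1.7993e+02 -4.0000e-02 -1.0536e+02] F [ 0.1 -0.2 -0.6] op 0.0141 t 45.35 q [ 16.5  15.2  -9.4  -0.  -65.5 -31.9]
roll total -0.003 rad then tool x -0.03 y -0.06 z 2.34 cm
[[326.18020503 346.90764304]
 [322.37019703 411.78631646]]
```

View pics/s1.png

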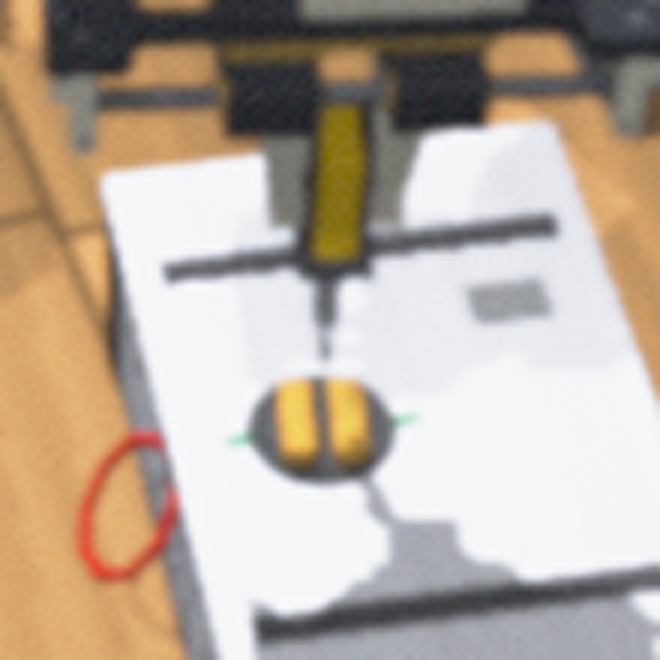

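View pics/s2.png

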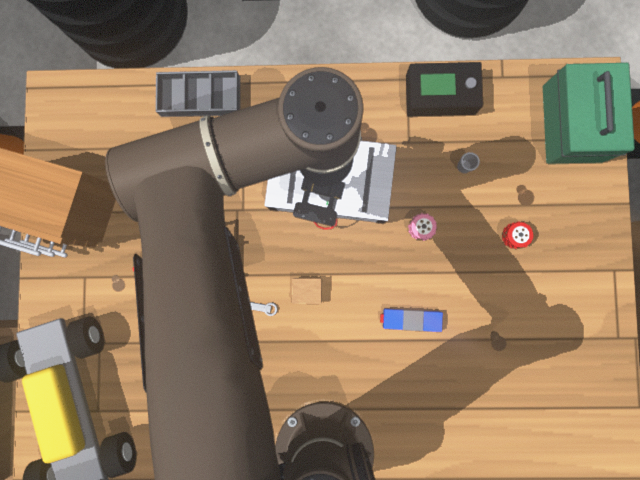

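Emit:
{"fn": "jog_arm", "kwargs": {
  "commands": [
    {"x":0,"y":-0.08,"z":0.8,"roll":0},
    {"x":0,"y":0,"z":0.8,"roll":0},
    {"x":0,"y":0,"z":0.8,"roll":0},
    {"x":0,"y":0,"z":0,"roll":0},
    {"x":0,"y":0,"z":0,"roll":0}
  ]
}}

```text
clock: 46.05
tool_pos: [0.6103, -0.0199, 0.1847]
orientation: [180.0, -0.0, -105.2]
force: [-0.6, -0.5, -1.2]
opening: 0.0139
```

```bash
python3 plan.py .6102 -.0192 .18 -105.2; python3 - <<'E'
from corr import *
s=csnap("side")
p=np.array(ctrl.get_obs()["tool_pos"])
print((proj(s,[p+[0,0,-.065],[.6102,-.0192,.11]])-[335,190])*10)
crop(s,"s3",335,190,60,60,10)
E
```

```text
at [ 0.6103 -0.0199  0.1847] [ 1.7996e+02 -3.0000e-02 -1.0523e+02] F [-0.6 -0.5 -1.2] op 0.0139 t 46.05 q [ 16.4  16.3 -11.2   0.  -62.6 -31.7]
roll total -0.000 rad then tool x -0.06 y 0.03 z 0.47 cm
[[293.78217239 354.06244028]
 [288.17801349 386.097036  ]]
```

View pics/s3.png

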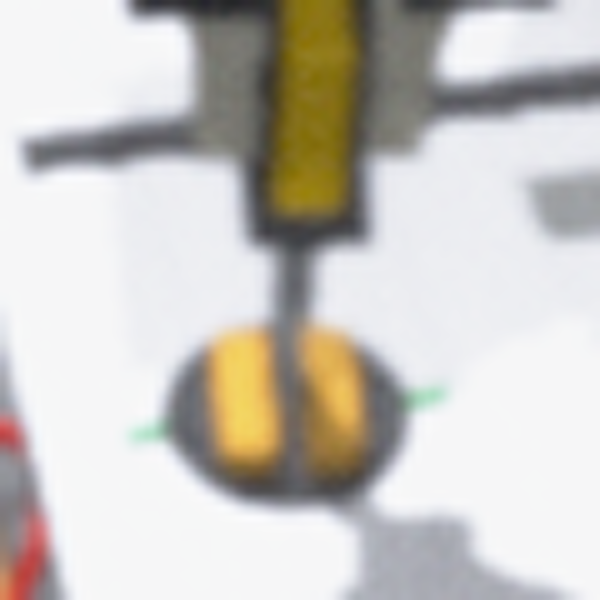

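Emit:
{"fn": "jog_arm", "kwargs": {
  "commands": [
    {"x":-0.05,"y":0.02,"z":0.4,"roll":0},
    {"x":0,"y":0,"z":0.3,"roll":0},
    {"x":0,"y":0,"z":0.3,"roll":0},
    {"x":0,"y":0,"z":0.2,"roll":0},
    {"x":0,"y":0,"z":0.2,"roll":0},
    {"x":0,"y":0,"z":0,"roll":0}
  ]
}}

```text
clock: 46.8
tool_pos: [0.6102, -0.0193, 0.1708]
orientation: [180.0, -0.0, -105.2]
force: [-0.3, -1.3, -0.4]
opening: 0.014
```

```bash
python3 plan.py .6102 -.0192 .166 -105.2; python3 - <<'E'
from corr import *
s=csnap("side")
crop(s,"s4",335,190,60,60,10)
E
```

```text
at [ 0.6102 -0.0193  0.1708] [ 1.7997e+02 -2.0000e-02 -1.0524e+02] F [-0.3 -1.3 -0.4] op 0.014 t 46.8 q [ 16.5  16.9 -12.2  -0.  -60.9 -31.7]
roll total -0.001 rad then tool x -0.01 y 0.00 z 0.48 cm
```

View pics/s4.png

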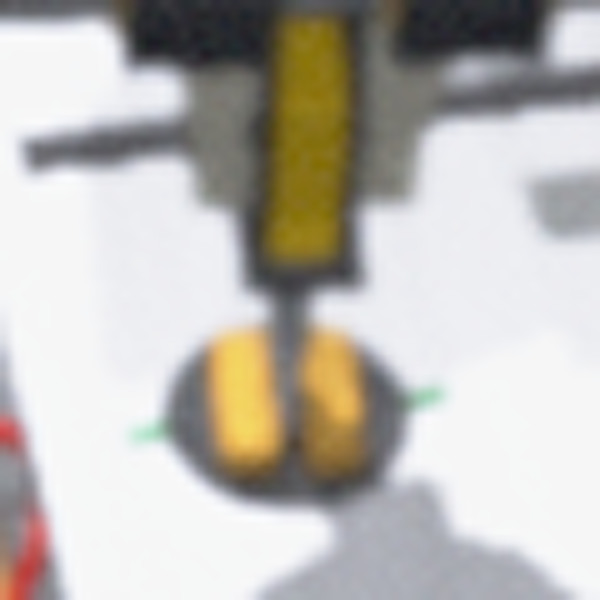

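Emit:
{"fn": "jog_arm", "kwargs": {
  "commands": [
    {"x":0,"y":0,"z":0.2,"roll":0},
    {"x":0,"y":0,"z":0.2,"roll":0},
    {"x":0,"y":0,"z":0,"roll":0}
  ]
}}

```text
clock: 47.25
tool_pos: [0.6101, -0.0193, 0.1668]
orientation: [180.0, -0.0, -105.2]
force: [0.3, -0.5, -1.2]
opening: 0.0139
```

Emit:
{"fn": "jog_arm", "kwargs": {
  "commands": [
    {"x":0,"y":0,"z":0,"roll":0.05},
    {"x":0,"y":0,"z":0,"roll":0.05},
    {"x":0,"y":0,"z":0,"roll":0.05},
    {"x":0,"y":0,"z":0,"roll":0.05},
    {"x":0,"y":0,"z":0,"roll":0}
  ]
}}

```text
clock: 47.75
tool_pos: [0.6109, -0.0194, 0.1673]
orientation: [-179.9, 0.0, -116.7]
force: [2.8, -2.1, -1.8]
opening: 0.0137
```

```bash
python3 plan.py .6102 -.0192 .166 -105.2; python3 - <<'E'
from corr import *
s=csnap("side")
crop(s,"s5",335,190,60,60,10)
print(ctrl.get_obs()["moment"])
E
```

```text
at [ 0.6109 -0.0194  0.1673] [-1.7994e+02  1.0000e-02 -1.1673e+02] F [ 2.8 -2.1 -1.8] op 0.0137 t 47.75 q [ 16.5  17.1 -12.5   0.  -60.4 -43.2]
roll total -0.201 rad then tool x -0.00 y 0.08 z 0.13 cm
[-0.88683812 -1.45475202  0.03920732]
```

View pics/s5.png

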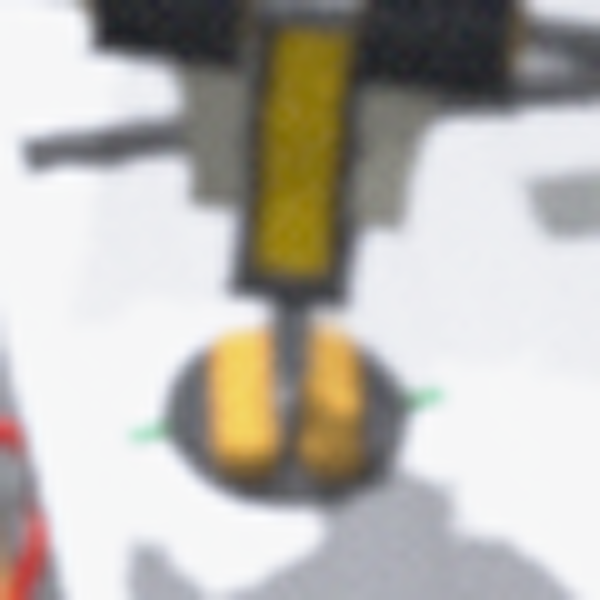

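Emit:
{"fn": "jog_arm", "kwargs": {
  "commands": [
    {"x":0,"y":-0.08,"z":0,"roll":0},
    {"x":0,"y":0,"z":0,"roll":0.05},
    {"x":0,"y":0,"z":0,"roll":0.05},
    {"x":0,"y":0,"z":0,"roll":0.05},
    {"x":0,"y":0,"z":0,"roll":0.05},
    {"x":0,"y":0,"z":0,"roll":0}
  ]
}}

```text
clock: 48.5
tool_pos: [0.6112, -0.0196, 0.1672]
orientation: [-180.0, 0.0, -128.2]
force: [2.2, -1.2, -2.2]
opening: 0.0137
```

```bash
python3 plan.py .6102 -.0192 .166 -187.6; python3 - <<'E'
from corr import *
s=csnap("side")
crop(s,"s6",335,190,60,60,10)
print(ctrl.get_obs()["moment"])
E
```

```text
at [ 0.6112 -0.0196  0.1672] [-1.7999e+02  1.0000e-02 -1.2817e+02] F [ 2.2 -1.2 -2.2] op 0.0137 t 48.5 q [ 16.4  17.1 -12.4   0.  -60.5 -54.6]
roll total 1.037 rad then tool x 0.11 y 0.03 z 0.12 cm
[-0.51680343 -1.05133565  0.06616905]
```

View pics/s6.png

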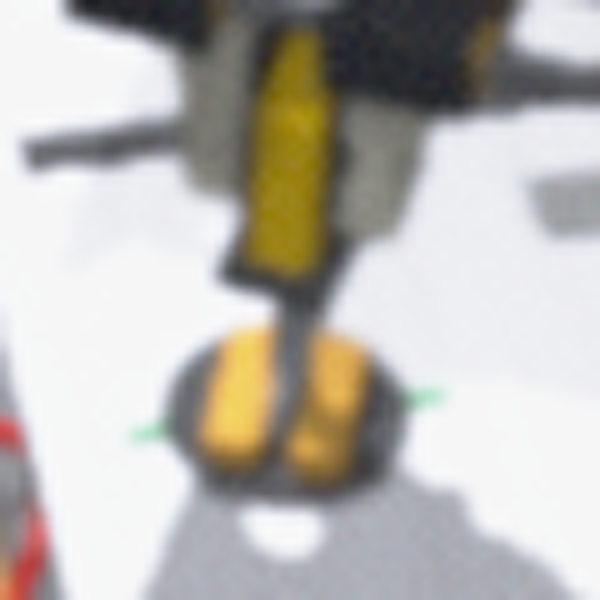

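Emit:
{"fn": "jog_arm", "kwargs": {
  "commands": [
    {"x":0,"y":-0.1,"z":0,"roll":0.05},
    {"x":0,"y":0,"z":0,"roll":0.06},
    {"x":0,"y":0,"z":0,"roll":0.06},
    {"x":0,"y":0,"z":0,"roll":0.06},
    {"x":0,"y":0,"z":0,"roll":0.06},
    {"x":0,"y":0,"z":0,"roll":0.06},
    {"x":0,"y":0,"z":0,"roll":0.06},
    {"x":0,"y":0,"z":0,"roll":0.06},
    {"x":0,"y":0,"z":0,"roll":0}
  ]
}}

```text
clock: 49.55
tool_pos: [0.6117, -0.0201, 0.1672]
orientation: [180.0, -0.0, -155.1]
force: [0.4, -1.2, -0.7]
opening: 0.014
```

```bash
python3 plan.py .6102 -.0192 .166 -187.6; python3 - <<'E'
from corr import *
s=csnap("side")
crop(s,"s7",335,190,60,60,10)
print(ctrl.get_obs()["moment"])
E
```

```text
at [ 0.6117 -0.0201  0.1672] [ 1.7999e+02 -1.0000e-02 -1.5508e+02] F [ 0.4 -1.2 -0.7] op 0.014 t 49.55 q [ 16.4  17.2 -12.3  -0.  -60.5 -81.4]
roll total 0.568 rad then tool x 0.16 y 0.07 z 0.12 cm
[ 0.07864299 -0.48187127  0.01193382]
```

View pics/s7.png

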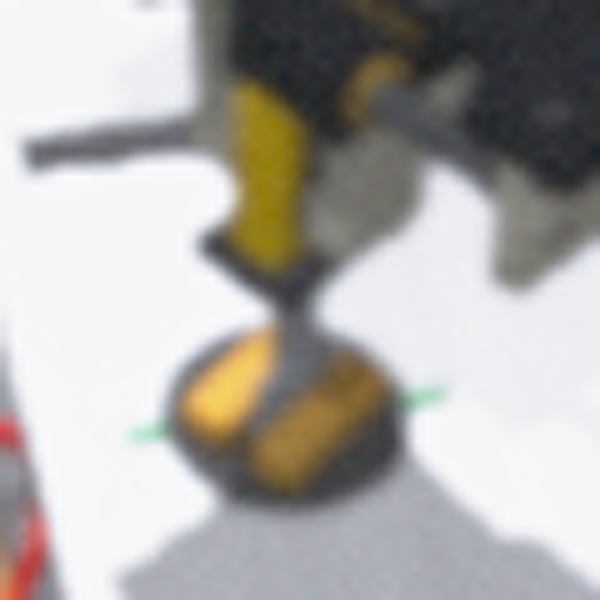

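Cam follows the key well (about 40° in the picture). Turning on.

Emit:
{"fn": "jog_arm", "kwargs": {
  "commands": [
    {"x":0,"y":0,"z":0,"roll":0.06},
    {"x":0,"y":0,"z":0,"roll":0.06},
    {"x":0,"y":0,"z":0,"roll":0.06},
    {"x":0,"y":0,"z":0,"roll":0.06},
    {"x":0,"y":0,"z":0,"roll":0.06},
    {"x":0,"y":0,"z":0,"roll":0.06},
    {"x":0,"y":0,"z":0,"roll":0.06},
    {"x":0,"y":0,"z":0,"roll":0.06},
    {"x":0,"y":0,"z":0,"roll":0}
  ]
}}

```text
clock: 50.6
tool_pos: [0.6118, -0.0205, 0.1672]
orientation: [-180.0, -0.0, 177.4]
force: [2.3, -2.9, -0.7]
opening: 0.0139
```

```bash
python3 plan.py .6102 -.0192 .166 -187.6; python3 - <<'E'
from corr import *
s=csnap("side")
crop(s,"s8",335,190,60,60,10)
print(ctrl.get_obs()["moment"])
E
```

```text
at [ 0.6118 -0.0205  0.1672] [-1.7998e+02 -1.0000e-02  1.7743e+02] F [ 2.3 -2.9 -0.7] op 0.0139 t 50.6 q [  16.4   17.2  -12.3    0.   -60.5 -108.9]
roll total 0.088 rad then tool x 0.18 y 0.11 z 0.12 cm
[-1.05986549e+00 -8.02859876e-01  5.26158072e-04]
```

View pics/s8.png

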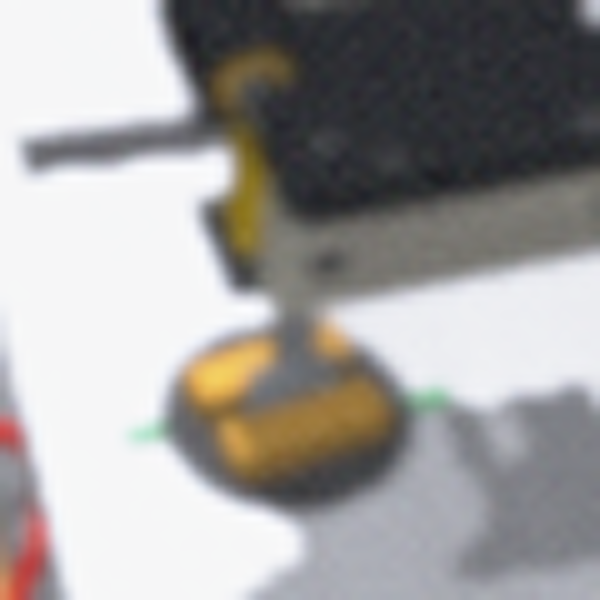

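Emit:
{"fn": "jog_arm", "kwargs": {
  "commands": [
    {"x":-0.04,"y":-0.08,"z":0,"roll":0.04},
    {"x":0,"y":0,"z":0,"roll":0.05},
    {"x":0,"y":0,"z":0,"roll":0.05},
    {"x":0,"y":0,"z":0,"roll":0.04},
    {"x":0,"y":0,"z":0,"roll":0}
  ]
}}

```text
clock: 51.25
tool_pos: [0.612, -0.0209, 0.1672]
orientation: [180.0, -0.0, 167.1]
force: [0.2, -0.1, 0.3]
opening: 0.014
```

```bash
python3 plan.py .6102 -.0192 .166 -187.6; python3 - <<'E'
from corr import *
s=csnap("side")
crop(s,"s9",335,190,60,60,10)
print(ctrl.get_obs()["moment"])
E
```

```text
at [ 0.612  -0.0209  0.1672] [ 1.7999e+02 -2.0000e-02  1.6715e+02] F [ 0.2 -0.1  0.3] op 0.014 t 51.25 q [  16.3   17.2  -12.3   -0.   -60.5 -119.1]
roll total -0.092 rad then tool x 0.20 y 0.14 z 0.12 cm
[ 0.03270775 -0.00152413  0.04683544]
```

View pics/s9.png

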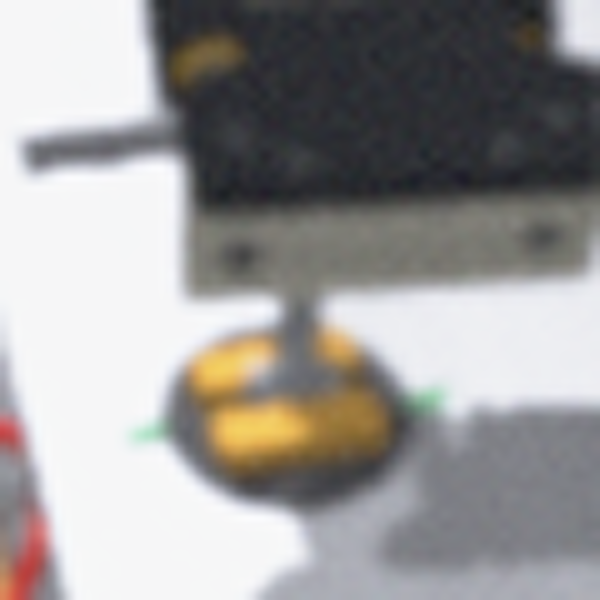

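Emit:
{"fn": "jog_arm", "kwargs": {
  "commands": [
    {"x":0,"y":0,"z":0,"roll":0.03},
    {"x":0,"y":0,"z":0,"roll":0.03},
    {"x":0,"y":0,"z":0,"roll":0}
  ]
}}

```text
clock: 51.7
tool_pos: [0.612, -0.021, 0.1671]
orientation: [-180.0, -0.0, 163.6]
force: [-1.1, 0.8, 1.3]
opening: 0.0137
```

```bash
python3 plan.py .6102 -.0192 .166 -187.6; python3 - <<'E'
from corr import *
print(ctrl.get_obs()["moment"])
E
```

```text
at [ 0.612  -0.021   0.1671] [-1.8000e+02 -2.0000e-02  1.6358e+02] F [-1.1  0.8  1.3] op 0.0137 t 51.7 q [  16.3   17.2  -12.3   -0.   -60.5 -122.7]
roll total -0.154 rad then tool x 0.21 y 0.15 z 0.11 cm
[0.12289348 0.29769776 0.05935323]
```

Emit:
{"fn": "jog_arm", "kwargs": {
  "commands": [
    {"x":0,"y":0,"z":0,"roll":0.03},
    {"x":0,"y":0,"z":0,"roll":0.03},
    {"x":0,"y":0,"z":0,"roll":0}
  ]
}}

```text
clock: 52.1
tool_pos: [0.6121, -0.021, 0.1672]
orientation: [-180.0, -0.0, 160.1]
force: [-1.1, 1.0, 1.5]
opening: 0.0141
```

```bash
python3 plan.py .6102 -.0192 .166 -187.6; python3 - <<'E'
from corr import *
s=csnap("side")
crop(s,"s10",335,190,60,60,10)
print(ctrl.get_obs()["moment"])
E
```

```text
at [ 0.6121 -0.021   0.1672] [-1.7999e+02 -1.0000e-02  1.6015e+02] F [-1.1  1.   1.5] op 0.0141 t 52.1 q [  16.3   17.2  -12.3   -0.   -60.5 -126.1]
roll total -0.214 rad then tool x 0.21 y 0.15 z 0.12 cm
[0.28467577 0.70357946 0.27426116]
```

View pics/s10.png

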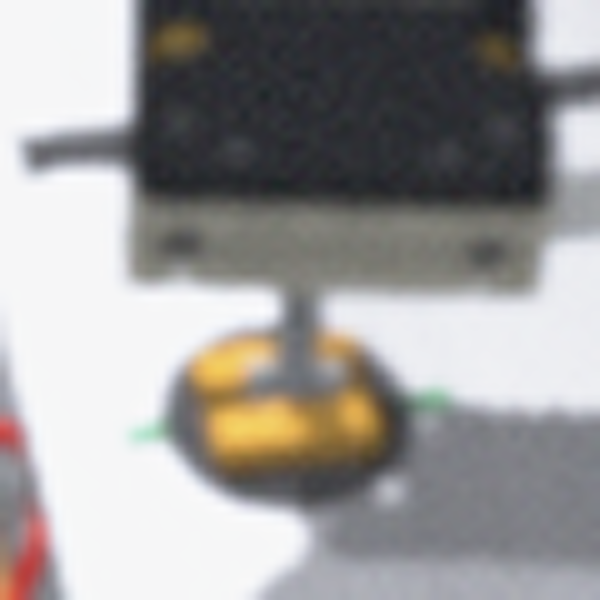

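Emit:
{"fn": "jog_arm", "kwargs": {
  "commands": [
    {"x":0,"y":0,"z":0,"roll":0.03},
    {"x":0,"y":0,"z":0,"roll":0.02},
    {"x":0,"y":0,"z":0,"roll":0}
  ]
}}

```text
clock: 52.55
tool_pos: [0.6122, -0.021, 0.1672]
orientation: [-180.0, -0.0, 157.3]
force: [-2.5, -0.1, 2.0]
opening: 0.0137
```

```bash
python3 plan.py .6102 -.0192 .166 -187.6; python3 - <<'E'
from corr import *
s=csnap("side");p=v[:NP]
crop(s,"s11",335,190,60,60,10)
print(ctrl.get_obs()["moment"])
E
```

```text
at [ 0.6122 -0.021   0.1672] [-1.7999e+02 -1.0000e-02  1.5731e+02] F [-2.5 -0.1  2. ] op 0.0137 t 52.55 q [  16.3   17.2  -12.3    0.   -60.5 -129. ]
roll total -0.263 rad then tool x 0.22 y 0.16 z 0.12 cm
[0.21224299 0.86354334 0.53262973]
```

View pics/s11.png

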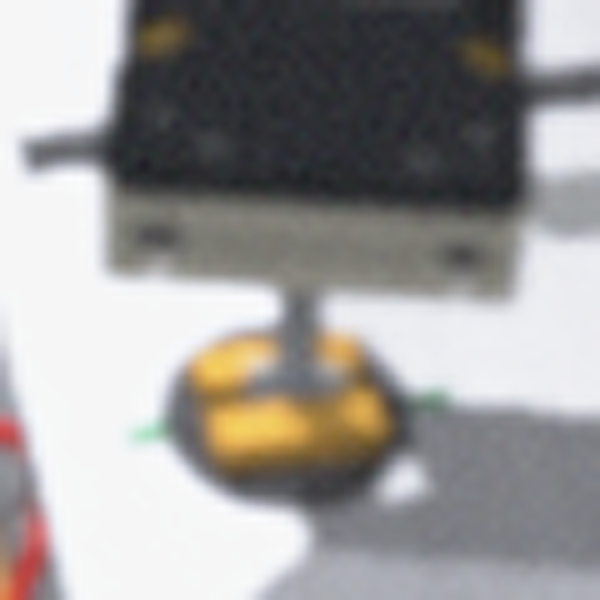

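Emit:
{"fn": "jog_arm", "kwargs": {
  "commands": [
    {"x":0,"y":0,"z":0,"roll":-0.06},
    {"x":0,"y":0,"z":0,"roll":-0.06},
    {"x":0,"y":0,"z":0,"roll":-0.06},
    {"x":0,"y":0,"z":0,"roll":0}
  ]
}}

```text
clock: 53.1
tool_pos: [0.6126, -0.0211, 0.167]
orientation: [180.0, 0.0, 167.7]
force: [0.0, 0.1, -0.5]
opening: 0.0142
```

```bash
python3 plan.py .6102 -.0192 .166 -187.6; python3 - <<'E'
from corr import *
print(ctrl.get_obs()["moment"])
E
```

```text
at [ 0.6126 -0.0211  0.167 ] [1.7998e+02 3.0000e-02 1.6768e+02] F [ 0.   0.1 -0.5] op 0.0142 t 53.1 q [  16.3   17.3  -12.2   -0.   -60.5 -118.6]
roll total -0.082 rad then tool x 0.26 y 0.15 z 0.10 cm
[ 0.07606921 -0.16474864  0.0112116 ]
```

Emit:
{"fn": "jog_arm", "kwargs": {
  "commands": [
    {"x":0,"y":0,"z":-0.4,"roll":0},
    {"x":0,"y":0,"z":-0.4,"roll":0},
    {"x":0,"y":0,"z":-0.6,"roll":0},
    {"x":0,"y":0,"z":-1.5,"roll":0},
    {"x":0,"y":0,"z":-2,"roll":0},
    {"x":0,"y":0,"z":0,"roll":0},
    {"x":0,"y":-4,"z":0,"roll":0},
    {"x":0,"y":-4,"z":0,"roll":0},
    {"x":0,"y":0,"z":0,"roll":0},
    {"x":0,"y":0,"z":0,"roll":0}
  ]
}}

```text
clock: 54.2
tool_pos: [0.5948, -0.1001, 0.2161]
orientation: [180.0, 0.0, 167.5]
force: [-0.4, 0.4, 0.0]
opening: 0.0137
```

```bash
python3 plan.py .5663 .3745 .21 -13.2; python3 - <<'E'
from corr import *
s=csnap("side");t=csnap("top","u2")
p=v[:NP].copy();p[3]=0
crop(s,"u1",325,170,120,120,6)
for P in [(-.174,-.14,.01),(0,-.14,.01),(-.174,.14,.01),(-.174,0,.01),(-.12,.0,.02)]: print(P,np.round((proj(s,lid(p,P))-[325,170])*6))
d=proj(s,lid(p,(-.10,0,.02)))-proj(s,lid(p,(-.14,0,.02)));print("case x slope deg",np.degrees(np.arctan2(-d[0,1],d[0,0])))
E
```

```text
at [ 0.5948 -0.1001  0.2161] [179.99   0.   167.55] F [-0.4  0.4  0. ] op 0.0137 t 54.2 q [   9.    14.2   -9.6   -0.   -66.1 -111.4]
roll total -3.129 rad then tool x -13.62 y -45.55 z 0.61 cm
(-0.174, -0.14, 0.01) [[162. 707.]]
(0, -0.14, 0.01) [[676. 635.]]
(-0.174, 0.14, 0.01) [[ 12. 114.]]
(-0.174, 0, 0.01) [[ 82. 390.]]
(-0.12, 0.0, 0.02) [[233. 352.]]
case x slope deg 7.471989874383727
```

View pics/u1.png

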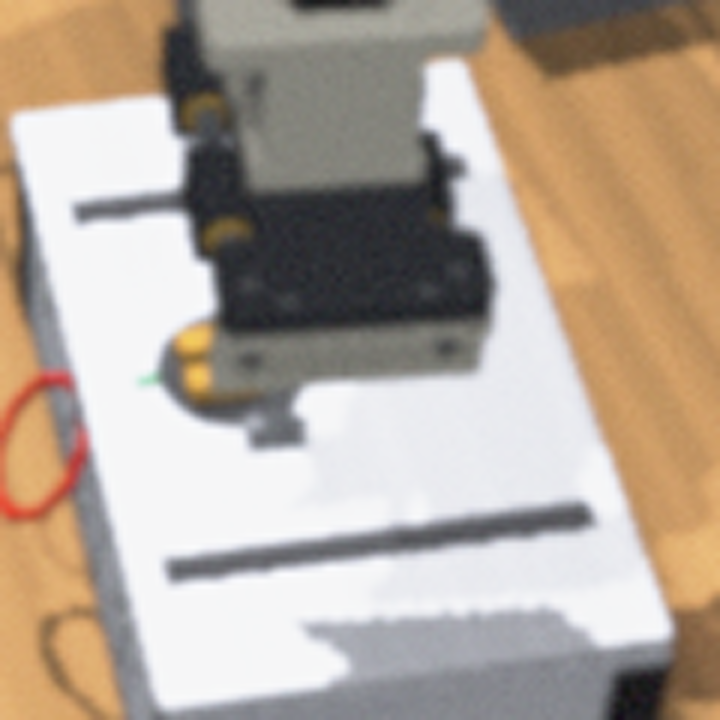

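View pics/u2.png

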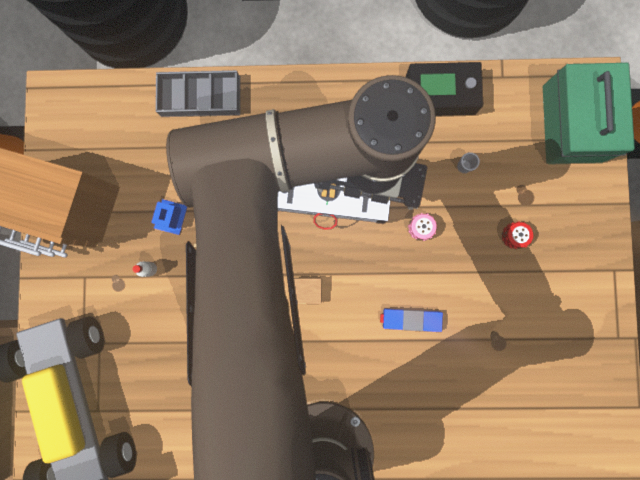

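Emit:
{"fn": "jog_arm", "kwargs": {
  "commands": [
    {"x":0,"y":0,"z":0,"roll":-0.15},
    {"x":0,"y":0,"z":0,"roll":-0.15},
    {"x":0,"y":0,"z":0,"roll":-0.15},
    {"x":0,"y":0,"z":0,"roll":-0.15},
    {"x":0,"y":0,"z":0,"roll":-0.15},
    {"x":0,"y":0,"z":0,"roll":-0.15},
    {"x":0,"y":0,"z":0,"roll":-0.15},
    {"x":0,"y":0,"z":0,"roll":-0.15},
    {"x":0,"y":0,"z":0,"roll":-0.15},
    {"x":0,"y":0,"z":0,"roll":-0.15},
    {"x":0,"y":0,"z":0,"roll":-0.15},
    {"x":0,"y":0,"z":0,"roll":-0.15}
  ]
}}

```text
clock: 55.6
tool_pos: [0.5954, -0.0983, 0.2161]
orientation: [180.0, 0.0, -88.8]
force: [-0.9, -0.4, -0.7]
opening: 0.0139
```

Emit:
{"fn": "jog_arm", "kwargs": {
  "commands": [
    {"x":0,"y":0,"z":0,"roll":-0.15},
    {"x":0,"y":0,"z":0,"roll":-0.15},
    {"x":0,"y":0,"z":0,"roll":-0.15},
    {"x":0,"y":0,"z":0,"roll":-0.15},
    {"x":0,"y":0,"z":0,"roll":-0.15},
    {"x":0,"y":0,"z":0,"roll":-0.15},
    {"x":0,"y":0,"z":0,"roll":-0.15},
    {"x":0,"y":0,"z":0,"roll":-0.15},
    {"x":0,"y":0,"z":0,"roll":-0.129},
    {"x":0,"y":0,"z":0,"roll":0}
  ]
}}

```text
clock: 56.6
tool_pos: [0.5953, -0.0984, 0.216]
orientation: [-180.0, 0.0, -12.9]
force: [-0.9, -0.2, -0.3]
opening: 0.0141
```

```bash
python3 plan.py .5663 .3745 .21 -13.2
```

```text
at [ 0.5953 -0.0984  0.216 ] [-1.800e+02  1.000e-02 -1.288e+01] F [-0.9 -0.2 -0.3] op 0.0141 t 56.6 q [  9.2  14.3  -9.6  -0.  -66.1  68. ]
roll total 0.006 rad then tool x -13.62 y -45.37 z 0.60 cm
```

Emit:
{"fn": "jog_arm", "kwargs": {
  "commands": [
    {"x":-1.24,"y":-4.12,"z":0,"roll":0.006},
    {"x":-1.24,"y":-4.12,"z":0,"roll":0},
    {"x":-1.24,"y":-4.12,"z":0,"roll":0},
    {"x":-1.24,"y":-4.12,"z":0,"roll":0},
    {"x":-1.24,"y":-4.12,"z":0,"roll":0},
    {"x":-1.24,"y":-4.12,"z":0,"roll":0},
    {"x":-1.24,"y":-4.12,"z":0,"roll":0},
    {"x":-1.24,"y":-4.12,"z":0,"roll":0},
    {"x":-1.24,"y":-4.12,"z":0,"roll":0},
    {"x":-1.24,"y":-4.12,"z":0,"roll":0},
    {"x":-1.22,"y":-4.17,"z":0.3,"roll":0},
    {"x":0,"y":0,"z":0.3,"roll":0}
  ]
}}

```text
clock: 57.8
tool_pos: [0.5666, 0.3791, 0.2091]
orientation: [-180.0, 0.0, -13.4]
force: [-1.2, -1.1, -0.8]
opening: 0.0139
```

```bash
python3 plan.py .5663 .3745 .16 -13.2; python3 - <<'E'
from corr import *
s=csnap("side");t=csnap("top","w2")
p=np.array(ctrl.get_obs()["tool_pos"])
print((proj(s,[p+[0,0,-.065]])-[240,40])*6)
crop(s,"w1",240,40,110,110,6)
crop(t,"w3",270,130,120,100,6)
E
```

```text
at [0.5666 0.3791 0.2091] [-179.98    0.    -13.38] F [-1.2 -1.1 -0.8] op 0.0139 t 57.8 q [ 50.1  21.8   0.2  -0.  -68.4  26.5]
roll total -0.003 rad then tool x 0.08 y 0.45 z 4.91 cm
[[319.5842313  414.02669415]]
```

View pics/w1.png

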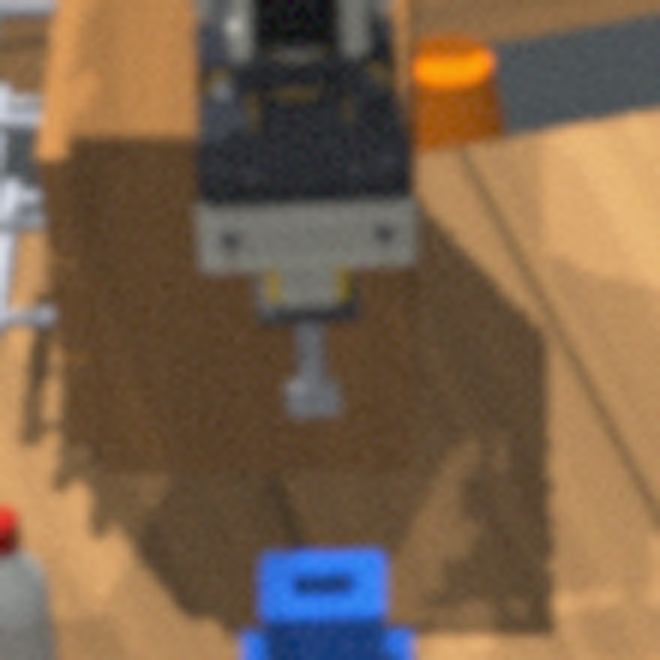

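View pics/w3.png

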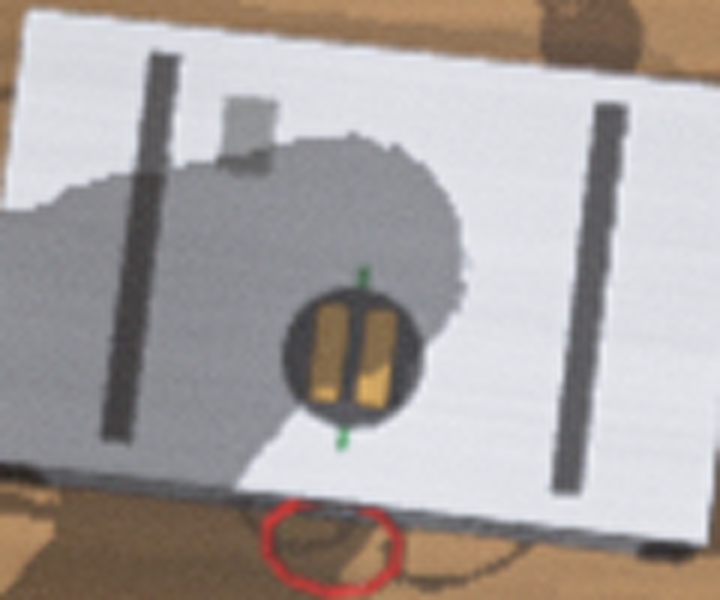

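Emit:
{"fn": "jog_arm", "kwargs": {
  "commands": [
    {"x":0.05,"y":0.2,"z":1,"roll":0},
    {"x":0,"y":0,"z":1.5,"roll":0},
    {"x":0,"y":0,"z":0,"roll":0},
    {"x":0,"y":0,"z":0,"roll":0}
  ]
}}

```text
clock: 58.4
tool_pos: [0.5675, 0.3708, 0.1844]
orientation: [179.9, 0.0, -13.4]
force: [0.3, 0.7, -0.3]
opening: 0.0138
```

```bash
python3 plan.py .5663 .3743 .07 -13.2
```

```text
at [0.5675 0.3708 0.1844] [ 1.7992e+02  3.0000e-02 -1.3450e+01] F [ 0.3  0.7 -0.3] op 0.0138 t 58.4 q [ 49.6  22.4  -2.2   0.  -65.5  27. ]
roll total -0.004 rad then tool x -0.20 y -0.32 z 11.44 cm
```

Emit:
{"fn": "jog_arm", "kwargs": {
  "commands": [
    {"x":-0.2,"y":-0.32,"z":2,"roll":-0.004},
    {"x":0,"y":0,"z":2,"roll":0},
    {"x":0,"y":0,"z":0.5,"roll":0},
    {"x":0,"y":0,"z":0,"roll":0},
    {"x":0,"y":0,"z":0,"roll":0},
    {"x":0,"y":0,"z":0,"roll":0}
  ]
}}

```text
clock: 59.0
tool_pos: [0.5669, 0.3756, 0.1415]
orientation: [-179.9, -0.1, -13.2]
force: [-0.1, -0.5, -0.4]
opening: 0.0137
```

```bash
python3 plan.py .5663 .3743 .07 -13.2; python3 - <<'E'
from corr import *
s=csnap("side")
crop(s,"x1",260,70,70,90,8)
E
```

```text
at [0.5669 0.3756 0.1415] [-1.7991e+02 -7.0000e-02 -1.3160e+01] F [-0.1 -0.5 -0.4] op 0.0137 t 59.0 q [ 49.9  24.3  -5.1   0.  -60.5  26.9]
roll total 0.001 rad then tool x -0.03 y 0.14 z 7.15 cm
```

View pics/x1.png

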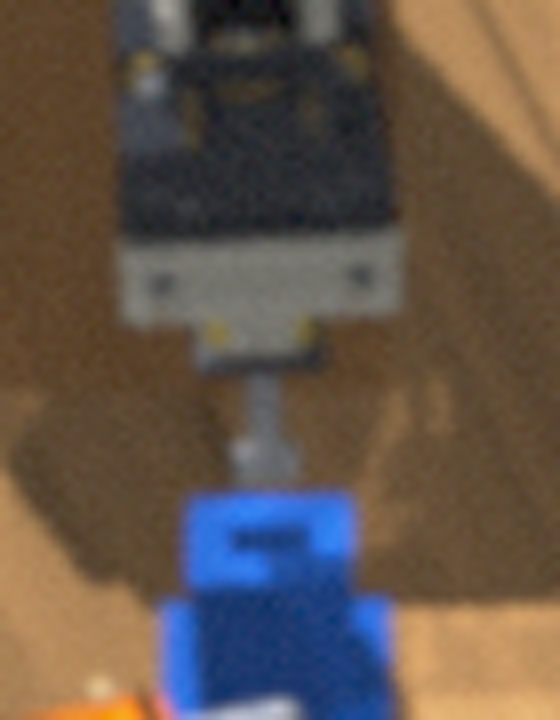

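Blade lines up with the pocket. Lowering, with a force check on the way.

Emit:
{"fn": "jog_arm", "kwargs": {
  "commands": [
    {"x":0,"y":0.1,"z":1,"roll":0},
    {"x":0,"y":0,"z":1,"roll":0},
    {"x":0,"y":0,"z":1,"roll":0},
    {"x":0,"y":0,"z":0,"roll":0}
  ]
}}

```text
clock: 59.55
tool_pos: [0.565, 0.3732, 0.1075]
orientation: [179.8, 0.1, -13.2]
force: [0.0, 0.0, -1.4]
opening: 0.0141
```

Emit:
{"fn": "jog_arm", "kwargs": {
  "commands": [
    {"x":0,"y":0,"z":1,"roll":0},
    {"x":0,"y":0,"z":1,"roll":0},
    {"x":0,"y":0,"z":1,"roll":0},
    {"x":0,"y":0,"z":0.5,"roll":0},
    {"x":0,"y":0,"z":0.3,"roll":0},
    {"x":0,"y":0,"z":0.1,"roll":0},
    {"x":0,"y":0,"z":0,"roll":0}
  ]
}}

```text
clock: 60.25
tool_pos: [0.5662, 0.3743, 0.0713]
orientation: [-180.0, -0.0, -13.2]
force: [-0.6, -0.4, -0.5]
opening: 0.0136
```

```bash
python3 plan.py .5663 .3743 .069 -13.2; python3 - <<'E'
from corr import *
s=csnap("side")
crop(s,"x2",260,70,70,90,8)
E
```

```text
at [0.5662 0.3743 0.0713] [-1.7999e+02 -1.0000e-02 -1.3170e+01] F [-0.6 -0.4 -0.5] op 0.0136 t 60.25 q [ 49.9  28.   -9.3   0.  -52.7  26.9]
roll total 0.001 rad then tool x 0.01 y -0.00 z 0.23 cm
```

View pics/x2.png

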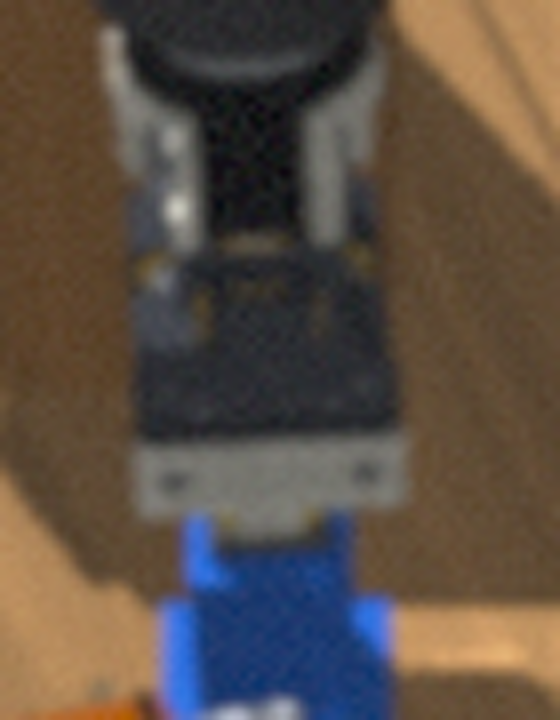

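Emit:
{"fn": "jog_arm", "kwargs": {
  "commands": [
    {"x":0,"y":0,"z":0.1,"roll":0},
    {"x":0,"y":0,"z":0.08,"roll":0},
    {"x":0,"y":0,"z":0,"roll":0}
  ]
}}

```text
clock: 60.7
tool_pos: [0.566, 0.3742, 0.0693]
orientation: [180.0, 0.0, -13.2]
force: [-0.3, -0.7, -1.5]
opening: 0.0134
```

Emit:
{"fn": "jog_arm", "kwargs": {
  "commands": [
    {"x":0,"y":0,"z":0,"roll":0},
    {"x":0,"y":0,"z":0,"roll":0},
    {"x":0,"y":0,"z":0,"roll":0},
    {"x":0,"y":0,"z":0,"roll":0},
    {"x":0,"y":0,"z":0,"roll":0}
  ],
  "gripper": 4
}}

```text
clock: 61.2
tool_pos: [0.5661, 0.3743, 0.0694]
orientation: [-180.0, -0.0, -13.2]
force: [-0.3, -0.3, -1.2]
opening: 0.0392
```

Emit:
{"fn": "jog_arm", "kwargs": {
  "commands": [
    {"x":0,"y":0,"z":-1,"roll":0},
    {"x":0,"y":0,"z":-2,"roll":0},
    {"x":0,"y":0,"z":-3,"roll":0},
    {"x":0,"y":0,"z":-4,"roll":0},
    {"x":0,"y":0,"z":-4,"roll":0},
    {"x":-4,"y":0,"z":0,"roll":0},
    {"x":-4,"y":0,"z":0,"roll":0},
    {"x":-4,"y":0,"z":0,"roll":0},
    {"x":-4,"y":0,"z":0,"roll":0},
    {"x":-2,"y":-4,"z":0,"roll":0},
    {"x":-2,"y":-4,"z":0,"roll":0},
    {"x":0,"y":0,"z":0,"roll":0}
  ]
}}

```text
clock: 62.4
tool_pos: [0.3882, 0.502, 0.21]
orientation: [-179.9, -0.0, -13.0]
force: [-0.4, -0.0, -0.6]
opening: 0.0401
```

```bash
python3 - <<'E'
from corr import *
print(ctrl.get_obs()["clock"],ctrl.get_obs()["tool_pos"])
s=csnap("side","y1");t=csnap("top","y2")
crop(s,"y3",220,105,120,110,6)
crop(t,"y4",125,185,130,120,6)
E
```

```text
62.5 [0.38894727 0.49852946 0.20962468]
```

View pics/y1.png

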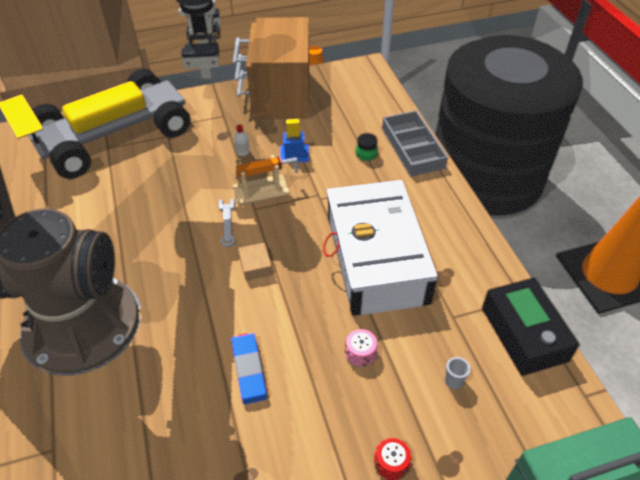

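View pics/y2.png

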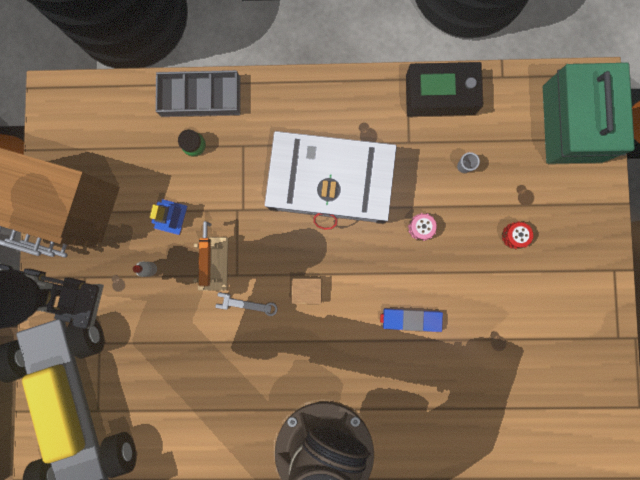

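View pics/y3.png

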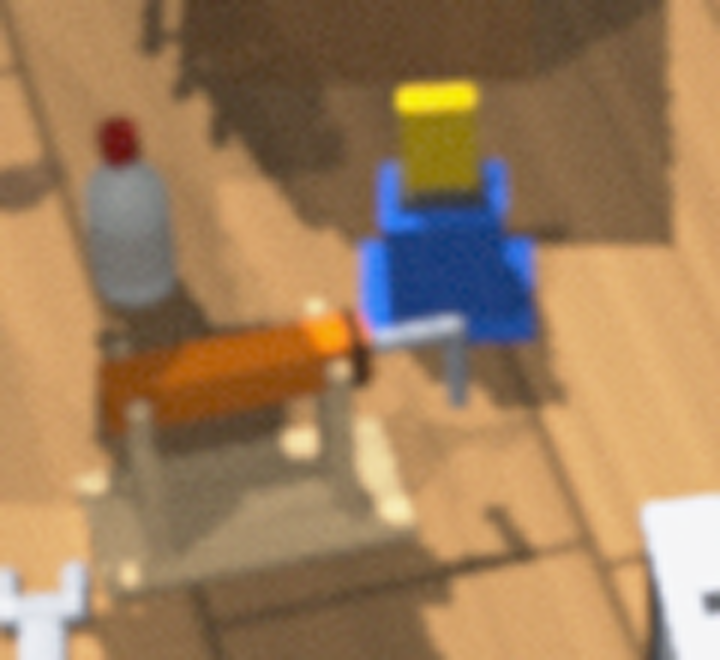

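View pics/y4.png

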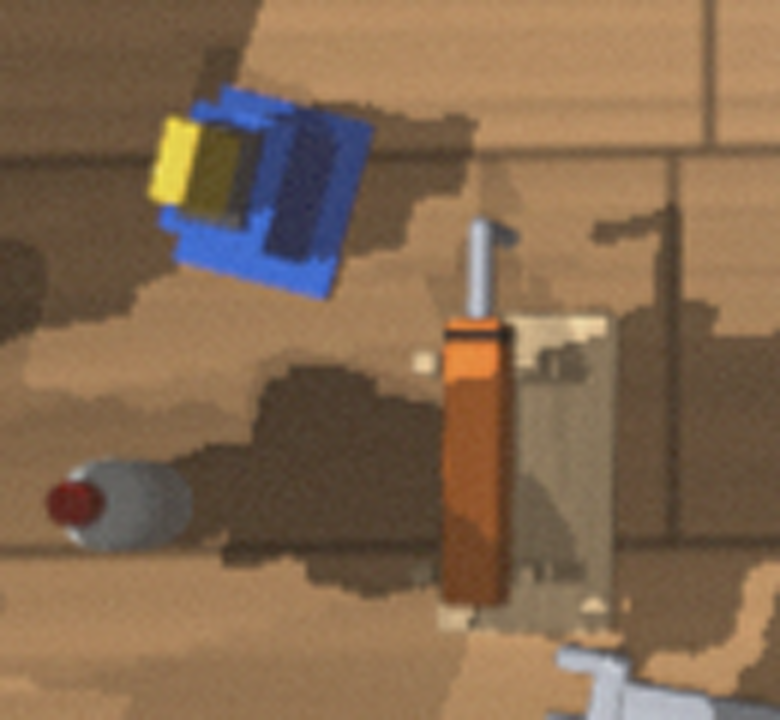

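```bash
python3 - <<'E'
import cv2,numpy as np
for a,b,box in [("side0","y1",(275,110,315,150)),("top0","y2",(140,195,180,230))]:
    for n in (a,b):
        im=cv2.imread(f"pics/{n}.png")[box[1]:box[3],box[0]:box[2]].astype(int)
        B,G,R=im[...,0],im[...,1],im[...,2]
        for nm,m in (("yellow",(np.minimum(R,G)-B>60)&(G>R*.8)),("bright",(R>190)&(G>180)&(B<110))):
            y,x=np.nonzero(m);print(n,nm,len(x),"c",round(x.mean()+box[0],2),round(y.mean()+box[1],2),"rows",y.min()+box[1],y.max()+box[1],"cols",x.min()+box[0],x.max()+box[0])
    A=cv2.imread(f"pics/{a}.png")[box[1]:box[3],box[0]:box[2]];Bm=cv2.imread(f"pics/{b}.png")[box[1]:box[3],box[0]:box[2]]
    cv2.imwrite(f"pics/cmp_{a}.png",cv2.resize(np.hstack([A,Bm]),None,fx=9,fy=9,interpolation=cv2.INTER_CUBIC))
E
```

```text
side0 yellow 220 c 292.76 127.09 rows 119 136 cols 286 299
side0 bright 49 c 292.65 121.47 rows 120 123 cols 287 299
y1 yellow 218 c 292.6 126.37 rows 118 135 cols 285 299
y1 bright 49 c 292.18 120.82 rows 119 123 cols 286 298
top0 yellow 90 c 154.5 211.19 rows 204 218 cols 150 159
top0 bright 62 c 154.42 211.29 rows 205 217 cols 151 158
y2 yellow 92 c 153.66 211.26 rows 204 218 cols 150 158
y2 bright 63 c 153.56 211.41 rows 205 218 cols 150 157
```

View pics/cmp_side0.png

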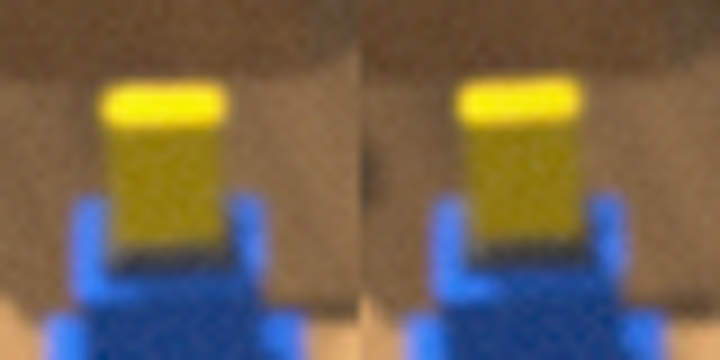

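View pics/cmp_top0.png

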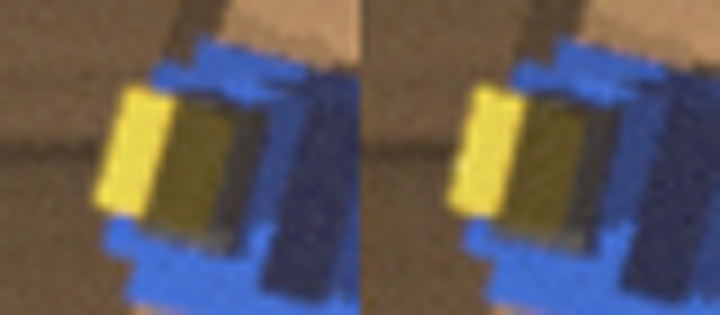

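```bash
python3 - <<'E'
from corr import *
s=csnap("side");t=csnap("top")
X=np.array([.566,.374,.1065])
J=[];
for d in np.eye(3)*1e-3: J.append(np.r_[proj(s,X+d)[0]-proj(s,X)[0],proj(t,X+d)[0]-proj(t,X)[0]])
J=np.array(J).T;print(J)
b=np.array([-.47,-.65,-.86,.1]);x,r,_,_=np.linalg.lstsq(J,b,rcond=None);print("mm",x,J@x-b)
for q in("drive_cup","battery","glue","grease","wrench","boltbox"):
    r=ctrl.search_frame("top",q);print(q,[np.round(np.array(d["position"])*[640,480],1).tolist() for d in r[:1]])
E
```

```text
[[ 0.38574939 -0.10809133 -0.01532508]
 [-0.07749699 -0.2413643  -0.32022502]
 [ 0.00608517 -0.43804606 -0.16553325]
 [-0.43923966  0.00709739 -0.05513777]]
mm [-0.49843673  1.6296406   0.95331397] [ 0.0869687  -0.0099847  -0.01469588  0.07793576]
drive_cup [[466.7, 163.8]]
battery [[411.9, 321.3]]
glue [[143.4, 269.4]]
grease []
wrench [[244.4, 305.2]]
boltbox [[306.2, 290.3]]
```

```bash
python3 -c "
from plant import ctrl
print(ctrl.close_job())"
```

```text
the job is handed in; nothing more can be done
None
```

The job is done and handed in at about 63 s of the 192 s allowed. No verdict is reported.

**What I did**
- **Parts:** I put the black spiked wheel and the servo, the only race parts visible, into the case. I left the pink and red look-alike wheels alone.
- **Lid:** I hooked the pole in the ring, pulled the lid down slowly, and pressed it to its stop with about 4–5 N. Only the pole touched it. I then put the pole back in its cradle.
- **Cam lock:** I turned the lock clockwise with the key until the torque jumped from about 0.06 to 0.5 Nm on its stop. I then put the key back in its holder.

**Last checks**
- **Lid:** its corners matched the shut position within about 1 pixel.
- **Cam:** the slot lines up with the green marks.
- **Pole:** it matched its starting picture in both cameras, to within about 1 pixel.
- **Key:** it stands in its pocket but is not quite where it was. The top of its handle reads about 1.6 mm to the left and about 1 mm higher than at the start. That sideways shift is within the pocket's play, so I left it.
- **Other items:** the drive cup, battery, bottle, wrench and bolt box show in their starting places. The network missed the grease jar in the last look, but it shows in both pictures at its starting pixel.
- **Knocked parts:** I did not see any part get knocked aside during the run.

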